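# Refit the retaining ring on a centrifuge spindle

## Task

With the loaded circlip pliers, spread the retaining ring, slide it over the top of the centrifuge spindle until it rests on the shoulder, and let it close in the groove there so that it sits round the spindle. Then stand the pliers in the open grey tool caddy. Spread the ring no further than it needs, press it down gently, keep the fingers off the ring, and leave the rotor, jar and screwdriver where they are.

Things in the scene. Friction and masses are not known exactly. Their poses are not given: they have to be found in the camera images.
- pliers_grip (a point): Steel circlip pliers, 0.15 kg, upright, tips down in the ring. Point midway between the two grey handle grips; each has a round bar (radius 6 mm, 30 mm long in x) at this height, to be pinched along y from above: 64 mm over the bars at rest. x: thin side, towards the ring's centre; y: handle to handle; z: up. Handles end 18 mm above it. Squeezing the handles spreads the tips.
- pliers_bolt (a point): Hinge bolt of the pliers, 60 mm below pliers_grip, same axes. The pliers' spring pushes the handles apart (5 N each at rest, 8 N squeezed); spreading the ring takes some 12 to 20 N in all on each handle.
- pliers_tips (a point): Point midway between the undersides of the two jaw feet, 125 mm below pliers_grip; same axes. The feet rest on the ring's lugs; from each a pin (4 mm thick, 10 mm long) goes down through the lug hole. Pins 17 mm apart at rest; spread, they splay, which keeps the ring up against the feet.
- pliers_l (a joint): Turn of each handle (both alike), rad: 0 at rest (64 mm over the bars), about 0.26 at 31 mm. When the ring is closed in the groove the pins are free in its holes from 0 to 0.05 (64 to 58 mm): with the fingers at about 60 mm the pliers are held by their own spring and lift straight off.
- ring_center (a point): Centre of the dark steel retaining ring, 2 mm above its underside; 4 mm thick, about 50 mm outside, flat on the stand. Its gap and two lugs (holes 7 mm in y, 9 mm in x) point to its own -x, hole centres 29 mm from here; its closed bow is at +x; z up.
- ring: The same ring: origin at the centre of its underside, same axes. As it closes from wide open its lugs move about 3 mm away from its centre; with the pliers held still the ring shifts to its +x by that much and may jam off-centre, so let the pliers follow back, keeping the ring centred on the spindle.
- ring_l (a joint): Opening of each springy ring arm about the bow (both alike), rad: -0.04 free, about 0 closed in the groove, 0.12 and more round the spindle's thick part; 0.25 (31 mm over the handle bars) passes the spindle with 2 mm to spare all round; above 0.36 (about 23 mm) the ring is overstretched.
- stand: Fixed white loading stand, 90 x 74 mm, 30 mm high, on which ring and pliers wait. Origin under the ring's centre, on the table; x from the pliers to the ring's centre. The pliers stand 29 mm to its -x, pins in a slot, a plate (106 mm high) behind them. They leave it straight up.
- drive: Fixed centrifuge drive unit: round grey motor on a 120 mm square plate, an upright steel spindle on its axis. Origin on that axis, on the table. On the spindle from below: shoulder (52 mm across), right on it the groove (34 mm across, 5.5 mm high), thick part (38 mm across), flat end 15 mm above the shoulder's face.
- drive_top (a point): Top of the motor (94 mm across) on the spindle's axis, 46 mm above the table. The spindle is clamped at a height that differs each time and is not measured: its shoulder's face is 70 to 90 mm above the table, to be found by feel. A ring lying on the shoulder is level with the groove.
- caddy: Fixed grey open-topped tool caddy, empty, 84 x 94 mm outside, 72 mm high, walls and floor 4 mm; origin at the centre of its underside. The pliers go in tips down and may lean on a wall.
- rotor: Bystander: aluminium centrifuge rotor, 116 mm across, 52 mm high. Leave it.
- grease: Bystander: small white jar, 44 mm across, 50 mm high. Leave it.
- driver: Bystander: screwdriver with a black handle, lying on the table. Leave it.
Mind the look-alikes: they are no part of the job. What is shaped like the part that bears pliers_grip but orange is not meant.

How it is judged:
On the way, in this order (a step that is already met when the one before it is completed fails the run):
1. the ring is spread on the pliers and carried clear of the stand (value of joint ring_l above 0.12 rad and z of ring_center in the frame of stand above 0.055 m and contact force between ring and stand below 0.01 N), for 0.2 s.
2. the ring is closed in the spindle groove (horizontal distance between ring_center and drive below 0.003 m and z of ring in the frame of drive between 0.067 and 0.094 m and value of joint ring_l between -0.02 and 0.05 rad and angle between ring's own z axis and vertical below 0.12 rad), for 0.3 s.
At the end, for the whole second after the job is handed in: The ring lies level (within 0.12 rad) round the spindle, within 3 mm of its axis, and closed in the groove (arms between -0.02 and 0.05 rad); the pliers stand at rest inside the caddy, tips down near its floor (tips below 35 mm, tilt under 0.8 rad) (all of step 2 and linear speed of each of ring, pliers below 0.02 m/s and height (world z) of pliers_tips below 0.035 m and angle between pliers_tips's own z axis and vertical below 0.8 rad and contact force between pliers and caddy above 0.2 N and x of pliers_tips in the frame of caddy between -0.04 and 0.04 m and y of pliers_tips in the frame of caddy between -0.045 and 0.045 m); the robot touches nothing.
It fails at once if the ring is overspread (an arm more than 0.36 rad from its seated place) (value of joint ring_l above 0.36 rad).
It fails at once if the ring is pressed on the drive unit with more than 20 N (contact force between ring and drive above 20 N).
It fails at once if the pliers press on the drive unit with more than 20 N (contact force between pliers and drive above 20 N).
It fails at once if the fingers touch the ring (contact force between ring and the fingers above 0.5 N).
It fails at once if the rotor, jar or screwdriver is moved more than 15 mm (distance of any of rotor, grease, driver from where it was at the start of the episode above 0.015 m).
It also fails if it takes over 72 s, if anything falls off the work surface, if the arm or the gripper's body presses on something with over 40 N, if the wrist force passes 120 N, or if a joint passes its speed limit or range.

## Robot

A 6-joint arm with a two-finger parallel gripper is mounted at the origin on the work surface. World frame = base frame: x ahead of the robot, y to its left, z up, the work surface at z = 0. Lengths are in m, angles in rad, forces in N, time in s.
With the tool pointing down it reaches from about 0.35 to 0.925 m from the base axis. Payload 6.4 kg.
Tool frame: the origin (TCP) lies at the very end of the fingers, on their centre line; the grasp point (between the pads) lies 19 mm behind it; x points along the fingers, z is the direction in which the jaws open and shut, and the axes are right-handed (so a half turn about x gives the same grasp; the last joint's range is limited). The gripper opens to 94 mm and grips with 3 to 60 N. Pads are 16 mm wide; open, the fingers measure 119 mm over their backs; the gripper's body (75 mm by 177 mm) begins 78 mm behind the grasp point.
Start: joints at [0.987, 0.245, 1.558, -0, 1.339, -0.174], TCP at [0.259, 0.596, 0.205] pointing down, gripper open.
Joint ranges: [-3.13, 3.13], [-1.02, 2.26], [0.13, 2.54], [-0.95, 4.09], [0.21, 2.88], [-2.74, 2.74]. Speed limits (rad/s): [2.57, 2.57, 3.14, 3.14, 3.14, 3.14].

## Interface

Orientations are given as a 3x3 rotation matrix whose columns are the frame's x, y, z axes.
In Python, from workcell import get_obs, get_image, hand_in gives the robot as it stands.
- The arm moves only by the shell command python3 -m jog 'ROWS'. ROWS is JSON, a list of rows, each a list of 7 numbers: the shift along the tool's x, y, z in mm, then the turn, a rotation vector about the tool's x, y, z in degrees, then the opening, from 0 (shut) to 1 (fully open). A call has exactly 5 rows; each row shifts and turns the commanded pose from where the row before left it, along the tool's axes as they then stand; what a row does not reach is not made up. A row lasts 1/8 s, in which the tool goes at most 62.5 mm and 10.7 degrees, less where a joint would pass 70% of its speed; a pose out of reach is approached as far as the arm can. A call with a gripper value outside its range is refused whole. The fingers move at their own pace and stop on an object; the grip force is fixed at half the most. Time passes only in rows, so rows that do not move let the fingers close, or fill a call up. It gives the time, the measured TCP pose, the force and the opening at its end, in the units of the state.
- get_obs(): the state, without advancing time (a new reading comes with each control period).
- get_image(name): name is "side" or "top"; returns a dict with "img" (400x640x3 uint8, red, green, blue), "z_map" (400x640 float32, m along the optical axis (not along the pixel's ray), 0 where there is no reading), "fov_y" (degrees; the focal length in pixels is half the picture's height over the tangent of half this angle, whatever the lens; pixels are square), "cx", "cy" (the principal point, pixels), "distortion" ([k1, k2, p1, p2, k3] as OpenCV has them; the pictures are not rectified), "R" (3x3) and "t" (3): a world point X has camera coordinates R X + t. Camera axes: x right, y down, z forward; pixel columns grow to the right and rows downward; lengths in m; the calibration is good to about 2 mm. A picture is of the moment at which its call begins.
- hand_in(): hands the job in, once; it reports no verdict.
The state is a dict: "clock": time; "joint_pos": joint angles; "dq": joint speeds; "joint_torque": joint torques, N m; "tcp_pos": TCP position; "tool_rot": TCP orientation; "contact_force": force on the tool from outside, world axes, zero at the start; "ft_torque": the same for the moment, N m; "opening": finger opening in m.
Only numpy, scipy, OpenCV 4.12 (cv2) and the standard library are available. Lean on these libraries where they do the work, as an engineer would, in place of code of your own. Each camera call takes 0.05 s, during which the arm holds its last target.

## Working session

There is one attempt and no reset: what is moved stays moved. The work goes in short steps, Python scripts to look and compute and a shell command to move; the robot and the scene stay as the last step left them, time stands still between calls to the robot, and variables do not carry over. Pictures are saved under pics/ and viewed, and the job is handed in when it is done.

```bash
ls; mkdir -p pics
python3 - <<'E'
from workcell import get_obs,get_image
import cv2,numpy as np
for n in("side","top"):
    d=get_image(n); cv2.imwrite(f"pics/{n}0.png",d["img"][:,:,::-1]); np.savez(f"{n}0.npz",**d)
    print(n,d["fov_y"],d["cx"],d["cy"],d["distortion"],d["R"],d["t"],(d["z_map"]>0).mean())
o=get_obs()
for k in o: print(k,np.round(o[k],4))
E
```

```text
pics
side 52.08235913696845 315.8228098837097 196.48893599433285 [0.00884797 0.         0.         0.         0.        ] [[ 0.99500843 -0.09960822  0.00603525]
 [-0.049641   -0.54652616 -0.83596945]
 [ 0.08656785  0.83149706 -0.54874279]] [-0.60218311  0.1398286   0.74784899] 0.99612109375
top 52.36888933894761 317.0280337939776 202.60764233636982 [-0.06439353  0.          0.          0.          0.        ] [[ 0.00774683 -0.99992863  0.00909502]
 [-0.99732929 -0.00838661 -0.07255304]
 [ 0.07262414 -0.00850867 -0.99732309]] [-0.00252412  0.61518394  1.02001281] 0.99580078125
clock 0.1
joint_pos [ 0.9869  0.2457  1.5589 -0.      1.3387 -0.1741]
dq [ 0.0017 -0.002  -0.0041 -0.0011  0.0012 -0.0009]
joint_torque [-1.00000e-04 -4.16912e+01 -3.15526e+01  6.86000e-02  3.10000e-02
 -0.00000e+00]
tcp_pos [0.2587 0.5957 0.2045]
tool_rot [[-9.000e-04 -9.172e-01  3.985e-01]
 [-1.400e-03  3.985e-01  9.172e-01]
 [-1.000e+00  3.000e-04 -1.700e-03]]
contact_force [-0.0161 -0.4848  0.2165]
ft_torque [ 0.0224 -0.0154  0.0505]
opening 0.094
```

View pics/side0.png

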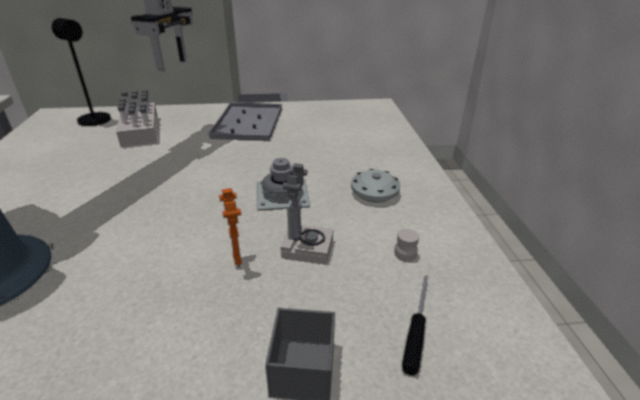

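View pics/top0.png

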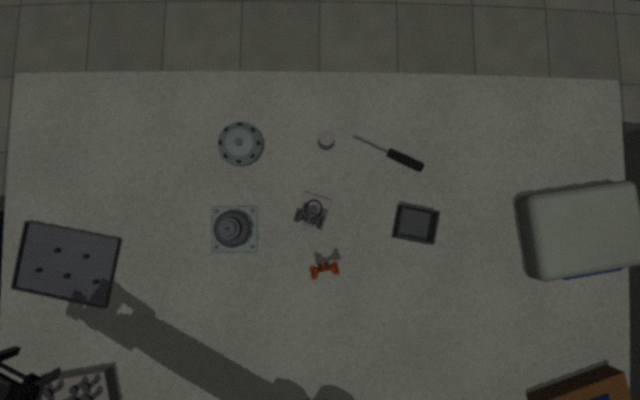

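The side view shows the grey pliers at about (295,200) with the ring at (312,237) on the stand. The drive is at (281,185), the caddy at (302,355) and the orange decoy at (232,220). The top view shows the drive at (234,228), the stand at (312,210), the caddy at (416,223) and the decoy at (325,265). I'll zoom in and use the depth maps.

```bash
cat > h.py <<'E'
import numpy as np,cv2
from workcell import get_obs,get_image
def K(d):
    f=200/np.tan(np.radians(float(d["fov_y"]))/2); return np.array([[f,0,float(d["cx"])],[0,f,float(d["cy"])],[0,0,1]])
def rays(d,uv):
    n=cv2.undistortPoints(np.array(uv,float).reshape(-1,1,2),K(d),np.array(d["distortion"],float))[:,0]
    return np.c_[n,np.ones(len(n))]
def cloud(d):
    h,w=d["z_map"].shape; v,u=np.mgrid[:h,:w]
    r=rays(d,np.c_[u.ravel(),v.ravel()]); P=r*d["z_map"].reshape(-1,1)
    return ((P-d["t"])@d["R"]).reshape(h,w,3)
def onplane(d,uv,z):
    r=rays(d,uv)@d["R"]; c=-d["R"].T@d["t"]
    return c+r*((z-c[2])/r[:,2])[:,None]
def tri(d1,p1,d2,p2):
    A=[];b=[]
    for d,p in((d1,p1),(d2,p2)):
        r=rays(d,[p])[0]@d["R"]; r/=np.linalg.norm(r); c=-d["R"].T@d["t"]; M=np.eye(3)-np.outer(r,r); A.append(M); b.append(M@c)
    x=np.linalg.lstsq(np.vstack(A),np.hstack(b),rcond=None)[0]
    return x,[np.linalg.norm(M@x-bb) for M,bb in zip(A,b)]
def proj(d,X):
    return cv2.projectPoints(np.array(X,float).reshape(-1,1,3),cv2.Rodrigues(d["R"])[0],d["t"],K(d),np.array(d["distortion"],float))[0][:,0]
def crop(d,u0,v0,u1,v1,s,name,gain=1.6):
    im=np.clip(d["img"][v0:v1,u0:u1,::-1].astype(float)*gain,0,255).astype(np.uint8)
    cv2.imwrite(name,cv2.resize(im,None,fx=s,fy=s,interpolation=cv2.INTER_CUBIC))
E
python3 - <<'E'
from h import *
s=dict(np.load("side0.npz"));t=dict(np.load("top0.npz"))
crop(s,210,140,350,280,5,"pics/s1.png",1.4); crop(t,200,180,350,290,5,"pics/t1.png",2.5)
cs=cloud(s);ct=cloud(t)
# table check
for n,c,p in(("s",cs,(150,300)),("s",cs,(480,300)),("t",ct,(300,300)),("t",ct,(150,150))): print(n,np.round(c[p[1],p[0]],4))
E
```

```text
s [ 0.3127 -0.0942  0.    ]
s [ 8.729e-01 -1.466e-01 -7.000e-04]
t [ 0.3641  0.0443 -0.0015]
t [0.7534 0.448  0.0014]
```

View pics/s1.png

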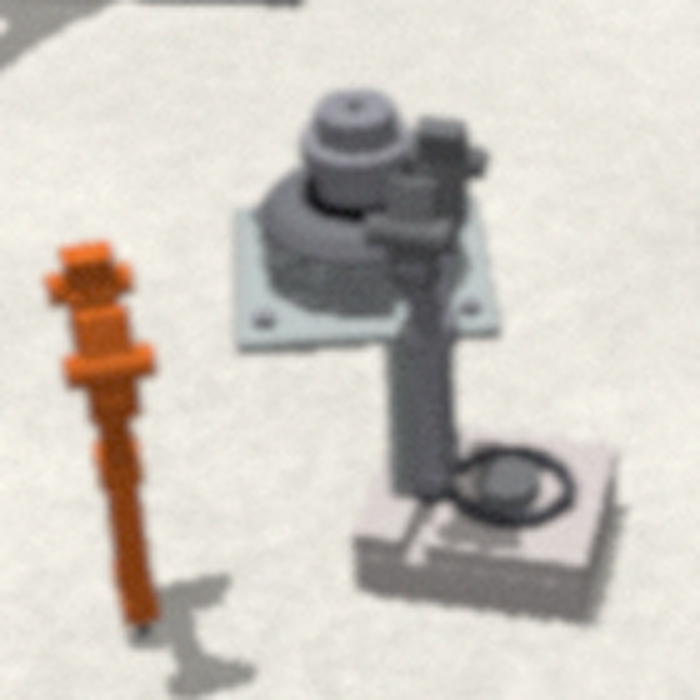

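View pics/t1.png

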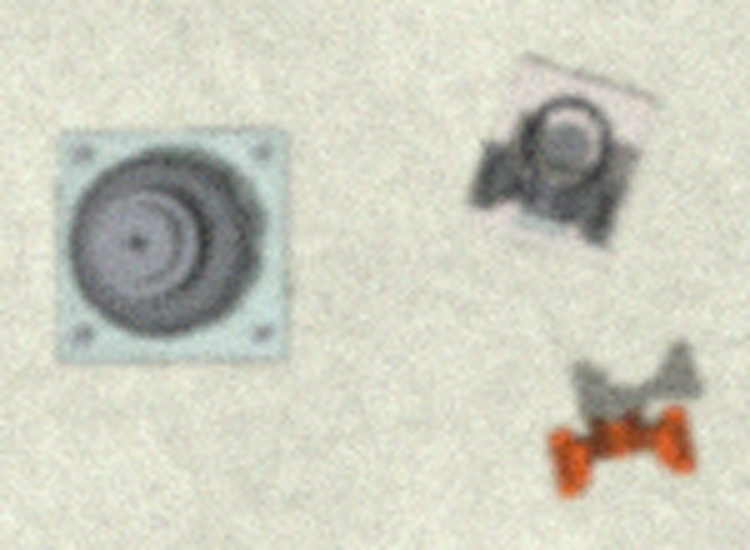

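The side crop shows the handles with their bars near crop (425,150–240), the ring ellipse at (515,487) and the spindle top at (355,105). The top crop shows the drive plate and spindle at (140,243), the ring at (568,143), the handle bars at (490,175) and (605,215), and the decoy at (620,445). Next I'll measure from the point clouds in both views.

Run:
```python
from h import *
s=dict(np.load("side0.npz"));t=dict(np.load("top0.npz"))
cs=cloud(s);ct=cloud(t)
np.set_printoptions(suppress=True,precision=4)
def band(c,box,z0,z1,img=None,m=None):
    u0,v0,u1,v1=box; P=c[v0:v1,u0:u1].reshape(-1,3); k=(P[:,2]>z0)&(P[:,2]<z1); return P[k]
# heights histogram around pliers in top
for nm,c,box in(("top pl",ct,(288,195,335,235)),("side pl",cs,(280,155,315,250)),("top drive",ct,(205,200,262,256)),("side drive",cs,(250,150,312,215))):
    P=band(c,box,0.01,0.3); h,e=np.histogram(P[:,2],bins=np.arange(0.01,0.21,0.01)); print(nm,dict(zip(np.round(e[:-1],2),h)))
for nm,c,box in(("top",ct,(288,195,335,235)),("side",cs,(280,155,315,250))):
    for z0,z1 in((0.145,0.165),(0.165,0.2),(0.025,0.036)):
        P=band(c,box,z0,z1)
        if len(P)>5:
            r=cv2.minAreaRect((P[:,:2]*1000).astype(np.float32)); print(nm,z0,len(P),P.mean(0),r)
for nm,c,box in(("top",ct,(205,200,262,256)),("side",cs,(250,150,290,215))):
    for z0,z1 in((0.005,0.02),(0.04,0.052),(0.065,0.078),(0.078,0.09),(0.09,0.11)):
        P=band(c,box,z0,z1)
        if len(P)>5:
            (x,y),r=cv2.minEnclosingCircle((P[:,:2]*1000).astype(np.float32)); print(nm,z0,len(P),P.mean(0),x,y,r)
```

```text
top pl {np.float64(0.01): np.int64(1), np.float64(0.02): np.int64(218), np.float64(0.03): np.int64(493), np.float64(0.04): np.int64(4), np.float64(0.05): np.int64(2), np.float64(0.06): np.int64(1), np.float64(0.07): np.int64(1), np.float64(0.08): np.int64(3), np.float64(0.09): np.int64(1), np.float64(0.1): np.int64(47), np.float64(0.11): np.int64(19), np.float64(0.12): np.int64(20), np.float64(0.13): np.int64(20), np.float64(0.14): np.int64(6), np.float64(0.15): np.int64(4), np.float64(0.16): np.int64(90), np.float64(0.17): np.int64(78), np.float64(0.18): np.int64(5), np.float64(0.19): np.int64(0)}
side pl {np.float64(0.01): np.int64(69), np.float64(0.02): np.int64(311), np.float64(0.03): np.int64(355), np.float64(0.04): np.int64(110), np.float64(0.05): np.int64(84), np.float64(0.06): np.int64(88), np.float64(0.07): np.int64(132), np.float64(0.08): np.int64(102), np.float64(0.09): np.int64(103), np.float64(0.1): np.int64(70), np.float64(0.11): np.int64(36), np.float64(0.12): np.int64(38), np.float64(0.13): np.int64(34), np.float64(0.14): np.int64(78), np.float64(0.15): np.int64(121),
[... 2412 characters left out ...]
56] 546.8977661132812 216.47373962402344 26.110374450683594
top 0.078 68 [0.5451 0.2157 0.0836] 546.8928833007812 216.4628448486328 25.716371536254883
top 0.09 168 [0.5472 0.216  0.0921] 547.2788696289062 216.15919494628906 18.662456512451172
side 0.005 414 [0.5148 0.1815 0.0094] 520.611572265625 212.0957489013672 66.04512786865234
side 0.04 257 [0.5262 0.196  0.0454] 533.9677734375 204.50479125976562 40.79869842529297
side 0.065 153 [0.5425 0.1984 0.0734] 545.2081298828125 212.99493408203125 26.47418975830078
side 0.078 87 [0.5462 0.1939 0.0858] 543.9319458007812 119.1433334350586 109.92668151855469
side 0.09 117 [0.5481 0.1571 0.0936] 548.6388549804688 118.89627838134766 110.28907775878906
```

Run:
```python
from h import *
s=dict(np.load("side0.npz"));t=dict(np.load("top0.npz"))
cs=cloud(s);ct=cloud(t)
np.set_printoptions(suppress=True,precision=4)
# ring: dark pixels on stand top in both views
for nm,d,c,box,th in(("top",t,ct,(302,197,325,215),None),("side",s,cs,(302,226,330,248),None)):
    u0,v0,u1,v1=box; g=d["img"][v0:v1,u0:u1].mean(2); P=c[v0:v1,u0:u1]; print(nm,np.percentile(g,[5,25,50,75,95]))
    k=(g<np.percentile(g,40 if nm=="top" else 30))&(P[...,2]<0.042)&(P[...,2]>0.02)
    vv,uu=np.nonzero(k); Q=onplane(d,np.c_[uu+u0,vv+v0],0.034)
    print(len(Q),cv2.minEnclosingCircle((Q[:,:2]*1000).astype(np.float32)))
    A=np.c_[2*Q[:,:2],np.ones(len(Q))]; x=np.linalg.lstsq(A,(Q[:,:2]**2).sum(1),rcond=None)[0]; print(x[:2],np.sqrt(x[2]+x[0]**2+x[1]**2))
# caddy rim
for nm,c,box in(("top",ct,(385,195,446,250)),("side",cs,(262,305,340,398))):
    u0,v0,u1,v1=box; P=c[v0:v1,u0:u1].reshape(-1,3); k=(P[:,2]>0.064)&(P[:,2]<0.08); Q=P[k]; print(nm,Q.mean(0),cv2.minAreaRect((Q[:,:2]*1000).astype(np.float32)),P[P[:,2]<0.02].mean(0))
crop(t,295,190,330,230,15,"pics/t2.png",2.5); crop(s,295,215,345,260,14,"pics/s2.png",1.4)
```

```text
top [33.     45.     54.     75.3333 85.6667]
157 ((594.9661254882812, 13.68181037902832), 27.325847625732422)
[0.6009 0.0124] 0.018920571855095884
side [ 44.25    68.9167  93.     148.     157.6667]
184 ((597.0413208007812, 7.553569316864014), 25.44434356689453)
[0.5985 0.0076] 0.018963603697431573
top [ 0.5617 -0.2465  0.0711] ((561.9991455078125, -245.3309783935547), (95.90267944335938, 84.44184112548828), 79.03553771972656) [ 0.5687 -0.2533  0.0019]
side [ 0.5587 -0.2542  0.07  ] ((560.6117553710938, -248.44577026367188), (95.49250793457031, 84.09081268310547), 79.06848907470703) [ 0.5615 -0.2186  0.004 ]
```

View pics/t2.png

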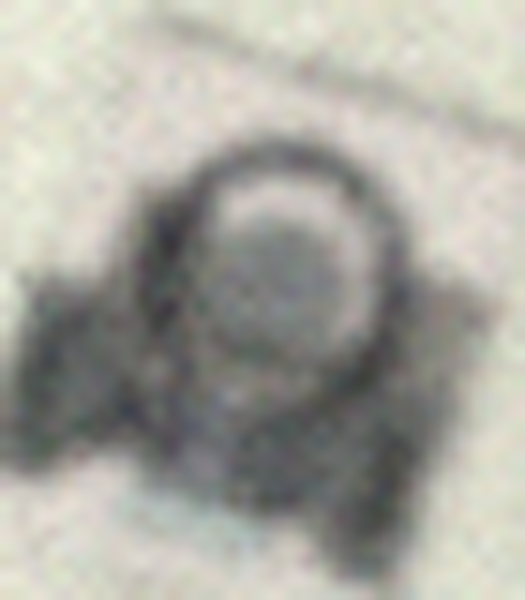

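View pics/s2.png

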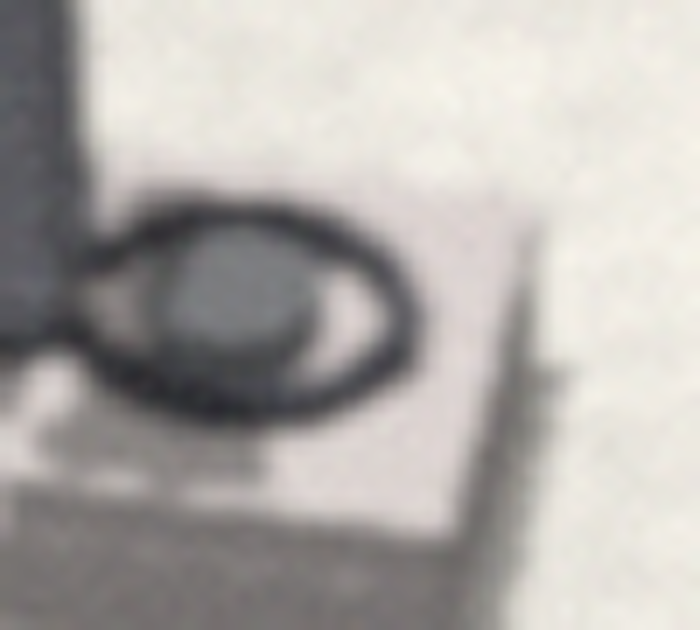

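```bash
python3 -m jog '[[0,0,0,-6.3,0,0,1],[0,0,0,0,0,0,1],[0,0,0,0,0,0,1],[0,0,0,0,0,0,1],[0,0,0,0,0,0,1]]'
```

```text
clock: 0.72
tcp_pos: [0.259, 0.5962, 0.2054]
tool_rot: [[-0.0, -0.955, 0.296], [-0.0, 0.296, 0.955], [-1.0, 0.0, -0.0]]
contact_force: [0.3, 0.0, -0.7]
opening: 0.0939
```

```bash
python3 -m jog '[[0,-40,-40,0,0,0,1],[0,-43,-43,0,0,0,1],[0,-43,-43,0,0,0,1],[0,-43,-43,0,0,0,1],[0,-43,-43,0,0,0,1]]'
python3 -m jog '[[0,-43,-43,0,0,0,1],[0,-43,-43,0,0,0,1],[0,-43,-43,0,0,0,1],[0,-43,-43,0,0,0,1],[0,-40,-40,0,0,0,1]]'
python3 - <<'E'
from h import *
o=get_obs(); p=o["tcp_pos"]; print(p,o["contact_force"])
d=np.array([0.5695,0.0195,p[2]])-p; print("to do tool mm",d@o["tool_rot"]*1000)
E
```

```text
clock: 1.35
tcp_pos: [0.3996, 0.3293, 0.2058]
tool_rot: [[0.001, -0.955, 0.295], [0.0, 0.295, 0.955], [-1.0, -0.001, 0.001]]
contact_force: [0.7, 0.2, 0.2]
opening: 0.0939
clock: 1.98
tcp_pos: [0.5396, 0.0638, 0.2058]
tool_rot: [[0.001, -0.955, 0.296], [0.0, 0.296, 0.955], [-1.0, -0.001, 0.0]]
contact_force: [0.3, 0.7, -0.1]
opening: 0.0939
[0.5396387  0.0638201  0.20581039] [ 0.27133691  0.6683366  -0.0686336 ]
to do tool mm [ 2.51960443e-02 -4.16526153e+01 -3.34817514e+01]
```

```bash
python3 -m jog '[[0,-20,-17,0,0,0,1],[0,-21.5,-16.5,0,0,0,1],[0,0,0,0,0,0,1],[0,0,0,0,0,0,1],[0,0,0,0,0,0,1]]'
python3 - <<'E'
from h import *
np.set_printoptions(suppress=True,precision=4)
o=get_obs(); print(o["tcp_pos"],o["joint_pos"])
for n in("side","top"):
    d=get_image(n); np.savez(n+"1.npz",**d); c=cloud(d)
    crop(d,*( (230,100,370,260) if n=="side" else (260,170,380,260)),5 if n=="top" else 4,f"pics/{n}1.png",1.8)
    pr=proj(d,[o["tcp_pos"]+o["tool_rot"][:,2]*k for k in(-.047,0,.047)]); print(n,pr)
    u,v=pr[1].astype(int); P=c[v-30:v+30,u-45:u+45].reshape(-1,3)
    k=(P[:,2]>0.2)&(P[:,2]<0.215)&(np.linalg.norm(P[:,:2]-o["tcp_pos"][:2],axis=1)<.1); Q=P[k]; print(len(Q))
    if len(Q)>5:
        L=(Q-o["tcp_pos"])@o["tool_rot"]*1000; print(L.min(0),L.max(0)); print(np.histogram(L[:,2],bins=np.arange(-70,71,10)))
E
```

```text
clock: 2.6
tcp_pos: [0.5682, 0.0226, 0.2054]
tool_rot: [[-0.0, -0.956, 0.294], [0.0, 0.294, 0.956], [-1.0, 0.0, 0.0]]
contact_force: [-0.2, -0.0, 0.3]
opening: 0.0942
[0.5682 0.0226 0.2054] [-0.1597  0.0562  1.7689  0.0001  1.3167 -1.432 ]
side [[286.803  167.3991]
 [293.7955 154.2971]
 [300.0611 142.5554]]
92
[ -9.2331  -9.1068 -61.0896] [ 1.2428 10.3585 53.198 ]
(array([ 5, 30,  0,  0,  0,  0,  0,  0,  0,  0,  0, 50,  7,  0]), array([-70, -60, -50, -40, -30, -20, -10,   0,  10,  20,  30,  40,  50,
        60,  70]))
top [[329.3788 225.217 ]
 [308.0866 218.4768]
 [286.8312 211.7411]]
0
```

View pics/side1.png

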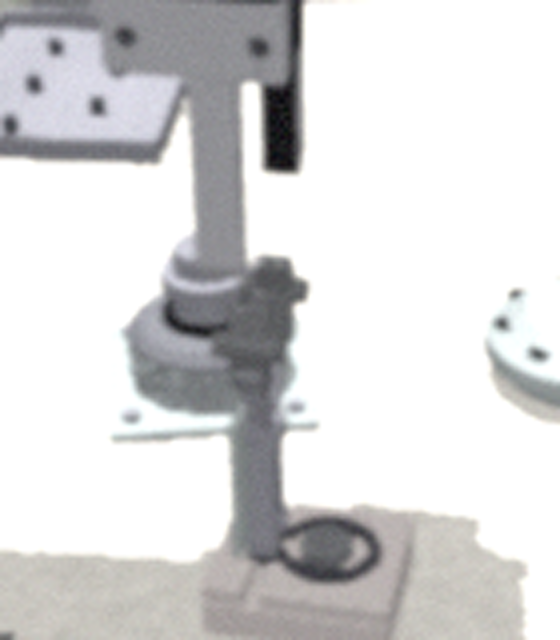

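View pics/top1.png

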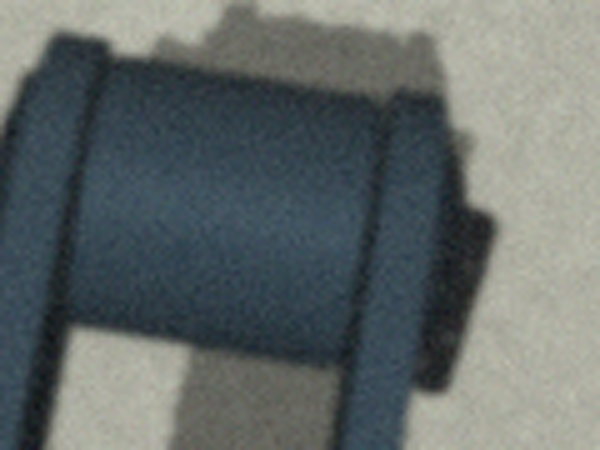

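The near fingertip appears at side crop (220,272), within about 1.5 mm of where the robot pose projects it. So the two cameras bracket the truth. Next I'll descend.

Run:
```python
from h import *
o=get_obs(); p=o["tcp_pos"]; print(p,(np.array([0.569,0.0195,.14])-p)@o["tool_rot"]*1000)
s=dict(np.load("side1.npz")); c=cloud(s); 
# side view: bars only, heights
P=c[150:200,280:318].reshape(-1,3); L=(P-np.array([.569,.0195,.159]))@o["tool_rot"]*1000
k=(abs(L[:,0])<22)&(abs(L[:,1])<30)&(abs(L[:,2])<45); Q=L[k]
for a in range(-20,21,4):
    q=Q[abs(Q[:,0]-a)<2]; print(a,len(q),q.min(0).round(1),q.max(0).round(1)) if len(q) else 0
```

```text
[0.56830092 0.02239355 0.20554542] [65.5453539  -1.51412429 -2.56469768]
-20 13 [-19.7  -8.1 -24.8] [-18.1   6.9  23.2]
-16 71 [-18.   -9.  -26.9] [-14.1   9.2  24.3]
-12 38 [-14.   -8.9 -28.7] [-10.4   7.6  19.5]
-8 55 [-10.  -14.9 -31. ] [-6.  11.5 24.9]
-4 90 [ -5.9 -14.8 -33. ] [-2.1 14.9 28.8]
0 74 [ -2.  -15.2 -33.5] [ 1.9 14.2 23.3]
4 41 [  2.  -14.8 -32.2] [ 5.7 14.5 26.5]
8 25 [  6.2  -9.1 -29.1] [10.   7.6 26.6]
12 35 [ 10.1  -8.8 -29.2] [14.   8.  25.7]
16 28 [ 14.4  -8.8 -28.6] [18.   8.2 25.5]
20 23 [ 18.3  -8.8 -26.5] [21.9  9.2 18. ]
```

```bash
python3 -m jog '[[0,-1.5,-2.5,0,0,0,1],[20,0,0,0,0,0,1],[25,0,0,0,0,0,1],[20.5,0,0,0,0,0,1],[0,0,0,0,0,0,1]]'
python3 -m jog '[[0,0,0,0,0,0,0.8],[0,0,0,0,0,0,0.72],[0,0,0,0,0,0,0.68],[0,0,0,0,0,0,0.66],[0,0,0,0,0,0,0.65]]'
```

```text
clock: 3.32
tcp_pos: [0.5672, 0.0191, 0.1368]
tool_rot: [[-0.006, -0.955, 0.295], [0.001, 0.295, 0.955], [-1.0, 0.006, -0.001]]
contact_force: [0.4, -0.5, -0.4]
opening: 0.0944
clock: 3.95
tcp_pos: [0.5699, 0.0189, 0.1409]
tool_rot: [[0.002, -0.955, 0.295], [0.0, 0.295, 0.955], [-1.0, -0.002, 0.001]]
contact_force: [-0.1, 0.6, 3.2]
opening: 0.0615
```

```bash
python3 -m jog '[[0,0,0,0,0,0,0.6],[0,0,0,0,0,0,0.56],[0,0,0,0,0,0,0.52],[0,0,0,0,0,0,0.48],[0,0,0,0,0,0,0.44]]'
python3 -m jog '[[0,0,0,0,0,0,0.41],[0,0,0,0,0,0,0.38],[0,0,0,0,0,0,0.36],[0,0,0,0,0,0,0.345],[0,0,0,0,0,0,0.335]]'
python3 -m jog '[[0,0,0,0,0,0,0.33],[0,0,0,0,0,0,0.33],[0,0,0,0,0,0,0.33],[0,0,0,0,0,0,0.33],[0,0,0,0,0,0,0.33]]'
```

```text
clock: 4.58
tcp_pos: [0.5714, 0.0195, 0.1426]
tool_rot: [[0.005, -0.955, 0.296], [0.002, 0.296, 0.955], [-1.0, -0.005, 0.003]]
contact_force: [0.3, 3.3, 9.2]
opening: 0.0419
clock: 5.2
tcp_pos: [0.5716, 0.0195, 0.1429]
tool_rot: [[0.006, -0.955, 0.296], [0.002, 0.296, 0.955], [-1.0, -0.005, 0.003]]
contact_force: [0.4, 3.1, 10.7]
opening: 0.032
clock: 5.82
tcp_pos: [0.5715, 0.0193, 0.1428]
tool_rot: [[0.006, -0.955, 0.296], [0.001, 0.296, 0.955], [-1.0, -0.005, 0.003]]
contact_force: [0.7, 3.7, 10.9]
opening: 0.0315
```

```bash
python3 -m jog '[[-3,0,0,0,0,0,0.33],[-4,0,0,0,0,0,0.33],[-6,0,0,0,0,0,0.33],[-8,0,0,0,0,0,0.33],[-8,0,0,0,0,0,0.33]]'
python3 - <<'E'
from h import *
d=get_image("side"); crop(d,230,120,370,260,5,"pics/side2.png",1.4); np.savez("side2.npz",**d)
E
```

```text
clock: 6.45
tcp_pos: [0.5692, 0.0187, 0.1694]
tool_rot: [[-0.0, -0.955, 0.295], [-0.0, 0.295, 0.955], [-1.0, 0.0, -0.0]]
contact_force: [0.9, 0.5, -1.2]
opening: 0.0317
```

View pics/side2.png

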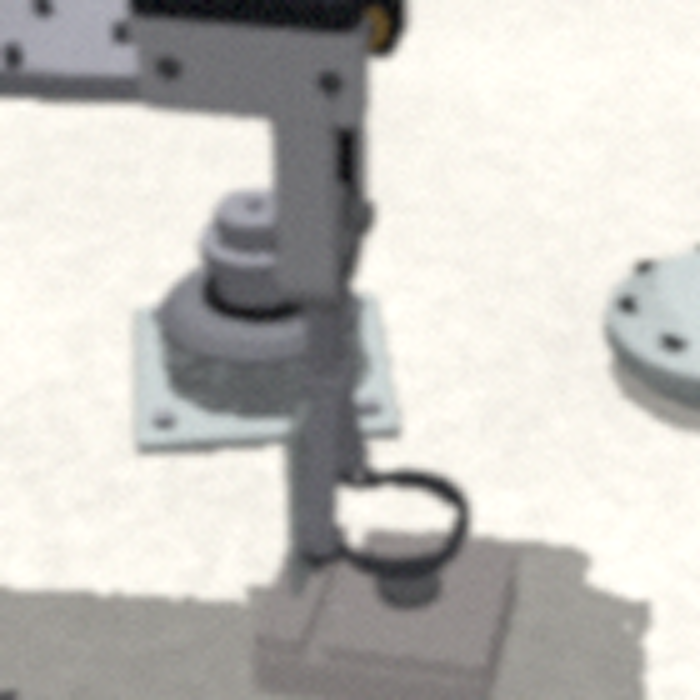

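The ring is spread and rising with the pliers (crop (410,520)), level with the feet. I'll keep lifting clear of the plate.

```bash
python3 -m jog '[[-15,0,0,0,0,0,0.33],[-18,0,0,0,0,0,0.33],[-18,0,0,0,0,0,0.33],[-18,0,0,0,0,0,0.33],[-15,0,0,0,0,0,0.33]]'
python3 -m jog '[[-8,0,0,0,0,0,0.33],[0,0,0,0,0,0,0.33],[0,0,0,0,0,0,0.33],[0,0,0,0,0,0,0.33],[0,0,0,0,0,0,0.33]]'
python3 - <<'E'
from h import *
np.set_printoptions(suppress=True,precision=4)
o=get_obs(); print(o["tcp_pos"],o["contact_force"],o["opening"])
d=get_image("side"); crop(d,230,80,370,220,5,"pics/side3.png",1.4); np.savez("side3.npz",**d,tcp=o["tcp_pos"],rot=o["tool_rot"])
d=get_image("top"); crop(d,240,150,380,260,5,"pics/top3.png",1.8)
E
```

```text
clock: 7.12
tcp_pos: [0.5695, 0.0187, 0.2547]
tool_rot: [[0.001, -0.955, 0.295], [-0.0, 0.295, 0.955], [-1.0, -0.001, 0.0]]
contact_force: [-0.0, 0.6, -2.0]
opening: 0.0313
clock: 7.75
tcp_pos: [0.5691, 0.0188, 0.2604]
tool_rot: [[-0.001, -0.955, 0.295], [0.0, 0.295, 0.955], [-1.0, 0.001, -0.0]]
contact_force: [-0.8, -0.2, -2.2]
opening: 0.0313
[0.5691 0.0188 0.2604] [-0.7518 -0.1918 -2.1933] 0.03125533651640507
```

View pics/side3.png

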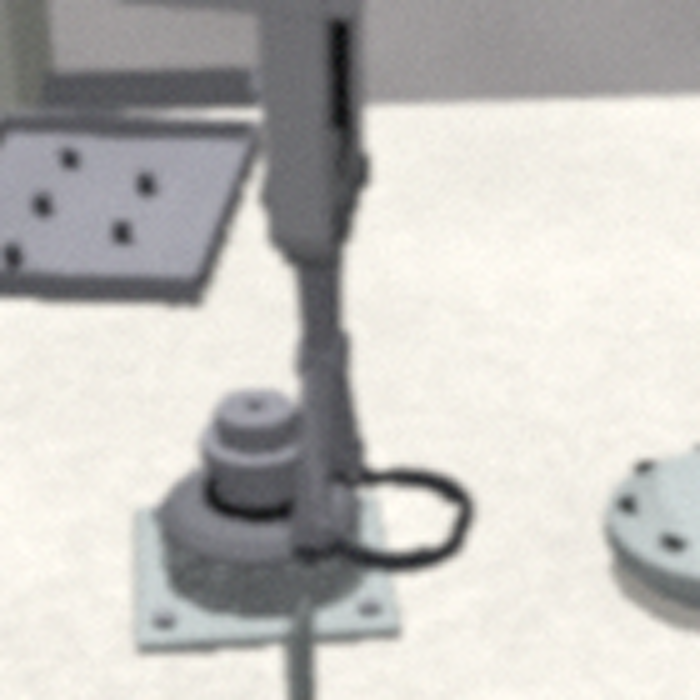

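View pics/top3.png

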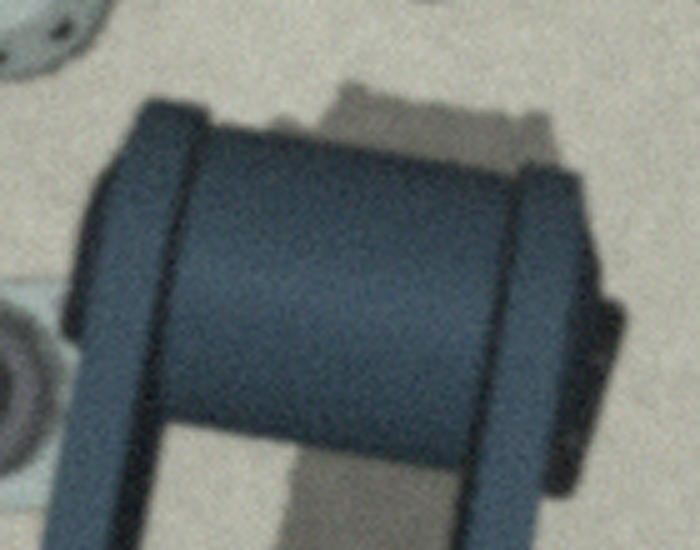

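```bash
cat > ringm.py <<'E'
from h import *
np.set_printoptions(suppress=True,precision=2,linewidth=150)
def ring(d,tcp,rot,zr0=-0.150,show=True):
    """ring in tool frame: points with tool-y < -8mm (away from pliers) and height near ring"""
    c=cloud(d); L=(c-tcp)@rot*1000   # x down
    dark=d["img"].mean(2)<95
    k=dark&(L[...,0]>85)&(L[...,0]<130)&(L[...,1]<-6)&(L[...,1]>-75)&(abs(L[...,2])<45)
    n,lab=cv2.connectedComponents(k.astype(np.uint8)); 
    return k,L
E
python3 - <<'E'
from ringm import *
z=np.load("side3.npz"); d=dict(z); k,L=ring(d,z["tcp"],z["rot"])
q=L[k]; print(len(q),q.mean(0),q.min(0),q.max(0),np.percentile(q[:,0],[5,25,50,75,95]))
q=q[abs(q[:,0]-np.median(q[:,0]))<8]
A=np.c_[2*q[:,1:],np.ones(len(q))]; x=np.linalg.lstsq(A,(q[:,1:]**2).sum(1),rcond=None)[0]; print(x[:2],np.sqrt(x[2]+x[0]**2+x[1]**2))
m=d["img"].copy(); m[k]=[255,0,0]; e=dict(d,img=m); crop(e,230,80,370,220,5,"pics/m3.png",1.3)
# pliers
c=(L[...,0]>10)&(L[...,0]<125)&(abs(L[...,1])<20)&(abs(L[...,2])<30); 
for a in range(10,126,8):
    q=L[c&(abs(L[...,0]-a)<4)]; print(a,len(q),q.min(0),q.max(0)) if len(q) else 0
E
```

```text
172 [110.12 -29.65   0.59] [106.6  -49.74 -27.02] [115.    -6.04  33.86] [107.38 108.73 110.09 111.15 113.42]
[-23.44   3.8 ] 26.501170198036228
10 13 [ 10.04  -3.87 -13.43] [13.89  5.05 -6.7 ]
18 35 [ 14.39  -4.32 -11.87] [21.67  6.19  6.93]
26 38 [ 22.02  -4.49 -10.92] [29.94  6.54  4.48]
34 29 [30.03 -4.29 -8.89] [37.49  5.78  4.78]
42 52 [38.02 -7.1  -7.3 ] [45.96  9.03  8.45]
50 45 [46.38 -6.54 -8.04] [53.86  8.53  9.07]
58 41 [ 54.05  -6.11 -10.73] [61.84  7.57 16.01]
66 47 [ 62.07  -4.65 -12.82] [69.86  7.24 15.96]
74 50 [ 70.29  -4.79 -16.4 ] [77.89  6.55 21.75]
82 46 [ 78.22  -4.61 -18.76] [85.84  6.58 22.25]
90 48 [ 86.21  -4.75 -22.07] [93.8   7.59 29.27]
98 57 [ 94.09  -5.34 -24.35] [101.99   7.4   28.95]
106 79 [102.13 -19.83 -25.05] [109.97   8.98  29.48]
114 59 [110.   -19.85 -24.1 ] [116.9    7.29  28.31]
122 1 [119.62   0.96 -19.34] [119.62   0.96 -19.34]
```

View pics/m3.png

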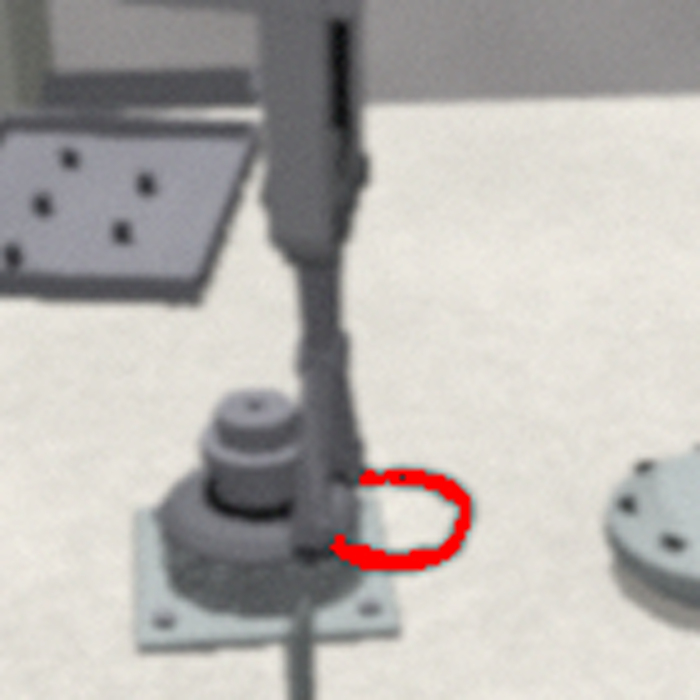

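```bash
cat >> ringm.py <<'E'
def analyze(d,tcp,rot):
    k,L=ring(d,tcp,rot); q=L[k]; 
    A=np.c_[q[:,1:],np.ones(len(q))]; co=np.linalg.lstsq(A,q[:,0],rcond=None)[0]; print("plane slope y,z:",co*[1000,1000,1],"mrad, mm")
    vv,uu=np.nonzero(k); zc=tcp[2]-0.111
    M=(onplane(d,np.c_[uu,vv],zc)-tcp)@rot*1000
    for y0 in range(-52,-6,4):
        m=M[(M[:,1]>=y0)&(M[:,1]<y0+4)]
        if len(m): print(y0+2,len(m),"z lo/hi",m[:,2].min(),m[:,2].max(),"mid",(m[:,2].min()+m[:,2].max())/2)
    print("bow outer y",np.sort(M[:,1])[:6])
E
python3 - <<'E'
from ringm import *
z=np.load("side3.npz"); d=dict(z); analyze(d,z["tcp"],z["rot"])
E
```

```text
plane slope y,z: [-11.8  -65.45 109.81] mrad, mm
-50 8 z lo/hi -9.224809804562016 11.278533192548613 mid 1.0268616939932986
-46 24 z lo/hi -16.6929335910003 24.98705397866223 mid 4.147060193830965
-42 15 z lo/hi -20.923077327133687 31.24139010871607 mid 5.159156390791193
-38 17 z lo/hi -25.120647225237494 34.40605164996704 mid 4.642702212364773
-34 16 z lo/hi -25.83615333836483 37.21042298295404 mid 5.687134822294606
-30 12 z lo/hi -26.551583467563766 36.43909669407436 mid 4.943756613255296
-26 14 z lo/hi -27.624584210247395 39.26258344606035 mid 5.818999617906476
-22 16 z lo/hi -28.33982041780034 38.488029858743936 mid 5.074104720471798
-18 16 z lo/hi -28.697408895994613 37.713534840445256 mid 4.508062972225321
-14 13 z lo/hi -26.309974677082103 36.93909945199492 mid 5.314562387456409
-10 13 z lo/hi -23.904692243869782 35.390411806587 mid 5.742859781358607
-6 8 z lo/hi -18.313230663918738 35.00327882066331 mid 8.345024078372287
bow outer y [-49.87 -49.38 -49.24 -48.9  -48.76 -48.61]
```

Run:
```python
from ringm import *
z=np.load("side3.npz"); rot=z["rot"]
tcp=np.array([0.569,0.0195,0.145]); d=dict(np.load("side1.npz"))
import ringm
def show(d,tcp,hi):
    c=cloud(d); L=(c-tcp)@rot*1000
    dark=d["img"].mean(2)<95
    k=dark&(L[...,0]>102)&(L[...,0]<hi)&(L[...,1]<-6)&(L[...,1]>-60)&(abs(L[...,2])<45)
    q=L[k]; A=np.c_[q[:,1:],np.ones(len(q))]; co=np.linalg.lstsq(A,q[:,0],rcond=None)[0]; print(len(q),co*[1000,1000,1], q.min(0),q.max(0))
    # top-surface only: bright? use rim points by outer edges
    for lo,h in((-40,-10),(-10,10),(10,40)):
        s=q[(q[:,2]>lo)&(q[:,2]<h)]; print(lo,h,len(s),np.percentile(s[:,0],[5,25,50,75,95]))
show(d,tcp,114.5)
show(dict(z),z["tcp"],118)
```

```text
326 [-45.48 -17.42 109.35] [102.03 -57.72 -25.15] [114.47  -6.04  27.3 ]
-40 -10 117 [108.37 110.83 111.54 113.   114.11]
-10 10 144 [106.88 108.22 109.54 111.38 114.13]
10 40 65 [108.26 110.77 111.75 112.5  113.79]
172 [-11.8  -65.45 109.81] [106.6  -49.74 -27.02] [115.    -6.04  33.86]
-40 -10 85 [109.79 110.38 111.08 112.19 113.95]
-10 10 19 [109.2  109.62 110.47 110.97 112.06]
10 40 68 [107.15 107.67 108.26 109.16 109.97]
```

```bash
python3 -m jog '[[0,5,9,0,0,0,0.33],[0,10,18,0,0,0,0.33],[0,14,25,0,0,0,0.33],[0,15,27,0,0,0,0.33],[0,15,27,0,0,0,0.33]]'
python3 -m jog '[[0,15,27,0,0,0,0.33],[0,14,24,0,0,0,0.33],[0,10,17,0,0,0,0.33],[0,6,9.7,0,0,0,0.33],[0,0,0,0,1.5,0,0.33]]'
python3 -m jog '[[0,0,0,0,1.5,0,0.33],[0,0,0,0,0,0,0.33],[0,0,0,0,0,0,0.33],[0,0,0,0,0,0,0.33],[0,0,0,0,0,0,0.33]]'
python3 - <<'E'
from h import *
np.set_printoptions(suppress=True,precision=4)
o=get_obs(); print(o["tcp_pos"],o["contact_force"],o["opening"])
d=get_image("side"); crop(d,210,60,350,200,5,"pics/side4.png",1.4); np.savez("side4.npz",**d,tcp=o["tcp_pos"],rot=o["tool_rot"])
E
```

```text
clock: 8.48
tcp_pos: [0.5434, 0.1397, 0.2611]
tool_rot: [[0.0, -0.956, 0.295], [0.0, 0.295, 0.956], [-1.0, -0.0, 0.0]]
contact_force: [0.4, -0.1, -1.0]
opening: 0.0311
clock: 9.1
tcp_pos: [0.5239, 0.2251, 0.261]
tool_rot: [[-0.008, -0.955, 0.295], [-0.027, 0.295, 0.955], [-1.0, -0.0, -0.028]]
contact_force: [0.5, -0.7, -1.9]
opening: 0.0313
clock: 9.72
tcp_pos: [0.5242, 0.2248, 0.261]
tool_rot: [[-0.015, -0.955, 0.295], [-0.05, 0.296, 0.954], [-0.999, -0.0, -0.052]]
contact_force: [0.7, 0.4, -2.4]
opening: 0.0313
[0.5242 0.2248 0.261 ] [ 0.7053  0.4441 -2.4324] 0.031256648978181235
```

View pics/side4.png

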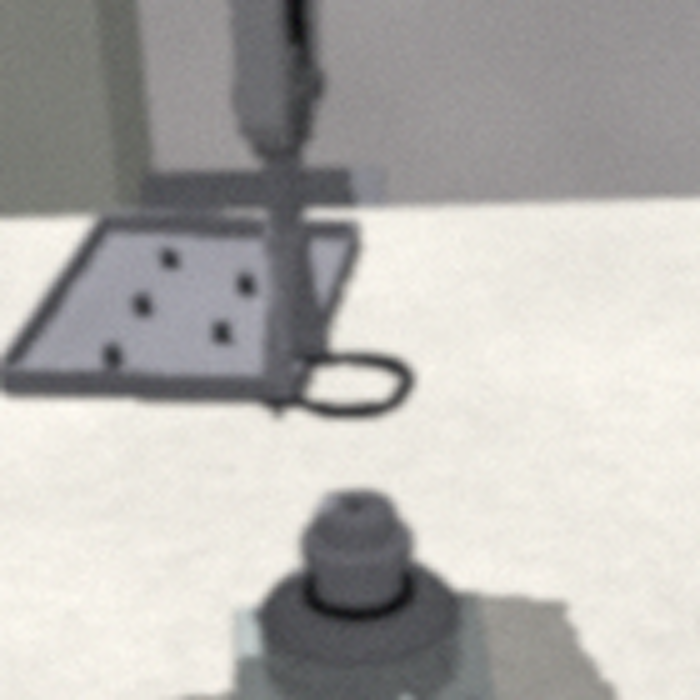

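```bash
cat > m2.py <<'E'
from h import *
np.set_printoptions(suppress=True,precision=2,linewidth=150)
E_=np.array([[0.955,-0.296,0],[0.296,0.955,0],[0,0,1.]]).T
def go(d,tcp,dz=(0.095,0.13)):
    c=cloud(d); O=np.array([0.5463,0.2147,0]); L=(c-O)@E_*1000
    dark=d["img"].mean(2)<95
    r=np.hypot(L[...,0],L[...,1])
    z=(c[...,2]-tcp[2])*1000
    k=dark&(z<-98)&(z>-124)&(L[...,0]>-20)&(r<45); q=L[k]
    A=np.c_[q[:,:2],np.ones(len(q))]; co=np.linalg.lstsq(A,q[:,2],rcond=None)[0]; print("ring n",len(q),"slopes mrad",co[:2]*1000,"z0",co[2],"zrange",q[:,2].min(),q[:,2].max())
    print("ring x max",np.sort(q[:,0])[-5:]," y lo",np.sort(q[:,1])[:4]," hi",np.sort(q[:,1])[-4:])
    # spindle
    for a in range(66,98,2):
        s=L[(r<35)&(abs(L[...,2]-a)<1)]
        if len(s)>3: print("sp z",a,len(s),"x",s[:,0].min(),s[:,0].max(),"y",s[:,1].min(),s[:,1].max())
    return k,L
E
python3 - <<'E'
from m2 import *
z=np.load("side4.npz"); d=dict(z); k,L=go(d,z["tcp"])
t=dict(np.load("top0.npz"));
E
```

```text
ring n 105 slopes mrad [-61.22  12.9 ] z0 151.42908898926427 zrange 147.71636777863662 161.07878258386629
ring x max [24.06 24.74 25.05 25.09 25.54]  y lo [-27.62 -27.58 -27.39 -26.68]  hi [28.39 28.9  28.93 30.32]
sp z 66 10 x -15.146281321239034 19.007473361512158 y -26.93497992769229 -17.130007598052202
sp z 68 21 x -21.376507767104496 24.66723856892174 y -26.285056332834987 8.160676160192224
sp z 70 12 x -14.77235521918434 23.721606338719344 y -25.520929711114032 -9.672872683216756
sp z 72 20 x -20.785953810351153 24.777807233772116 y -26.879719782393995 -4.4675574765541235
sp z 74 32 x -21.343618692187505 24.836309285556407 y -28.39821733497473 4.343475932344398
sp z 76 68 x -24.242090148226172 24.062029867920902 y -27.66989219102907 20.19300184534696
sp z 78 11 x -24.31938599469799 18.01789884375042 y -19.31718710845034 4.119655532389864
sp z 80 7 x -12.325225095765532 12.721326639450233 y -18.849681034723726 -10.791086080200476
sp z 82 13 x -15.119238068267776 17.793291609415743 y -19.509690467956872 -3.445703323318281
sp z 84 9 x -11.43792318036282 17.87128290269404 y -19.006139387057726 -3.4265893377976786
sp z 86 11 x -13.857321248689423 16.518107295140286 y -20.418405588884877 -6.8703899573111435
sp z 88 17 x -14.09714768793448 18.46934218559608 y -19.529986012703784 2.608129809670509
sp z 90 82 x -17.900261614321902 16.447140310125064 y -20.59495852346106 15.69878728863829
sp z 92 23 x -16.191678537075408 16.998010207032433 y -13.9349680206855 13.380011791291496
```

```bash
python3 -m jog '[[8,0,-1.5,0,0,0,0.33],[12,0,0.5,0,0,0,0.33],[12,0,0.6,0,0,0,0.33],[10,0,0.6,0,0,0,0.33],[6,0,0.4,0,0,0,0.33]]'
python3 -m jog '[[0,0,0,0,0,0,0.33],[0,0,0,0,0,0,0.33],[0,0,0,0,0,0,0.33],[0,0,0,0,0,0,0.33],[0,0,0,0,0,0,0.33]]'
python3 - <<'E'
from m2 import *
o=get_obs(); print(o["tcp_pos"]*1000,o["contact_force"],o["opening"])
d=get_image("side"); crop(d,230,100,330,210,7,"pics/side5.png",1.4); np.savez("side5.npz",**d,tcp=o["tcp_pos"],rot=o["tool_rot"])
go(d,o["tcp_pos"])
E
```

```text
clock: 10.4
tcp_pos: [0.5232, 0.2231, 0.2118]
tool_rot: [[-0.017, -0.955, 0.295], [-0.05, 0.295, 0.954], [-0.999, 0.001, -0.053]]
contact_force: [0.8, -0.1, -2.5]
opening: 0.0311
clock: 11.02
tcp_pos: [0.5237, 0.2232, 0.2132]
tool_rot: [[-0.015, -0.955, 0.295], [-0.05, 0.295, 0.954], [-0.999, -0.0, -0.052]]
contact_force: [0.3, -0.2, -0.9]
opening: 0.0312
[523.67 223.19 213.17] [ 0.34 -0.22 -0.91] 0.031183683379953864
ring n 162 slopes mrad [-8.35 21.89] z0 99.7285221118596 zrange 89.22520263609455 114.38953482274786
ring x max [24.18 24.27 24.82 25.33 25.54]  y lo [-30.89 -30.58 -29.47 -29.39]  hi [26.43 28.44 29.79 30.78]
sp z 66 10 x -22.23130011778347 22.886968876545538 y -26.566728156104144 -6.934605544079151
sp z 68 18 x -17.60862556526913 24.542372882267582 y -29.545892774683992 8.424072143169665
sp z 70 14 x -21.453051105504294 23.519393881145543 y -27.798765539601618 -8.941702011865457
sp z 72 19 x -17.41989275777808 24.856477198008847 y -27.679346888910736 -4.755345413365418
sp z 74 36 x -22.810167117552638 24.052984284503275 y -26.827835909779676 14.03661639945037
sp z 76 68 x -24.714992868916017 23.221437148115307 y -26.242613968158043 20.150062251233685
sp z 78 13 x -12.704375547955975 15.120672512186013 y -25.142342550499706 -2.5769696508527344
sp z 80 4 x -9.080375590898026 12.98760528122975 y -18.965451842982215 -11.705585071605373
sp z 82 11 x -5.6403888232164165 17.646649114772796 y -19.315021397972924 -2.9255912419204804
sp z 84 18 x -14.709932171748003 18.19184524440656 y -20.556464445502908 -4.563991470264609
sp z 86 7 x -5.585315329976907 16.549739921721645 y -18.69597612629678 -6.981449826642823
sp z 88 16 x -10.302142479339166 18.399661890987172 y -18.7823429811615 17.99388865600959
sp z 90 42 x -17.58088258887012 16.98348903678218 y -19.985830053326488 15.135320303290106
sp z 92 15 x -10.556291244070824 16.835892553489018 y -17.722704327596638 14.413957914796304
```

View pics/side5.png

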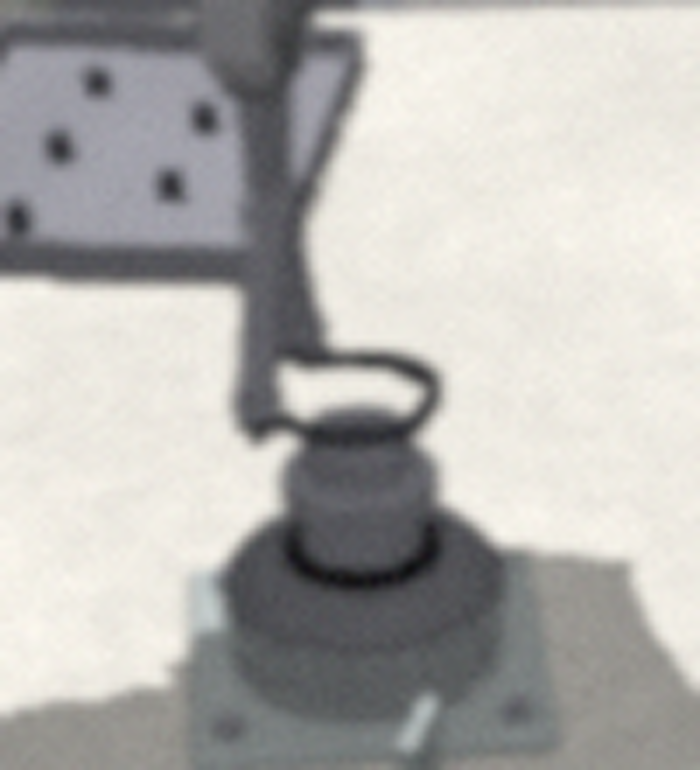

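Run:
```python
from m2 import *
z=np.load("side5.npz"); d=dict(z); tcp=z["tcp"]
O=np.array([0.5463,0.2147,0])
g=d["img"].mean(2)
c=cloud(d); L=(c-O)@E_*1000
# ring points by depth height only: z in 97..106
k=(c[...,2]>0.0955)&(c[...,2]<0.108)&(np.hypot(L[...,0],L[...,1])<40)&(L[...,0]>-16)
q=L[k]; g2=g[k]
print(len(q)); 
for lo in range(-16,28,4):
    m=q[(q[:,0]>=lo)&(q[:,0]<lo+4)]; 
    if len(m): n=m[m[:,1]<0]; f=m[m[:,1]>=0]; print(lo+2,"near y",n[:,1].min() if len(n) else 0,n[:,1].max() if len(n) else 0,n[:,2].mean() if len(n) else 0,"far",f[:,1].min() if len(f) else 0,f[:,1].max() if len(f) else 0,f[:,2].mean() if len(f) else 0)
m=d["img"].copy(); m[k]=[255,0,0]; crop(dict(d,img=m),230,100,330,210,7,"pics/m5.png",1.3)
```

```text
121
-14 near y -22.8365338244792 -19.40663774428238 102.36892201638851 far 18.58130735577715 26.42982121324239 102.48299126935366
-10 near y -27.40331353501033 -21.653444970222772 102.21981347610556 far 24.036593198920905 27.00703423297638 102.93402420813283
-6 near y -29.388210113338634 -21.25093388368348 102.11017155209227 far 20.873900128653307 30.78322570704843 103.14993351071449
-2 near y -29.467632588630178 -22.618020565966933 101.43087864155189 far 22.19045076620524 28.468346969618548 102.48323679833807
2 near y -30.891433639815205 -23.584542876671396 102.896768790274 far 22.629725220430974 29.75675979309278 103.23091424849214
6 near y -28.102106077277682 -23.22707557271005 102.04885224391661 far 20.92432187299159 31.131585333095977 102.7341455308448
10 near y -28.109968434316713 -18.95844349916032 102.10796618724747 far 21.095975025898767 25.16641249262843 103.03682896422683
14 near y -26.484612835347917 -18.948359524493164 102.2615482873225 far 17.112112578144853 26.43437259559156 102.181271224245
18 near y -23.127414228692253 -14.834039207143814 101.51869528213774 far 16.200843181636163 22.417485367868167 102.82362835644706
22 near y -18.458998546095142 -3.8935112894554575 101.8657878327535 far 1.716551527110464 16.121197855747297 102.88327437613354
26 near y -10.103375204415558 -2.5308592179670204 101.3267815925038 far 1.179436296820736 9.891532458536005 102.1355344225202
```

View pics/m5.png

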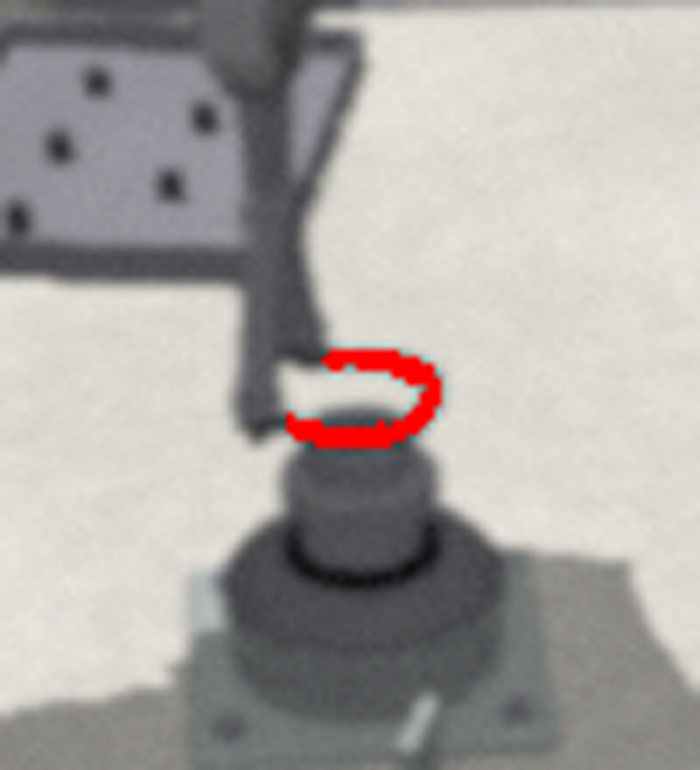

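```bash
python3 -m jog '[[0,0.3,-0.6,0,0,0,0.33],[3,0,0.15,0,0,0,0.33],[3,0,0.15,0,0,0,0.33],[3,0,0.15,0,0,0,0.33],[0,0,0,0,0,0,0.33]]'
python3 -m jog '[[3,0,0.15,0,0,0,0.33],[3,0,0.15,0,0,0,0.33],[2,0,0.1,0,0,0,0.33],[0,0,0,0,0,0,0.33],[0,0,0,0,0,0,0.33]]'
```

```text
clock: 11.7
tcp_pos: [0.5229, 0.2226, 0.2035]
tool_rot: [[-0.016, -0.955, 0.295], [-0.05, 0.295, 0.954], [-0.999, 0.001, -0.053]]
contact_force: [-0.3, 0.8, -2.2]
opening: 0.0313
clock: 12.32
tcp_pos: [0.5232, 0.2227, 0.1961]
tool_rot: [[-0.015, -0.955, 0.295], [-0.05, 0.295, 0.954], [-0.999, -0.0, -0.052]]
contact_force: [0.1, -0.6, -1.3]
opening: 0.0316
```

```bash
python3 -m jog '[[2,0,0.1,0,0,0,0.33],[1,0,0.05,0,0,0,0.33],[0,0,0,0,0,0,0.33],[0,0,0,0,0,0,0.33],[0,0,0,0,0,0,0.33]]'
python3 - <<'E'
from m2 import *
o=get_obs(); print(o["tcp_pos"]*1000,o["contact_force"],o["opening"])
d=get_image("side"); crop(d,230,100,330,210,7,"pics/side6.png",1.4); np.savez("side6.npz",**d,tcp=o["tcp_pos"],rot=o["tool_rot"])
E
```

```text
clock: 12.95
tcp_pos: [0.5232, 0.2226, 0.1931]
tool_rot: [[-0.015, -0.955, 0.295], [-0.05, 0.295, 0.954], [-0.999, -0.0, -0.052]]
contact_force: [-0.1, -0.8, -0.8]
opening: 0.0313
[523.18 222.65 193.08] [-0.09 -0.84 -0.85] 0.03126448131262775
```

View pics/side6.png

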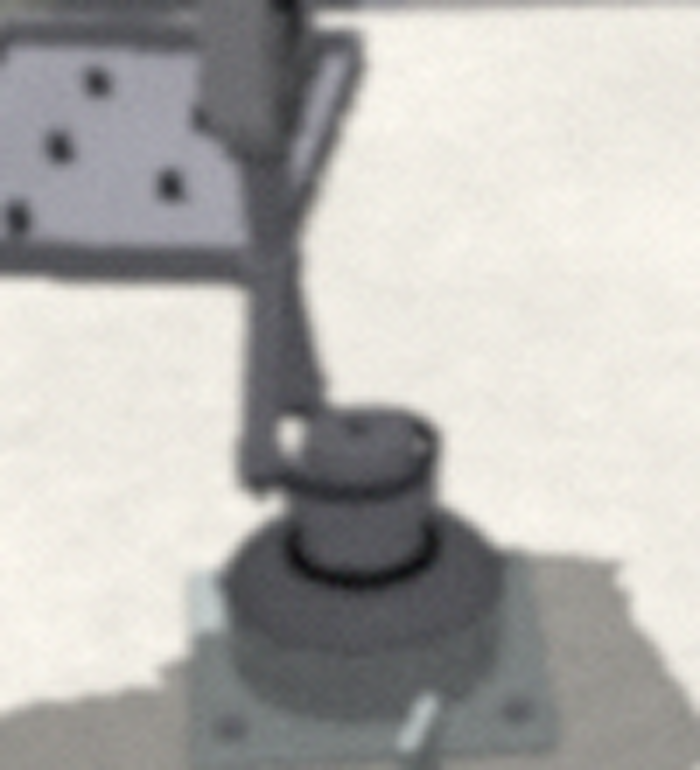

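The ring (ellipse near crop (365,455)) is around the spindle's end with a gap on all sides. I'll feel downward in small steps.

```bash
python3 -m jog '[[1,0,0.05,0,0,0,0.33],[1,0,0.05,0,0,0,0.33],[0,0,0,0,0,0,0.33],[0,0,0,0,0,0,0.33],[0,0,0,0,0,0,0.33]]'; python3 -m jog '[[0.7,0,0.03,0,0,0,0.33],[0,0,0,0,0,0,0.33],[0,0,0,0,0,0,0.33],[0,0,0,0,0,0,0.33],[0,0,0,0,0,0,0.33]]'; python3 -m jog '[[0.7,0,0.03,0,0,0,0.33],[0,0,0,0,0,0,0.33],[0,0,0,0,0,0,0.33],[0,0,0,0,0,0,0.33],[0,0,0,0,0,0,0.33]]'
```

```text
clock: 13.62
tcp_pos: [0.5232, 0.2227, 0.191]
tool_rot: [[-0.015, -0.955, 0.295], [-0.05, 0.295, 0.954], [-0.999, -0.0, -0.052]]
contact_force: [0.8, -0.0, -1.7]
opening: 0.0312
clock: 14.25
tcp_pos: [0.5231, 0.2226, 0.1903]
tool_rot: [[-0.015, -0.955, 0.295], [-0.05, 0.295, 0.954], [-0.999, 0.0, -0.052]]
contact_force: [0.2, -0.4, -2.0]
opening: 0.0314
clock: 14.88
tcp_pos: [0.5231, 0.2226, 0.1896]
tool_rot: [[-0.015, -0.955, 0.295], [-0.05, 0.295, 0.954], [-0.999, 0.0, -0.052]]
contact_force: [0.5, -0.2, -1.8]
opening: 0.0314
```

```bash
python3 -m jog '[[0.6,0,0.03,0,0,0,0.33],[0,0,0,0,0,0,0.33],[0,0,0,0,0,0,0.33],[0,0,0,0,0,0,0.33],[0,0,0,0,0,0,0.33]]'; python3 -m jog '[[0.6,0,0.03,0,0,0,0.33],[0,0,0,0,0,0,0.33],[0,0,0,0,0,0,0.33],[0,0,0,0,0,0,0.33],[0,0,0,0,0,0,0.33]]'
```

```text
clock: 15.5
tcp_pos: [0.5231, 0.2226, 0.189]
tool_rot: [[-0.015, -0.955, 0.295], [-0.05, 0.295, 0.954], [-0.999, -0.0, -0.052]]
contact_force: [0.0, 0.5, -0.8]
opening: 0.0316
clock: 16.12
tcp_pos: [0.5232, 0.2227, 0.1885]
tool_rot: [[-0.015, -0.955, 0.295], [-0.05, 0.295, 0.954], [-0.999, -0.0, -0.052]]
contact_force: [0.7, 1.2, 0.7]
opening: 0.0314
```

```bash
python3 -m jog '[[0.6,0,0.03,0,0,0,0.33],[0,0,0,0,0,0,0.33],[0,0,0,0,0,0,0.33],[0,0,0,0,0,0,0.33],[0,0,0,0,0,0,0.33]]'
```

```text
clock: 16.75
tcp_pos: [0.5232, 0.2227, 0.188]
tool_rot: [[-0.015, -0.955, 0.295], [-0.05, 0.295, 0.954], [-0.999, -0.0, -0.052]]
contact_force: [-1.2, 0.5, 3.5]
opening: 0.0312
```

Contact found: force rose about 5 N at TCP z 0.188, so the shoulder is near 0.076. As the handles open, their bars drop about 4 mm relative to the feet and the lugs move 3 mm outward. I'll follow both while closing the ring in steps.

```bash
python3 -m jog '[[0.3,0.3,0,0,0,0,0.365],[0.3,0.3,0.03,0,0,0,0.4],[0,0,0,0,0,0,0.4],[0,0,0,0,0,0,0.4],[0,0,0,0,0,0,0.4]]'
```

```text
clock: 17.38
tcp_pos: [0.5233, 0.2231, 0.1883]
tool_rot: [[-0.013, -0.955, 0.295], [-0.049, 0.295, 0.954], [-0.999, -0.002, -0.051]]
contact_force: [-0.2, 1.0, 5.7]
opening: 0.0376
```

```bash
python3 -m jog '[[0.2,0.3,0,0,0,0,0.435],[0.2,0.4,0.03,0,0,0,0.47],[0,0,0,0,0,0,0.47],[0,0,0,0,0,0,0.47],[0,0,0,0,0,0,0.47]]'
```

```text
clock: 18.0
tcp_pos: [0.5226, 0.2229, 0.1879]
tool_rot: [[-0.014, -0.955, 0.295], [-0.05, 0.295, 0.954], [-0.999, -0.002, -0.052]]
contact_force: [-0.4, -0.1, 6.1]
opening: 0.0445
```

```bash
python3 -m jog '[[0.4,0.3,0,0,0,0,0.505],[0.4,0.3,0.03,0,0,0,0.54],[0,0,0,0,0,0,0.54],[0,0,0,0,0,0,0.54],[0,0,0,0,0,0,0.54]]'
python3 - <<'E'
from m2 import *
o=get_obs(); print(o["tcp_pos"]*1000,o["contact_force"],o["opening"],o["ft_torque"])
d=get_image("side"); crop(d,230,100,330,210,7,"pics/side7.png",1.4); np.savez("side7.npz",**d,tcp=o["tcp_pos"],rot=o["tool_rot"])
E
```

```text
clock: 18.62
tcp_pos: [0.5224, 0.2237, 0.1875]
tool_rot: [[-0.012, -0.955, 0.295], [-0.049, 0.295, 0.954], [-0.999, -0.003, -0.05]]
contact_force: [0.5, 0.8, 7.1]
opening: 0.0509
[522.43 223.68 187.51] [0.55 0.77 7.07] 0.05089301861739906 [0.2  0.05 0.  ]
```

View pics/side7.png

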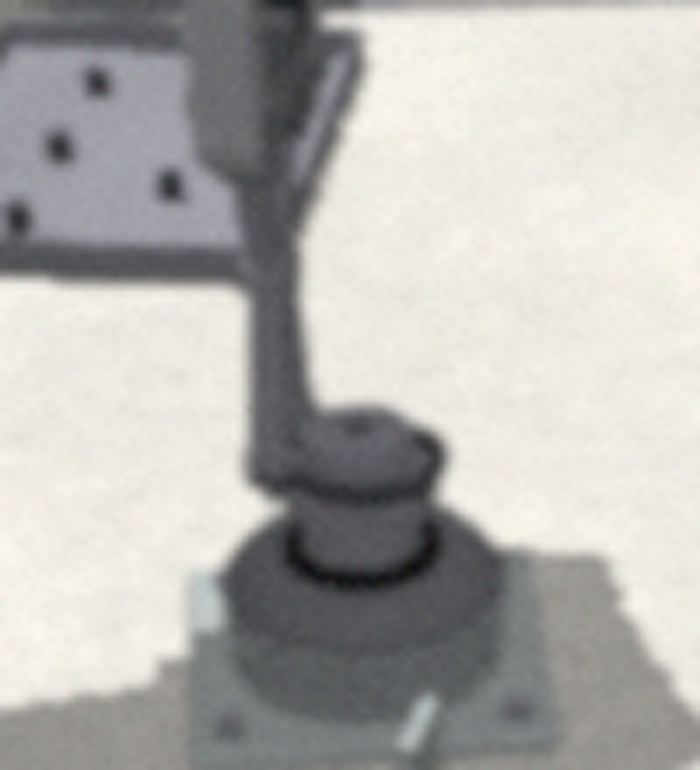

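```bash
cat > m3.py <<'E'
from m2 import *
def ringpos(d,nm):
    O=np.array([0.5463,0.2147,0]); c=cloud(d); L=(c-O)@E_*1000; g=d["img"].mean(2); r=np.hypot(L[...,0],L[...,1])
    k=(c[...,2]>0.0775)&(c[...,2]<0.087)&(r>20.5)&(r<34)&(L[...,0]>-18)
    q=L[k]; print(len(q),"z",np.percentile(q[:,2],[5,50,95]))
    for lo in range(-18,32,4):
        m=q[(q[:,0]>=lo)&(q[:,0]<lo+4)]
        if len(m):
            n=m[m[:,1]<0]; f=m[m[:,1]>=0]
            print(lo+2,"near",len(n),*(n[:,1].min(),n[:,1].max(),n[:,2].mean()) if len(n) else (), " far",len(f),*(f[:,1].min(),f[:,1].max(),f[:,2].mean()) if len(f) else ())
    print("xmax",np.sort(q[:,0])[-6:])
    m=d["img"].copy(); m[k]=[255,0,0]; crop(dict(d,img=m),230,100,330,210,7,nm,1.3)
E
python3 - <<'E'
from m3 import *
ringpos(dict(np.load("side7.npz")),"pics/m7.png")
E
```

```text
76 z [78.57 80.72 82.99]
-16 near 1 -17.89371459853213 -17.89371459853213 80.21767592829548  far 0
-12 near 3 -22.72763488210516 -17.743704334464187 79.08657793394285  far 0
-8 near 5 -23.891837314496655 -19.166804491944184 80.50223808058017  far 0
-4 near 3 -27.906982716623563 -20.28192105204869 79.70009245198945  far 0
0 near 6 -26.558950428155924 -21.060880175825332 80.6720714585107  far 0
4 near 4 -25.458452442809282 -23.572934489022572 79.93351163394196  far 0
8 near 5 -24.657918204009057 -20.36705705482329 81.01750390626418  far 0
12 near 6 -27.185423655590974 -20.133634959310655 80.67040856080878  far 0
16 near 7 -24.74843562764586 -18.762702336059146 80.74098830894083  far 5 14.455469732082772 20.24676852538219 80.98797046270765
20 near 7 -24.722476469039854 -14.67769522293841 80.5358739132881  far 2 9.765429091300195 15.756096201440432 82.03484905538497
24 near 8 -16.01883276549735 -0.24373521118075522 81.04610871389727  far 4 5.001471104584054 14.834284740283117 82.45462168791808
28 near 6 -12.367533442869169 -1.8129944197138443 81.16402129285909  far 4 0.08665545375587375 6.475585034867886 81.98936929842202
xmax [26.92 27.01 28.02 28.08 28.45 28.54]
```

View pics/m7.png

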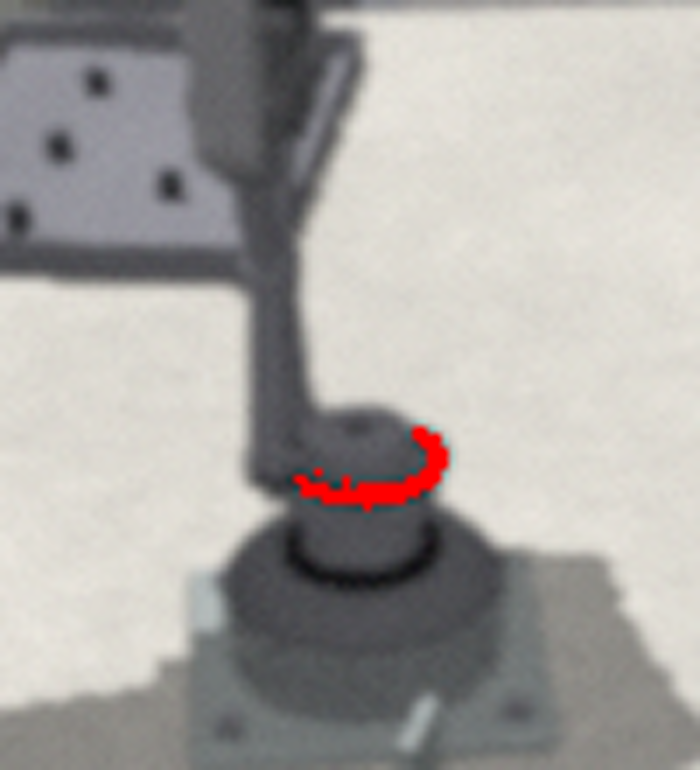

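The ring now lies at shoulder height (visible surface about 80.7 mm). Its bow is at x ≈ +28, so it sits about 2.5 mm too far toward +x. I'll ease the pressing force and pull back.

```bash
python3 -m jog '[[-0.6,0,0,0,0,0,0.54],[0,0.7,0,0,0,0,0.54],[0,0.7,0,0,0,0,0.54],[0,0.6,0,0,0,0,0.54],[0,0,0,0,0,0,0.54]]'
python3 - <<'E'
from m3 import *
o=get_obs(); print(o["tcp_pos"]*1000,o["contact_force"],o["opening"],o["ft_torque"])
d=get_image("side"); ringpos(d,"pics/m8.png")
E
```

```text
clock: 19.3
tcp_pos: [0.5201, 0.2242, 0.1874]
tool_rot: [[-0.013, -0.955, 0.295], [-0.049, 0.295, 0.954], [-0.999, -0.002, -0.051]]
contact_force: [1.5, 1.4, 5.7]
opening: 0.051
[520.1  224.21 187.42] [1.52 1.39 5.74] 0.050998735337209715 [ 0.37 -0.11  0.05]
75 z [78.29 81.16 83.63]
-16 near 2 -17.055929921039297 -13.441432413142095 79.95859269057217  far 0
-12 near 3 -19.10967254442553 -16.58007030343855 80.52985652836644  far 0
-8 near 3 -24.680619316434782 -20.75622563402418 79.54356447020835  far 0
-4 near 5 -26.612899640957956 -20.831184782634868 81.1722725357188  far 0
0 near 4 -25.666605261520328 -20.807986126281563 82.04245725039709  far 0
4 near 4 -27.337015494427796 -22.98868911897771 79.44177384236527  far 0
8 near 4 -28.897637818352568 -18.974320543376553 81.15822378753118  far 0
12 near 8 -27.023973927090314 -18.22966591862144 80.93210930085516  far 1 20.857384837890972 20.857384837890972 80.86396120034715
16 near 6 -26.375899728251888 -15.928572403490447 79.99940388826384  far 4 13.931273431061786 20.105165605598337 80.37407163261413
20 near 5 -21.823987442892996 -13.087553223882235 81.45625338000676  far 3 11.253033939105883 22.329974914625232 81.3902916912766
24 near 8 -17.733157090184953 -2.6280410083905283 81.438898866556  far 6 0.08297551033088046 14.56130221387696 82.18993312602221
28 near 7 -11.13456757668749 -1.7335672837623144 81.4016717293863  far 2 1.2450828487457153 5.412096396192322 82.72784020409888
xmax [27.1  27.21 27.93 28.25 28.53 28.98]
```

```bash
cat > m4.py <<'E'
from m2 import *
O=np.array([0.5463,0.2147,0])
def bow(d,z,thr=None):
    # bow outer edge: for rows around, the right edge crossing dark->bright; rays on plane z
    g=cv2.GaussianBlur(d["img"],(3,3),0).mean(2); out=[]
    c0=proj(d,[O+E_@np.array([0.025,-.001,z])])[0]
    for v in range(int(c0[1])-3,int(c0[1])+5):
        row=g[v]; u=int(c0[0])-6
        seg=row[u:u+16]; hi=seg[-3:].mean(); lo=seg.min(); t=(hi+lo)/2
        i=np.argmin(seg)
        while i<15 and seg[i]<t: i+=1
        us=u+i-1+(t-seg[i-1])/(seg[i]-seg[i-1]+1e-9)
        p=(onplane(d,[[us,v]],z)[0]-O)@E_*1000; out.append((v,us,p[0],p[1]))
    print(np.array(out))
E
python3 - <<'E'
from m4 import *
print("free, side5"); bow(dict(np.load("side5.npz")),0.102)
print("side7"); bow(dict(np.load("side7.npz")),0.079)
d=get_image("side"); np.savez("side8.npz",**d); print("now"); bow(d,0.079)
crop(d,250,130,310,190,10,"pics/side8.png",1.4)
E
```

```text
free, side5
[[154.   292.64  23.92  17.01]
 [155.   292.78  25.44  12.34]
 [156.   292.81  26.68   7.66]
 [157.   292.65  27.51   2.93]
 [158.   292.22  27.75  -1.88]
 [159.   291.53  27.41  -6.78]
 [160.   290.57  26.51 -11.76]
 [161.   289.66  25.71 -16.67]]
side7
[[163.   292.91  24.03  16.74]
 [164.   293.28  26.02  12.31]
 [165.   293.39  27.43   7.78]
 [166.   293.22  28.2    3.16]
 [167.   292.81  28.42  -1.54]
 [168.   292.38  28.62  -6.2 ]
 [169.   292.06  29.04 -10.78]
 [170.   291.86  29.7  -15.27]]
now
[[163.   292.86  23.92  16.72]
 [164.   293.26  25.99  12.3 ]
 [165.   293.36  27.37   7.77]
 [166.   293.23  28.23   3.17]
 [167.   292.83  28.47  -1.53]
 [168.   292.39  28.63  -6.2 ]
 [169.   292.06  29.04 -10.78]
 [170.   291.88  29.75 -15.26]]
```

View pics/side8.png

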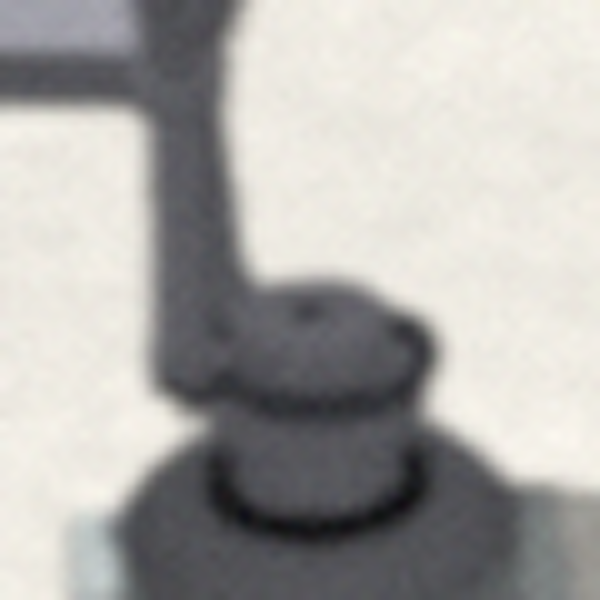

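The bow edge shifted only about +0.8 mm from the centred position; the 9 mm holes took up the pull as pin slack. So the ring is about 1 mm off-centre, within tolerance. I'll continue closing.

```bash
python3 -m jog '[[0.2,0.2,0,0,0,0,0.57],[0.2,0.2,0.03,0,0,0,0.6],[0,0,0,0,0,0,0.6],[0,0,0,0,0,0,0.6],[0,0,0,0,0,0,0.6]]'; python3 -m jog '[[0.2,0.2,0,0,0,0,0.62],[0.2,0.2,0.03,0,0,0,0.64],[0,0,0,0,0,0,0.64],[0,0,0,0,0,0,0.64],[0,0,0,0,0,0,0.64]]'
python3 - <<'E'
from m4 import *
d=get_image("side"); np.savez("side9.npz",**d); print("now"); bow(d,0.079)
crop(d,240,110,310,190,8,"pics/side9.png",1.4)
E
```

```text
clock: 20.02
tcp_pos: [0.5191, 0.2237, 0.1865]
tool_rot: [[-0.015, -0.955, 0.295], [-0.05, 0.295, 0.954], [-0.999, -0.0, -0.053]]
contact_force: [-0.4, -0.5, 5.2]
opening: 0.0562
clock: 20.65
tcp_pos: [0.5185, 0.224, 0.1855]
tool_rot: [[-0.016, -0.955, 0.295], [-0.05, 0.295, 0.954], [-0.999, 0.0, -0.053]]
contact_force: [0.6, 0.0, -0.4]
opening: 0.0601
now
[[163.   292.79  23.78  16.69]
 [164.   293.22  25.9   12.28]
 [165.   293.38  27.41   7.78]
 [166.   293.32  28.41   3.2 ]
 [167.   292.95  28.73  -1.47]
 [168.   292.49  28.84  -6.16]
 [169.   292.09  29.09 -10.77]
 [170.   291.86  29.72 -15.26]]
```

View pics/side9.png

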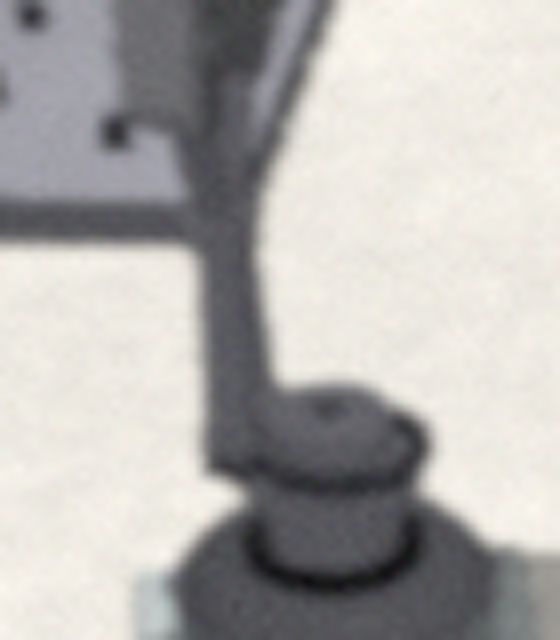

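Run:
```python
from m4 import *
def edges(d,vs):
    g=cv2.GaussianBlur(d["img"],(3,3),0).mean(2); r=[]
    for v in vs:
        row=g[v]; o=[v]
        for s in(-1,1):
            u=281; t=(row[u-2:u+3].mean()+150)/2
            while 240<u<330 and row[u]<t: u+=s
            o.append(round(u-s+s*(t-row[u-s])/(row[u]-row[u-s]),2))
        r.append(o)
    return np.array(r)
for n in("side4","side5","side9"):
    d=dict(np.load(n+".npz")); print(n); print(edges(d,range(158,176)))
d=dict(np.load("side5.npz"))
for r,z in((26,.0765),(26,.068),(25,.0785),(25,.102),(19,.091),(19,.083)):
    a=np.linspace(0,2*np.pi,361); P=O+np.c_[r*np.cos(a)/1000,r*np.sin(a)/1000-0.0,np.full(361,z)]; p=proj(d,P); i=p[:,0].argmax(); j=p[:,0].argmin(); print(r,z,"umin",p[j],"umax",p[i])
```

```text
side4
[[158.   276.39 285.74]
 [159.   275.82 286.66]
 [160.   275.46 287.4 ]
 [161.   274.67 288.06]
 [162.   273.42 288.59]
 [163.   272.49 289.24]
 [164.   271.77 290.02]
 [165.   271.14 290.73]
 [166.   270.63 291.27]
 [167.   270.28 291.55]
 [168.   270.08 291.7 ]
 [169.   270.01 291.79]
 [170.   270.01 291.92]
 [171.   270.06 292.26]
 [172.   270.04 293.16]
 [173.   269.66 294.55]
 [174.   268.53 295.97]
 [175.   266.87 297.31]]
side5
[[158.   275.85 286.16]
 [159.   274.43 291.27]
 [160.   263.82 290.29]
 [161.   264.62 289.41]
 [162.   271.96 288.83]
 [163.   272.32 288.94]
 [164.   271.96 289.71]
 [165.   271.22 290.66]
 [166.   270.64 291.28]
 [167.   270.32 291.55]
 [168.   270.14 291.65]
 [169.   270.02 291.77]
 [170.   270.02 291.91]
 [171.   270.04 292.23]
 [172.   269.95 293.13]
 [173.   269.42 294.57]
 [174.   268.12 295.95]
 [175.   266.72 297.29]]
side9
[[158.   264.76 285.74]
 [159.   265.22 286.66]
 [160.   265.46 287.74]
 [161.   265.5  290.13]
 [162.   265.35 291.89]
 [163.   265.1  292.82]
 [164.   264.98 293.24]
 [165.   265.   293.37]
 [166.   265.1  293.29]
 [167.   265.25 292.9 ]
 [168.   265.62 292.39]
 [169.   267.09 291.91]
 [170.   269.15 291.61]
 [171.   270.13 291.73]
 [172.   270.16 292.69]
 [173.   269.43 294.35]
 [174.   268.06 295.91]
 [175.   266.74 297.28]]
26 0.0765 umin [269.4  166.85] umax [292.32 166.15]
26 0.068 umin [269.61 170.11] umax [292.41 169.41]
25 0.0785 umin [269.79 166.06] umax [291.85 165.39]
25 0.102 umin [269.2  156.84] umax [291.58 156.2 ]
19 0.091 umin [272.16 161.01] umax [289.05 160.58]
19 0.083 umin [272.34 164.13] umax [289.15 163.7 ]
```

Run:
```python
from m4 import *
d=dict(np.load("side0.npz"))
g=cv2.GaussianBlur(d["img"],(3,3),0).mean(2)
print(g[232:244,304:332].astype(int))
# predicted ring with centre C=pliers_side+29*ex, side frame pliers (0.5685,0.0177)
C=np.array([0.5685,0.0177,0])+0.029*E_[:,0]
for r in(25,21):
    a=np.linspace(0,2*np.pi,721); P=C+np.c_[r*np.cos(a)/1000,r*np.sin(a)/1000,np.full(721,.032)]; p=proj(d,P); print(r,"umin",p[p[:,0].argmin()],"umax",p[p[:,0].argmax()],"vmin",p[p[:,1].argmin()],"vmax",p[p[:,1].argmax()])
print(proj(d,[C]))
# stand top edges check
P=cloud(d)[225:265,275:340].reshape(-1,3); k=abs(P[:,2]-.03)<.004; q=(P[k]-C)@E_*1000; print(np.percentile(q,[0.5,99.5],axis=0))
```

```text
[[ 51  48  47  51  60  71  79  82  83  80  77  71  65  59  57  63  74  89 108 127 142 150 152 152 152 152 150 144]
 [ 56  58  57  61  71  81  87  89  89  88  86  84  79  74  72  71  70  72  85 109 132 146 152 152 152 152 149 142]
 [ 69  67  65  69  78  86  88  90  90  90  89  89  88  92  97  98  89  76  75  92 119 139 149 152 152 151 147 139]
 [ 78  72  69  74  82  88  89  89  90  90  89  89  91 101 116 124 115  94  79  84 106 131 146 152 153 151 144 133]
 [ 82  73  71  77  85  89  89  89  89  89  89  88  89 101 123 137 133 113  90  81  95 121 141 150 153 151 140 125]
 [ 82  73  71  77  84  87  88  88  88  88  87  83  82  97 123 141 141 124  98  81  89 114 137 149 152 148 135 117]
 [ 77  70  66  69  75  79  82  82  82  81  78  73  76  95 122 139 137 120  94  78  87 113 137 148 150 145 129 110]
 [ 65  62  58  58  62  66  69  70  69  67  65  65  76  99 123 131 122 102  79  70  86 116 140 150 151 142 123 105]
 [ 50  50  49  50  53  55  56  57  57  57  58  65  82 104 117 115  98  78  64  67  90 121 143 152 151 141 119 101]
 [ 39  40  42  44  46  48  49  51  52  54  58  69  84  97 100  90  75  64  65  79 104 129 146 152 149 137 114  96]
 [ 42  38  38  39  40  42  44  47  50  53  57  65  73  77  76  70  67  73  87 106 125 140 149 151 146 129 107  91]
 [ 56  47  42  39  38  38  39  41  45  48  52  57  60  63  66  72  84 100 118 132 142 148 151 151 142 122  99  88]]
25 umin [297.83 237.45] umax [323.77 237.36] vmin [310.89 229.21] vmax [310.72 245.61]
21 umin [299.91 237.35] umax [321.69 237.34] vmin [310.87 230.46] vmax [310.73 244.23]
[[310.82 249.88]]
[[-52.65 -36.6   26.23]
 [ 36.78  38.19  33.91]]
```

By this measure the free ring was centred (half-threshold edge bias of 1.2 px, calibrated on the stand). The seated ring is about +0.8–1.0 mm off. I'll centre the pins slightly and lift straight off.

```bash
python3 -m jog '[[0,-0.8,0,0,0,0,0.64],[-1,0,-0.05,0,0,0,0.64],[-2,0,-0.1,0,0,0,0.64],[-2,0,-0.1,0,0,0,0.64],[-3,0,-0.15,0,0,0,0.64]]'
python3 - <<'E'
from m4 import *
o=get_obs(); print(o["contact_force"],o["opening"])
d=get_image("side"); np.savez("side10.npz",**d); print("now"); bow(d,0.079)
crop(d,240,90,310,190,7,"pics/side10.png",1.4)
E
```

```text
clock: 21.32
tcp_pos: [0.5194, 0.2238, 0.194]
tool_rot: [[-0.015, -0.955, 0.295], [-0.05, 0.295, 0.954], [-0.999, 0.0, -0.052]]
contact_force: [0.6, 0.1, -0.1]
opening: 0.0602
[ 0.6   0.05 -0.15] 0.060217646878625124
now
[[163.   292.79  23.77  16.69]
 [164.   293.22  25.9   12.28]
 [165.   293.38  27.41   7.78]
 [166.   293.31  28.4    3.2 ]
 [167.   292.97  28.77  -1.46]
 [168.   292.47  28.8   -6.16]
 [169.   292.05  29.02 -10.79]
 [170.   291.86  29.72 -15.26]]
```

View pics/side10.png

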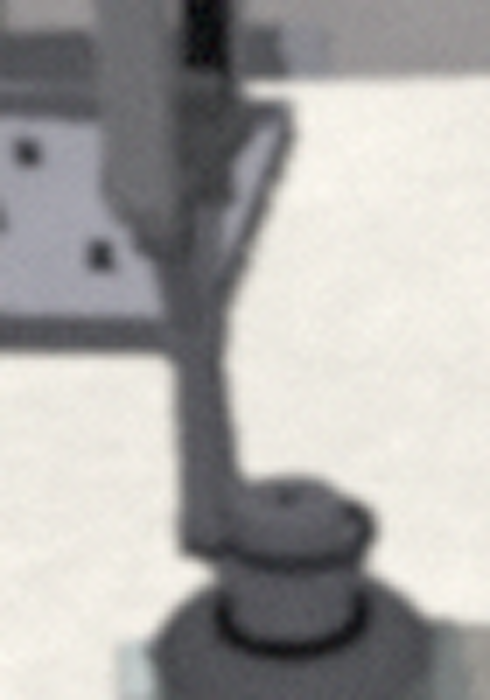

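Run:
```python
from h import *
a=dict(np.load("side9.npz"));b=dict(np.load("side10.npz"))
im=[cv2.resize(np.clip(x["img"][70:175,235:305,::-1].astype(float)*1.6,0,255).astype(np.uint8),None,fx=5.5,fy=5.5,interpolation=cv2.INTER_CUBIC) for x in(a,b)]
cv2.imwrite("pics/cmp.png",np.hstack(im))
```

```text
(no output)
```

View pics/cmp.png

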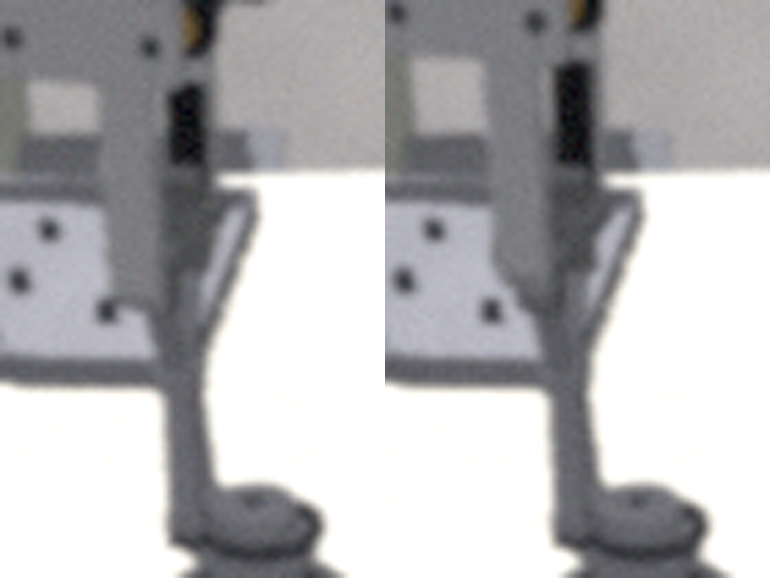

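The fingers rose but the pliers stayed put: the foot is at the same pixel, so the pads slid on the bars. I'll go back down, centre the pins in the holes, grip slightly firmer within the free range, and watch the force on lift.

```bash
python3 -m jog '[[3,0,0.15,0,0,0,0.68],[3,0,0.15,0,0,0,0.68],[2,-1.2,0.1,0,0,0,0.68],[0,0,0,0,0,0,0.65],[0,0,0,0,0,0,0.625]]'; python3 -m jog '[[0,0,0,0,0,0,0.625],[0,0,0,0,0,0,0.625],[-0.7,0,-0.04,0,0,0,0.625],[0,0,0,0,0,0,0.625],[0,0,0,0,0,0,0.625]]'; python3 -m jog '[[-0.8,0,-0.04,0,0,0,0.625],[0,0,0,0,0,0,0.625],[0,0,0,0,0,0,0.625],[0,0,0,0,0,0,0.625],[0,0,0,0,0,0,0.625]]'
```

```text
clock: 22.0
tcp_pos: [0.5205, 0.2234, 0.1857]
tool_rot: [[-0.016, -0.955, 0.295], [-0.05, 0.295, 0.954], [-0.999, 0.0, -0.053]]
contact_force: [-0.2, -0.5, -1.0]
opening: 0.0593
clock: 22.62
tcp_pos: [0.5204, 0.2234, 0.1863]
tool_rot: [[-0.016, -0.955, 0.295], [-0.05, 0.295, 0.954], [-0.999, 0.0, -0.053]]
contact_force: [0.0, -0.2, -1.7]
opening: 0.0587
clock: 23.25
tcp_pos: [0.5205, 0.2234, 0.1873]
tool_rot: [[-0.015, -0.955, 0.295], [-0.05, 0.295, 0.954], [-0.999, 0.0, -0.052]]
contact_force: [-0.1, 0.5, -1.3]
opening: 0.0588
```

```bash
python3 -m jog '[[-1.5,0,-0.08,0,0,0,0.625],[-1.5,0,-0.08,0,0,0,0.625],[-1.5,0,-0.08,0,0,0,0.625],[0,0,0,0,0,0,0.625],[0,0,0,0,0,0,0.625]]'
python3 - <<'E'
from m4 import *
b=get_image("side"); np.savez("side11.npz",**b); bow(b,0.079)
a=dict(np.load("side9.npz"))
im=[cv2.resize(np.clip(x["img"][70:175,235:305,::-1].astype(float)*1.6,0,255).astype(np.uint8),None,fx=5.5,fy=5.5,interpolation=cv2.INTER_CUBIC) for x in(a,b)]
cv2.imwrite("pics/cmp2.png",np.hstack(im))
E
```

```text
clock: 23.88
tcp_pos: [0.5206, 0.2235, 0.1919]
tool_rot: [[-0.015, -0.955, 0.295], [-0.05, 0.295, 0.954], [-0.999, -0.0, -0.052]]
contact_force: [-1.0, -0.0, -0.5]
opening: 0.059
[[163.   292.49  23.1   16.55]
 [164.   293.01  25.43  12.18]
 [165.   293.33  27.29   7.75]
 [166.   293.41  28.61   3.25]
 [167.   293.25  29.4   -1.33]
 [168.   292.81  29.56  -6.  ]
 [169.   292.36  29.69 -10.64]
 [170.   292.04  30.1  -15.18]]
```

View pics/cmp2.png

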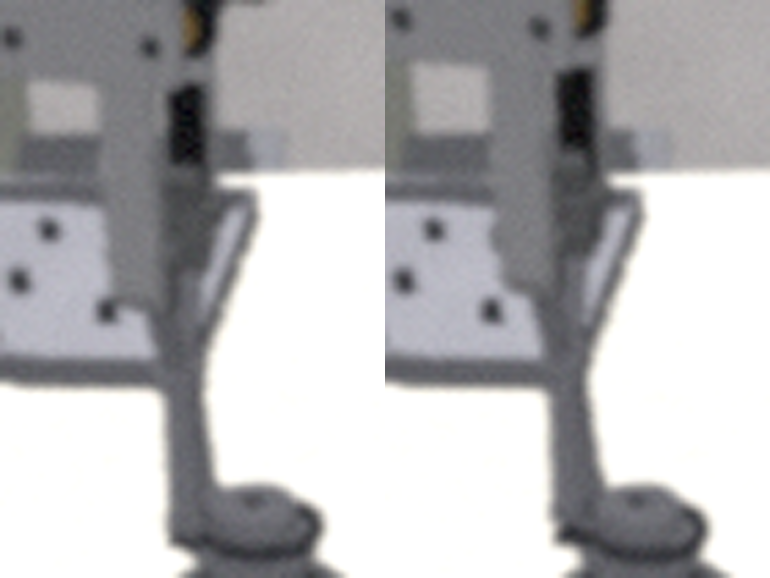

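```bash
python3 -m jog '[[-1.5,0,-0.08,0,0,0,0.625],[-1.5,0,-0.08,0,0,0,0.625],[0,0,0,0,0,0,0.625],[0,0,0,0,0,0,0.625],[0,0,0,0,0,0,0.625]]'
python3 - <<'E'
from m4 import *
b=get_image("side"); np.savez("side12.npz",**b); bow(b,0.079)
a=dict(np.load("side11.npz"))
im=[cv2.resize(np.clip(x["img"][110:175,250:300,::-1].astype(float)*1.5,0,255).astype(np.uint8),None,fx=8,fy=8,interpolation=cv2.INTER_CUBIC) for x in(a,b)]
cv2.imwrite("pics/cmp3.png",np.hstack(im))
E
```

```text
clock: 24.55
tcp_pos: [0.5206, 0.2235, 0.1948]
tool_rot: [[-0.015, -0.955, 0.295], [-0.05, 0.295, 0.954], [-0.999, -0.0, -0.052]]
contact_force: [-0.2, -0.1, -1.0]
opening: 0.0589
[[163.   292.5   23.11  16.55]
 [164.   292.99  25.39  12.17]
 [165.   293.33  27.29   7.75]
 [166.   293.42  28.64   3.25]
 [167.   293.25  29.39  -1.33]
 [168.   292.82  29.57  -6.  ]
 [169.   292.36  29.69 -10.64]
 [170.   292.03  30.08 -15.19]]
```

View pics/cmp3.png

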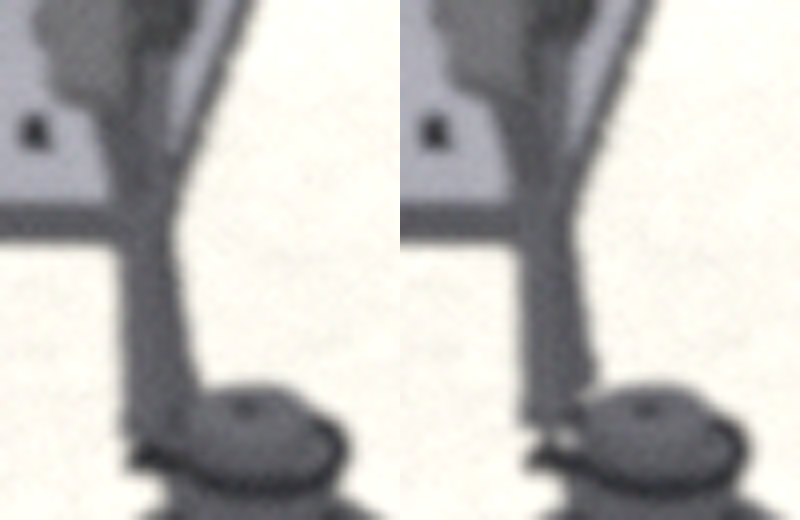

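The pliers' feet are lifting off (crop (540,425)) and the ring and lugs stay behind. I'll keep going up, then tighten the grip for the carry.

```bash
python3 -m jog '[[-3,0,-0.16,0,0,0,0.625],[-3,0,-0.16,0,0,0,0.625],[-4,0,-0.2,0,0,0,0.625],[-4,0,-0.2,0,0,0,0.625],[-4,0,-0.2,0,0,0,0.6]]';python3 -m jog '[[-4,0,-0.2,0,0,0,0.57],[-6,0,-0.3,0,0,0,0.55],[-6,0,-0.3,0,0,0,0.55],[-6,0,-0.3,0,0,0,0.55],[-6,0,-0.3,0,0,0,0.55]]'
python3 - <<'E'
from m4 import *
b=get_image("side"); np.savez("side13.npz",**b); bow(b,0.079)
crop(b,220,60,330,190,5,"pics/side13.png",1.4)
t=get_image("top"); np.savez("top13.npz",**t); crop(t,205,190,275,260,7,"pics/top13.png",2.2)
E
```

```text
clock: 25.22
tcp_pos: [0.5206, 0.2235, 0.2132]
tool_rot: [[-0.015, -0.955, 0.295], [-0.05, 0.295, 0.954], [-0.999, -0.0, -0.052]]
contact_force: [-0.5, 0.6, -1.2]
opening: 0.057
clock: 25.85
tcp_pos: [0.5206, 0.2235, 0.2413]
tool_rot: [[-0.015, -0.955, 0.295], [-0.05, 0.295, 0.954], [-0.999, -0.0, -0.052]]
contact_force: [0.3, -0.3, -1.1]
opening: 0.0516
[[163.   292.47  23.06  16.54]
 [164.   292.91  25.21  12.13]
 [165.   293.26  27.15   7.72]
 [166.   293.39  28.56   3.24]
 [167.   293.24  29.37  -1.33]
 [168.   292.8   29.52  -6.01]
 [169.   292.35  29.66 -10.65]
 [170.   292.06  30.14 -15.17]]
```

View pics/side13.png

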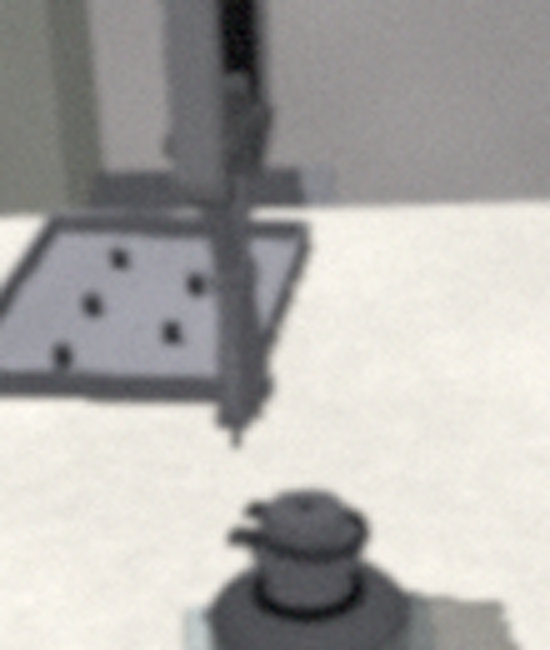

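View pics/top13.png

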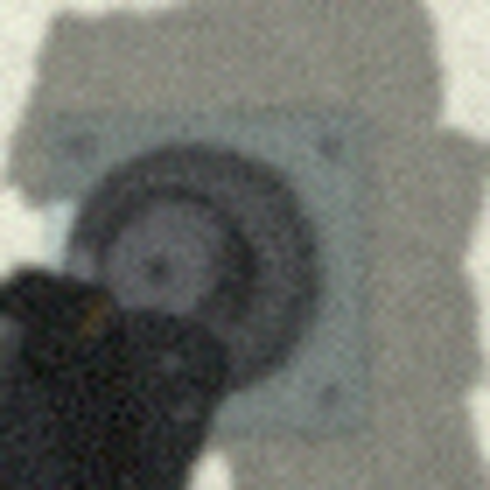

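The ring stays on the spindle with its lugs at crop (240,525), and the pliers hang free. I'll raise, level the tool, and head for the caddy, viewing the ring from the top on the way.

```bash
python3 -m jog '[[-15,0,0,0,-1.5,0,0.55],[-20,0,0,0,-1.5,0,0.55],[-20,0,0,0,0,0,0.55],[0,-6,-15,0,0,0,0.55],[0,-12,-30,0,0,0,0.55]]'; python3 -m jog '[[0,-20,-48,0,0,0,0.55],[0,-20,-50,0,0,0,0.55],[0,-20,-50,0,0,0,0.55],[0,-20,-50,0,0,0,0.55],[0,-20,-50,0,0,0,0.55]]'; python3 -m jog '[[0,-20,-50,0,0,0,0.55],[0,-18,-44,0,0,0,0.55],[0,-13,-30,0,0,0,0.55],[0,-6,-14,0,0,0,0.55],[0,0,0,0,0,0,0.55]]'
python3 - <<'E'
from m4 import *
o=get_obs(); print(o["tcp_pos"])
b=get_image("side"); np.savez("side14.npz",**b)
crop(b,230,150,380,400,2.8 and 3,"pics/side14.png",1.4)
t=get_image("top"); np.savez("top14.npz",**t); crop(t,205,190,275,260,8,"pics/top14.png",2.2)
E
```

```text
clock: 26.58
tcp_pos: [0.5248, 0.1758, 0.2959]
tool_rot: [[0.0, -0.956, 0.294], [-0.0, 0.294, 0.956], [-1.0, -0.0, -0.0]]
contact_force: [0.1, -0.3, -3.1]
opening: 0.0515
clock: 27.2
tcp_pos: [0.5464, -0.0925, 0.2953]
tool_rot: [[-0.001, -0.955, 0.296], [0.0, 0.296, 0.955], [-1.0, 0.001, -0.0]]
contact_force: [1.0, 0.8, -2.1]
opening: 0.0515
clock: 27.82
tcp_pos: [0.5604, -0.2391, 0.2953]
tool_rot: [[-0.001, -0.955, 0.296], [0.001, 0.296, 0.955], [-1.0, 0.001, 0.001]]
contact_force: [0.2, 0.9, -1.1]
opening: 0.052
[ 0.56 -0.24  0.3 ]
```

View pics/side14.png

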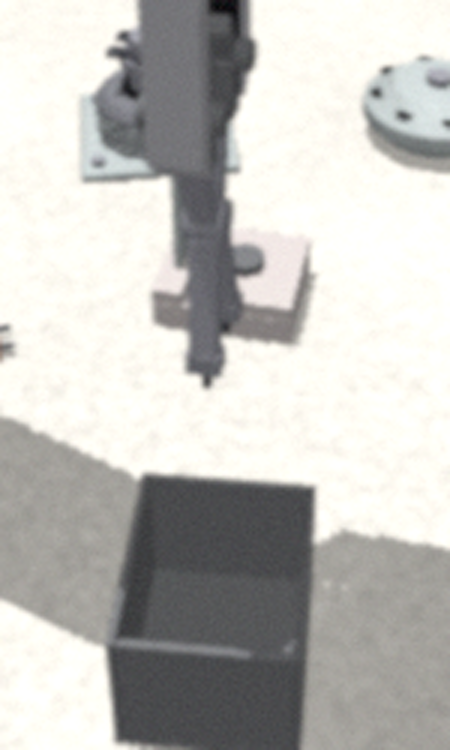

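View pics/top14.png

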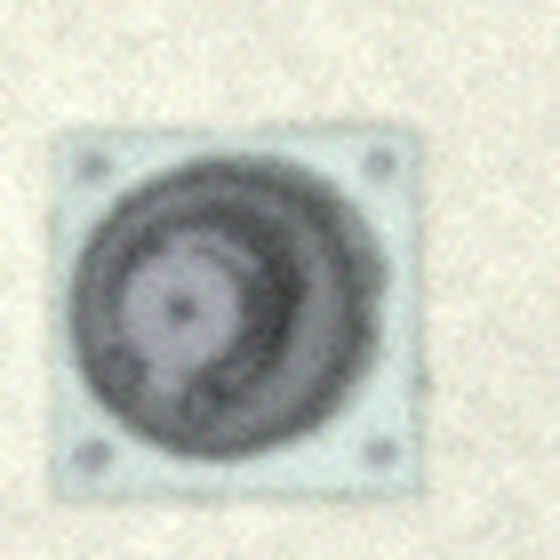

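Run:
```python
from m4 import *
d=dict(np.load("top14.npz")); d0=dict(np.load("top0.npz"))
Ot=np.array([0.5470,0.2163,0])
for n,x in(("before",d0),("now",d)):
    c=cloud(x); L=(c-Ot)@E_*1000; r=np.hypot(L[...,0],L[...,1])
    k=(c[...,2]>0.071)&(c[...,2]<0.088)&(r<40); q=L[k]; print(n,len(q),np.percentile(q[:,2],[5,50,95]),"x",np.sort(q[:,0])[[0,1,2,-3,-2,-1]],"y",np.sort(q[:,1])[[0,1,2,-3,-2,-1]])
    k2=(c[...,2]>0.089)&(r<40); p=L[k2]; print(" top x",p[:,0].min(),p[:,0].max(),"y",p[:,1].min(),p[:,1].max(),p[:,2].mean())
# intensity: dark ring profile in top view, ring top plane 0.0805
g=d["img"].mean(2)
a=np.arange(-150,151,15)
mp=[]
for t in a:
    t=np.radians(t); rr=np.arange(14,36,0.5)
    P=Ot+(np.c_[rr*np.cos(t),rr*np.sin(t),np.full(len(rr),80.)]/1000)@E_.T
    uv=proj(d,P).astype(np.float32); pr=cv2.remap(g.astype(np.float32),uv[:,0].reshape(1,-1),uv[:,1].reshape(1,-1),cv2.INTER_LINEAR)[0]
    w=rr>19; i=np.argmin(np.where(w&(rr<29),pr,999)); mp.append((int(np.degrees(t).round()),rr[i],pr[i],pr[::4].astype(int)))
for m in mp: print(m[0],m[1],round(float(m[2]),0),m[3])
```

```text
before 178 [73.5  76.68 84.14] x [-25.69 -25.04 -24.95  24.68  25.28  25.43] y [-25.75 -24.99 -24.88  25.58  25.64  25.72]
 top x -18.605835366756548 18.29268901378023 y -18.33692444567685 18.028358657277497 91.9343465113632
now 234 [75.35 80.54 85.41] x [-32.64 -32.13 -31.94  27.8   28.53  29.33] y [-25.59 -25.4  -24.95  25.01  25.16  25.51]
 top x -18.637568033841024 18.259164729772536 y -17.67841063654913 18.380541354138657 91.96947478571046
-150 24.0 42.0 [73 64 53 46 43 42 43 46 46 47 50]
-135 28.5 42.0 [66 58 45 45 46 47 45 42 44 48 55]
-120 28.0 43.0 [65 56 47 44 46 49 46 43 48 54 58]
-105 27.5 39.0 [64 52 43 42 41 41 40 38 41 49 54]
-90 27.0 31.0 [63 53 43 37 34 36 32 32 39 49 56]
-75 28.0 30.0 [61 47 42 39 37 35 32 30 36 44 52]
-60 28.5 29.0 [61 50 41 38 37 35 34 30 31 34 39]
-45 28.5 32.0 [64 54 48 44 42 40 35 32 34 38 42]
-30 27.5 38.0 [66 57 53 56 60 52 41 38 38 37 39]
-15 28.5 41.0 [69 61 56 60 59 52 46 41 38 40 41]
0 28.5 41.0 [71 66 57 59 62 59 49 42 39 41 46]
15 27.5 45.0 [73 68 62 63 64 54 47 45 46 50 52]
30 27.5 50.0 [74 74 70 68 63 56 49 49 52 56 58]
45 25.0 45.0 [73 71 65 55 48 44 44 45 54 56 54]
60 25.5 44.0 [77 73 68 60 50 46 44 48 53 54 52]
75 24.5 43.0 [75 74 72 64 52 43 46 49 54 56 53]
90 24.5 49.0 [76 76 73 65 54 48 50 53 56 54 58]
105 25.0 52.0 [77 76 74 65 56 52 52 54 55 53 58]
120 23.5 54.0 [76 75 69 64 58 55 59 58 55 53 55]
135 26.5 48.0 [74 73 70 62 56 51 47 48 50 50 49]
150 24.0 46.0 [74 73 69 61 52 46 50 51 51 49 44]
```

The top view shows the ring shifted: a light crescent of shoulder appears between spindle and bow at about (240,260). Depth in both views puts the bow's outer edge at +28.5 mm and the shoulder's at 25.4. So the ring is about 3–4 mm off along +x, and that doesn't meet the 3 mm limit. I can push the bow back gently with the plier pins until they meet the 26 mm shoulder, which leaves about 1 mm of offset. First I'll measure where the pins hang.

```bash
cat > m5.py <<'E'
from m4 import *
def prof(d,tcp,rot,amax=135):
    c=cloud(d); L=(c-tcp)@rot*1000
    k=(L[...,0]>8)&(L[...,0]<amax)&(abs(L[...,1])<24)&(abs(L[...,2])<36)
    for a in range(12,amax,6):
        q=L[k&(abs(L[...,0]-a)<3)]
        if len(q): print(a,len(q),"y",np.percentile(q[:,1],[3,97]),"z",q[:,2].min(),q[:,2].max())
    return k,L
E
python3 - <<'E'
from m5 import *
d=dict(np.load("side14.npz")); o=get_obs(); print(o["tcp_pos"]*1000,o["opening"])
k,L=prof(d,o["tcp_pos"],o["tool_rot"])
E
```

```text
[ 560.71 -237.76  295.71] 0.05165420584976874
12 52 y [-4.49  6.09] z -19.814202771161465 13.82032047882019
18 61 y [-4.54  5.93] z -17.052391208486764 12.997757166623396
24 57 y [-4.52  5.54] z -14.640753428893373 12.29347703313657
30 60 y [-4.71  5.83] z -11.83817163215081 7.033078226495269
36 67 y [-7.15  7.46] z -9.772314689211132 6.902064272815058
42 77 y [-7.27  8.61] z -9.495418558032018 9.808823279874952
48 63 y [-7.37  6.81] z -8.325712324071443 4.242808065442263
54 59 y [-5.48  6.03] z -9.952300937977695 10.404245790447158
60 63 y [-5.67  6.35] z -10.763203748785424 11.586714036720704
66 69 y [-5.91  6.14] z -11.498087244659123 14.211971661587555
72 68 y [-5.99  6.02] z -12.678820843003354 14.905913897411907
78 70 y [-6.22  5.96] z -13.288796533296182 18.398778735776318
84 67 y [-6.39  5.93] z -14.532906135355029 19.01751742882332
90 68 y [-6.38  5.85] z -15.116133229981155 18.710141876250713
96 86 y [-7.8   5.81] z -16.261472225778732 23.463269999170937
102 80 y [-7.91  6.61] z -16.813553396518397 23.302412697736283
108 23 y [-7.08  5.85] z -15.729347456810066 19.72259246913358
114 16 y [-3.03  0.98] z -11.453057124720136 21.529263127129155
120 1 y [-0.31 -0.31] z -10.946464378675827 -10.946464378675827
```

```bash
python3 -m jog '[[0,5,20,0,0,0,0.55],[0,10,40,0,0,0,0.55],[0,13,50,0,0,0,0.55],[0,13,50,0,0,0,0.55],[0,13,50,0,0,0,0.55]]'; python3 -m jog '[[0,13,50,0,0,0,0.55],[0,13,50,0,0,0,0.55],[0,13,50,0,0,0,0.55],[0,11,42,0,0,0,0.55],[0,6.2,26.6,0,0,0,0.55]]'; python3 -m jog '[[20,0,0,0,0,0,0.55],[25,0,0,0,0,0,0.55],[20,0,0,0,1.5,0,0.55],[10,0,0.5,0,1.5,0,0.55],[0,0,0,0,0,0,0.55]]'
python3 - <<'E'
from m5 import *
o=get_obs(); tcp=o["tcp_pos"]; print(tcp*1000,(tcp-O)@E_*1000)
d=get_image("side"); np.savez("side15.npz",**d); crop(d,230,80,330,190,6,"pics/side15.png",1.4)
c=cloud(d); L=(c-O)@E_*1000
for a in range(-124,-84,4):
    k=(abs(L[...,2]-tcp[2]*1000-a)<2)&(abs(L[...,0]-38)<16)&(abs(L[...,1])<32); q=L[k]
    if len(q): print(a,len(q),"x",np.percentile(q[:,0],[3,97]),"y",q[:,1].min(),q[:,1].max())
E
```

```text
clock: 28.55
tcp_pos: [0.5706, -0.0182, 0.2962]
tool_rot: [[0.001, -0.956, 0.293], [0.0, 0.293, 0.956], [-1.0, -0.0, 0.001]]
contact_force: [0.6, -0.7, -1.2]
opening: 0.0515
clock: 29.18
tcp_pos: [0.5804, 0.2075, 0.2961]
tool_rot: [[0.0, -0.957, 0.291], [0.001, 0.291, 0.957], [-1.0, 0.0, 0.001]]
contact_force: [0.9, -0.2, -1.9]
opening: 0.0517
clock: 29.8
tcp_pos: [0.5818, 0.2038, 0.2198]
tool_rot: [[-0.017, -0.956, 0.294], [-0.051, 0.295, 0.954], [-0.999, 0.001, -0.053]]
contact_force: [-0.2, -0.5, -2.1]
opening: 0.052
[581.82 203.8  219.84] [ 37.15   0.1  219.84]
-116 3 x [37.46 38.78] y -17.496817233469965 16.746484346374242
-112 3 x [37.11 39.31] y -15.590440831621105 14.817899445007523
-108 7 x [32.33 43.17] y -17.98268828394472 15.416051490081088
-104 18 x [33.25 43.91] y -20.632244987890875 15.868103290525543
-100 19 x [32.08 44.3 ] y -21.310640168914635 15.84999458084624
-96 19 x [31.13 43.86] y -20.615453584024166 18.462044664815807
-92 15 x [33.94 42.85] y -20.030394757887123 11.546152376132403
-88 12 x [31.63 42.89] y -18.04959664589853 10.900489388100521
```

View pics/side15.png

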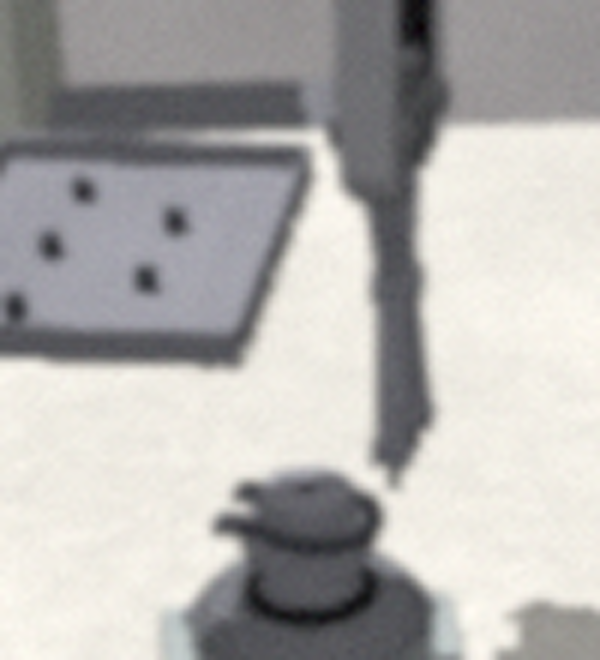

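```bash
python3 -m jog '[[7,0,0,0,0,0,0.6],[8,0,0.4,0,0,0,0.6],[8,0,0.4,0,0,0,0.6],[4,0,0.2,0,0,0,0.6],[0,0,0,0,0,0,0.6]]'; python3 -m jog '[[0,2.5,0,0,0,0,0.6],[0,2.5,0,0,0,0,0.6],[0,2,0,0,0,0,0.6],[0,0,0,0,0,0,0.6],[0,0,0,0,0,0,0.6]]'
python3 - <<'E'
from m5 import *
o=get_obs(); tcp=o["tcp_pos"]; print(tcp*1000,(tcp-O)@E_*1000,o["contact_force"])
d=get_image("side"); np.savez("side16.npz",**d); crop(d,250,110,320,190,8,"pics/side16.png",1.4)
E
```

```text
clock: 30.48
tcp_pos: [0.5819, 0.2031, 0.1933]
tool_rot: [[-0.016, -0.955, 0.295], [-0.05, 0.295, 0.954], [-0.999, 0.001, -0.053]]
contact_force: [0.5, -0.1, -1.9]
opening: 0.0567
clock: 31.1
tcp_pos: [0.5755, 0.2052, 0.1939]
tool_rot: [[-0.015, -0.955, 0.295], [-0.05, 0.295, 0.954], [-0.999, -0.0, -0.052]]
contact_force: [0.3, 0.1, -1.1]
opening: 0.0568
[575.48 205.25 193.88] [ 30.66  -0.39 193.88] [ 0.26  0.11 -1.11]
```

View pics/side16.png

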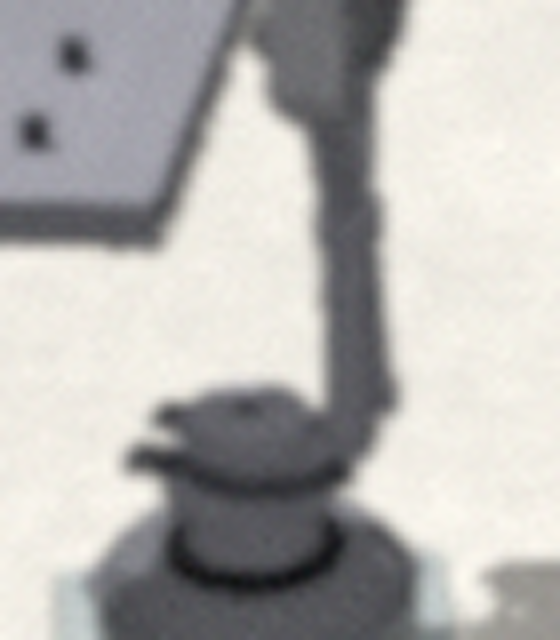

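```bash
python3 -m jog '[[0,1.5,0,0,0,0,0.6],[0,1.5,0,0,0,0,0.6],[0,0,0,0,0,0,0.6],[0,0,0,0,0,0,0.6],[0,0,0,0,0,0,0.6]]'; python3 -m jog '[[0,1,0,0,0,0,0.6],[0,0,0,0,0,0,0.6],[0,0,0,0,0,0,0.6],[0,0,0,0,0,0,0.6],[0,0,0,0,0,0,0.6]]';python3 -m jog '[[0,1,0,0,0,0,0.6],[0,0,0,0,0,0,0.6],[0,0,0,0,0,0,0.6],[0,0,0,0,0,0,0.6],[0,0,0,0,0,0,0.6]]'
cat > m6.py <<'E'
from m5 import *
def lug(d):
    # left tip of near lug: crossing bright->dark along rows
    g=cv2.GaussianBlur(d["img"],(3,3),0).mean(2); best=[]
    for v in range(160,173):
        row=g[v]; i=255
        while row[i]>100 and i<280: i+=1
        best.append((v,round(i-1+(row[i-1]-100)/(row[i-1]-row[i]),2)))
    return best
E
python3 - <<'E'
from m6 import *
o=get_obs(); tcp=o["tcp_pos"]; print(tcp*1000,(tcp-O)@E_*1000,o["contact_force"])
d=get_image("side"); np.savez("side17.npz",**d); print(lug(dict(np.load("side13.npz")))); print(lug(dict(np.load("side16.npz")))); print(lug(d))
E
```

```text
clock: 31.78
tcp_pos: [0.5726, 0.2061, 0.1938]
tool_rot: [[-0.015, -0.955, 0.295], [-0.05, 0.295, 0.954], [-0.999, -0.0, -0.052]]
contact_force: [-0.2, 0.3, -1.9]
opening: 0.0561
clock: 32.4
tcp_pos: [0.5716, 0.2064, 0.1938]
tool_rot: [[-0.015, -0.955, 0.295], [-0.05, 0.295, 0.954], [-0.999, -0.0, -0.052]]
contact_force: [0.4, 0.9, -1.8]
opening: 0.0568
clock: 33.02
tcp_pos: [0.5707, 0.2067, 0.1938]
tool_rot: [[-0.015, -0.955, 0.295], [-0.05, 0.295, 0.954], [-0.999, -0.0, -0.052]]
contact_force: [0.4, -0.1, -1.5]
opening: 0.0567
[570.67 206.75 193.82] [ 25.63  -0.38 193.82] [ 0.41 -0.08 -1.5 ]
[(160, np.float64(273.94)), (161, np.float64(269.45)), (162, np.float64(269.15)), (163, np.float64(269.76)), (164, np.float64(270.55)), (165, np.float64(269.47)), (166, np.float64(266.17)), (167, np.float64(265.72)), (168, np.float64(266.22)), (169, np.float64(268.7)), (170, np.float64(269.85)), (171, np.float64(270.35)), (172, np.float64(270.38))]
[(160, np.float64(273.8)), (161, np.float64(269.63)), (162, np.float64(269.35)), (163, np.float64(270.0)), (164, np.float64(271.0)), (165, np.float64(270.32)), (166, np.float64(266.37)), (167, np.float64(265.87)), (168, np.float64(266.41)), (169, np.float64(268.79)), (170, np.float64(269.93)), (171, np.float64(270.38)), (172, np.float64(270.48))]
[(160, np.float64(273.76)), (161, np.float64(269.65)), (162, np.float64(269.33)), (163, np.float64(270.0)), (164, np.float64(271.02)), (165, np.float64(270.32)), (166, np.float64(266.25)), (167, np.float64(265.76)), (168, np.float64(266.28)), (169, np.float64(268.79)), (170, np.float64(269.89)), (171, np.float64(270.38)), (172, np.float64(270.48))]
```

```bash
python3 -m jog '[[0,1,0,0,0,0,0.6],[0,0,0,0,0,0,0.6],[0,0,0,0,0,0,0.6],[0,0,0,0,0,0,0.6],[0,0,0,0,0,0,0.6]]'
python3 - <<'E'
from m6 import *
o=get_obs(); tcp=o["tcp_pos"]; print(tcp*1000,(tcp-O)@E_*1000,o["contact_force"])
d=get_image("side"); np.savez("side18.npz",**d); print(lug(d)[5:9])
crop(d,250,110,320,190,8,"pics/side18.png",1.6)
c=cloud(d); L=(c-O)@E_*1000
for a in range(-124,-84,4):
    k=(abs(L[...,2]-tcp[2]*1000-a)<2)&(abs(L[...,0]-30)<16)&(abs(L[...,1])<32); q=L[k]
    if len(q): print(a,len(q),"x",np.percentile(q[:,0],[3,97]),"y",q[:,1].min(),q[:,1].max())
E
```

```text
clock: 33.7
tcp_pos: [0.5697, 0.207, 0.1938]
tool_rot: [[-0.015, -0.955, 0.295], [-0.05, 0.295, 0.954], [-0.999, 0.0, -0.052]]
contact_force: [-0.0, -0.3, -1.6]
opening: 0.0566
[569.69 207.02 193.8 ] [ 24.61  -0.41 193.8 ] [-0.01 -0.31 -1.61]
[(165, np.float64(270.33)), (166, np.float64(266.22)), (167, np.float64(265.75)), (168, np.float64(266.31))]
-124 13 x [14.69 23.74] y -20.125471699537417 -2.5464400975290293
-120 6 x [16.05 21.68] y -16.92560490711685 3.913242414578286
-116 17 x [14.74 28.2 ] y -22.280121169693626 11.490887507093621
-112 13 x [14.2  27.12] y -21.5234703266153 15.157796062417559
-108 4 x [14.83 27.82] y -13.15458971956146 11.390018014386628
-104 17 x [14.79 32.3 ] y -20.206272717621943 13.67627580267082
-100 22 x [20.9  32.72] y -20.31608630386222 13.585456094897038
-96 15 x [19.54 31.75] y -19.09155576639916 14.87449016976203
-92 17 x [20.47 31.27] y -18.748770087404672 12.7937486070156
-88 14 x [19.01 30.91] y -17.244272009792063 11.14312142521023
```

View pics/side18.png

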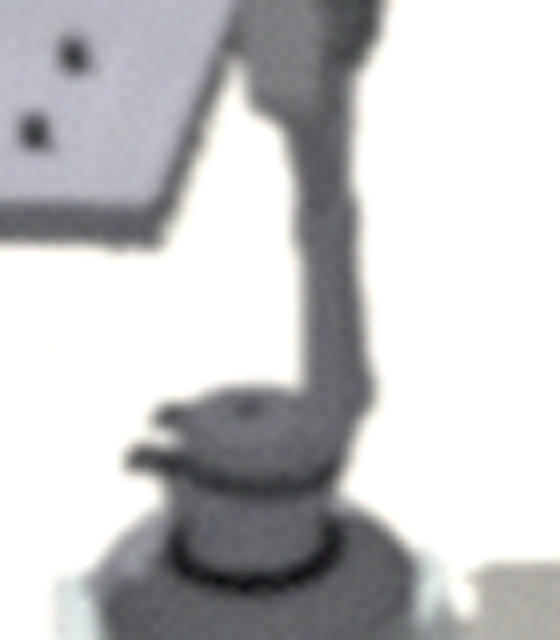

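```bash
python3 -m jog '[[0,1,0,0,0,0,0.6],[0,0,0,0,0,0,0.6],[0,0,0,0,0,0,0.6],[0,0,0,0,0,0,0.6],[0,0,0,0,0,0,0.6]]'
python3 - <<'E'
from m6 import *
o=get_obs(); tcp=o["tcp_pos"]; print((tcp-O)@E_*1000,o["contact_force"])
d=get_image("side"); print(lug(d)[5:9])
E
python3 -m jog '[[0,1,0,0,0,0,0.6],[0,0,0,0,0,0,0.6],[0,0,0,0,0,0,0.6],[0,0,0,0,0,0,0.6],[0,0,0,0,0,0,0.6]]'
python3 - <<'E'
from m6 import *
o=get_obs(); tcp=o["tcp_pos"]; print((tcp-O)@E_*1000,o["contact_force"])
d=get_image("side"); print(lug(d)[5:9])
E
```

```text
clock: 34.38
tcp_pos: [0.5687, 0.2073, 0.1938]
tool_rot: [[-0.016, -0.955, 0.295], [-0.05, 0.295, 0.954], [-0.999, 0.0, -0.052]]
contact_force: [-0.3, -0.8, -1.4]
opening: 0.0564
[ 23.61  -0.4  193.78] [-0.27 -0.82 -1.4 ]
[(165, np.float64(270.32)), (166, np.float64(266.22)), (167, np.float64(265.76)), (168, np.float64(266.32))]
clock: 35.05
tcp_pos: [0.5678, 0.2076, 0.1938]
tool_rot: [[-0.015, -0.955, 0.295], [-0.05, 0.295, 0.954], [-0.999, 0.0, -0.052]]
contact_force: [0.4, 0.1, -1.5]
opening: 0.0563
[ 22.63  -0.41 193.8 ] [ 0.35  0.11 -1.45]
[(165, np.float64(270.43)), (166, np.float64(266.19)), (167, np.float64(265.73)), (168, np.float64(266.29))]
```

Run:
```python
from m6 import *
o=get_obs(); tcp=o["tcp_pos"]
d=get_image("side"); np.savez("side19.npz",**d); crop(d,245,90,315,180,7,"pics/side19.png",1.6)
c=cloud(d); L=(c-O)@E_*1000
for a in range(-124,0,8):
    k=(abs(L[...,2]-tcp[2]*1000-a)<3)&(abs(L[...,0]-30)<16)&(abs(L[...,1])<32)&(L[...,2]>86); q=L[k]
    if len(q): print(a,len(q),"x",np.percentile(q[:,0],[3,97]),"y",q[:,1].min(),q[:,1].max())
t=get_image("top"); crop(t,205,190,275,260,8,"pics/top19.png",2.2)
```

```text
-108 4 x [21.47 30.44] y -14.716345022019278 11.460618152545871
-100 29 x [16.85 30.14] y -19.77427502274845 13.938850240361063
-92 24 x [17.35 28.91] y -18.3166531865362 10.899410281686505
-84 23 x [17.12 29.08] y -17.618440185105364 12.381277468957391
-76 23 x [17.43 28.82] y -15.352213120364018 13.062671980325657
-68 19 x [17.17 28.7 ] y -15.241335327010495 6.682169037209871
-60 22 x [16.95 28.33] y -14.032353550572735 9.01676687740612
-52 18 x [16.84 29.01] y -11.212288126036997 7.285841835310355
-44 22 x [14.3  30.33] y -11.134802459322321 2.648992787887782
-36 20 x [15.86 30.1 ] y -11.245211804904788 4.691934982727936
-28 16 x [17.32 27.13] y -13.482006157360269 6.9290464148700766
-20 25 x [17.01 27.31] y -17.453130577810136 9.160001664546344
-12 19 x [17.27 26.92] y -19.70470232711338 18.31230021863537
-4 24 x [19.17 30.51] y -23.834401829880914 28.040918910741016
```

View pics/side19.png

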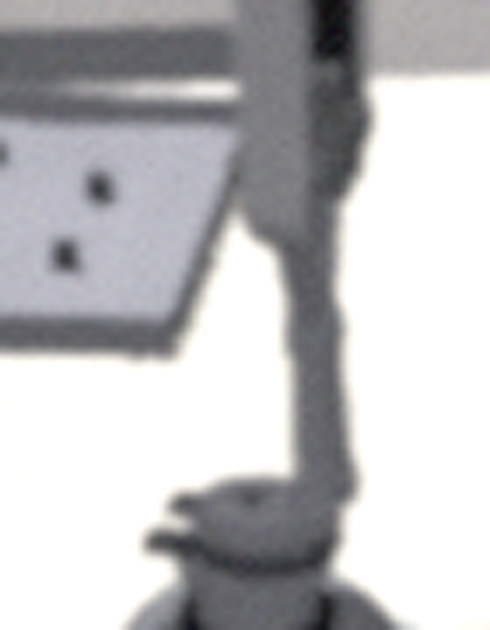

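No contact force yet and the lugs haven't moved, even though the pins must be at about x = 23.5. That disagrees with a 3–4 mm offset. I'll compare the free and seated bow extents using the same method before going on.

Run:
```python
from m6 import *
def ext(n,z0,z1):
    d=dict(np.load(n)); c=cloud(d); L=(c-O)@E_*1000; r=np.hypot(L[...,0],L[...,1])
    k=(c[...,2]>z0)&(c[...,2]<z1)&(r<42)&(abs(L[...,1]+1)<9)&(L[...,0]>19.5); q=L[k]
    print(n,len(q),"bow x",np.percentile(q[:,0],[0,10,50,90,100]))
ext("side5.npz",.0965,.107); ext("side7.npz",.0785,.086); ext("side9.npz",.0785,.086); ext("side13.npz",.0785,.086)
# pliers body x in side5 (free) near feet, in side4
d=dict(np.load("side5.npz")); c=cloud(d); L=(c-O)@E_*1000
for z in(108,112,118,126,134,142,150,160):
    q=L[(abs(L[...,2]-z)<3)&(abs(L[...,0]+26)<14)&(abs(L[...,1])<35)]; print(z,len(q),np.percentile(q[:,0],[3,50,97]))
# top on stand: bow vs pliers
t=dict(np.load("top0.npz")); g=cv2.GaussianBlur(t["img"],(3,3),0).mean(2)
C=np.array([0.5700,0.0209,0])+0.029*E_[:,0]
for dy in(-4,0,4):
    rr=np.arange(14,36,1.0); P=C+np.c_[rr,np.full(len(rr),dy),np.full(len(rr),33.)]/1000@E_.T
    uv=proj(t,P).astype(np.float32); print("top stand",dy,cv2.remap(g.astype(np.float32),uv[:,:1],uv[:,1:],cv2.INTER_LINEAR)[:,0].astype(int))
t=dict(np.load("top14.npz")); g=cv2.GaussianBlur(t["img"],(3,3),0).mean(2); C=np.array([0.5470,0.2163,0])
for dy in(-4,0,4):
    P=C+np.c_[rr,np.full(len(rr),dy),np.full(len(rr),80.)]/1000@E_.T
    uv=proj(t,P).astype(np.float32); print("top spindle",dy,cv2.remap(g.astype(np.float32),uv[:,:1],uv[:,1:],cv2.INTER_LINEAR)[:,0].astype(int))
```

```text
side5.npz 13 bow x [21.04 21.39 23.19 25.29 25.54]
side7.npz 14 bow x [22.46 23.39 26.29 28.34 28.54]
side9.npz 13 bow x [22.26 23.   25.79 28.27 28.52]
side13.npz 13 bow x [21.47 22.04 24.25 28.02 28.41]
108 30 [-31.59 -25.   -19.37]
112 37 [-31.75 -23.16 -18.9 ]
118 27 [-29.22 -25.01 -19.99]
126 26 [-29.96 -23.28 -20.13]
134 28 [-30.5  -24.26 -19.77]
142 25 [-31.05 -23.69 -20.1 ]
150 23 [-30.86 -23.83 -19.62]
160 24 [-32.74 -23.66 -17.71]
top stand -4 [70 71 70 68 66 62 58 56 54 53 57 61 66 71 76 79 81 83 82 80 79 77]
top stand 0 [71 73 74 73 70 66 62 57 54 53 53 56 60 65 70 74 78 79 80 79 77 76]
top stand 4 [72 74 73 71 69 64 59 55 53 50 53 56 60 65 71 75 77 79 79 79 77 76]
top spindle -4 [67 64 62 60 59 59 59 58 57 55 52 48 46 43 42 41 40 41 42 43 45 47]
top spindle 0 [70 68 65 63 61 60 60 60 59 58 55 52 48 46 43 42 41 41 42 44 46 49]
top spindle 4 [71 69 67 64 63 63 62 61 59 57 53 50 48 45 44 44 43 44 46 47 49 51]
```

View pics/top19.png

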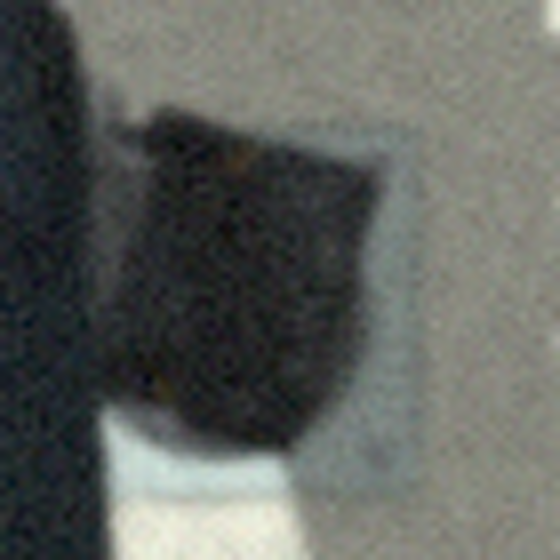

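Run:
```python
from m6 import *
for n,Oo in(("side13.npz",O+E_@np.array([0,-.0012,0])),("top14.npz",np.array([0.5470,0.2163,0]))):
    d=dict(np.load(n)); c=cloud(d); L=(c-Oo)@E_*1000; r=np.hypot(L[...,0],L[...,1]); th=np.degrees(np.arctan2(L[...,1],L[...,0]))
    print(n)
    for a in range(-180,180,20):
        s=[]
        for r0,r1 in((20,22.5),(22.5,25),(25,27.5),(27.5,30),(30,36)):
            k=(abs(th-a-10)<10)&(r>=r0)&(r<r1)&(c[...,2]>.068)&(c[...,2]<.09); s.append(f"{np.median(L[k][:,2]):.1f}({k.sum()})" if k.sum() else "-")
        print(a+10,s)
```

```text
side13.npz
-170 ['-', '78.9(1)', '78.4(1)', '79.0(2)', '80.5(3)']
-150 ['80.5(3)', '77.7(3)', '73.9(3)', '77.3(4)', '80.3(7)']
-130 ['80.0(2)', '76.3(6)', '73.1(7)', '-', '-']
-110 ['80.3(7)', '73.2(6)', '73.9(7)', '-', '-']
-90 ['77.1(3)', '79.2(6)', '75.1(10)', '-', '-']
-70 ['80.1(2)', '73.7(13)', '73.8(5)', '80.3(3)', '-']
-50 ['75.4(2)', '73.0(8)', '78.1(10)', '-', '-']
-30 ['78.8(1)', '70.4(3)', '77.0(8)', '78.9(2)', '-']
-10 ['-', '79.6(5)', '80.1(5)', '80.4(3)', '-']
10 ['-', '79.2(3)', '78.8(1)', '80.0(3)', '-']
30 ['76.5(4)', '80.7(3)', '79.0(1)', '79.8(1)', '-']
50 ['78.9(1)', '75.2(1)', '79.6(2)', '79.5(1)', '-']
70 ['-', '-', '-', '79.3(1)', '-']
90 ['-', '-', '-', '-', '-']
110 ['-', '-', '-', '-', '-']
130 ['-', '-', '-', '-', '-']
150 ['88.6(1)', '-', '80.2(3)', '-', '79.8(6)']
170 ['75.5(1)', '75.6(3)', '79.3(1)', '79.0(2)', '78.9(4)']
top14.npz
-170 ['76.3(3)', '77.2(4)', '83.7(1)', '79.2(2)', '81.4(3)']
-150 ['81.7(3)', '79.1(2)', '80.8(3)', '79.7(1)', '78.3(7)']
-130 ['80.3(3)', '76.8(4)', '72.1(2)', '-', '-']
-110 ['78.5(2)', '78.3(4)', '74.7(2)', '-', '-']
-90 ['79.5(3)', '81.8(5)', '74.9(4)', '-', '-']
-70 ['80.2(3)', '81.1(3)', '81.4(4)', '-', '-']
-50 ['81.3(4)', '80.9(4)', '80.9(3)', '83.2(1)', '-']
-30 ['78.7(3)', '81.6(2)', '79.6(5)', '79.9(3)', '-']
-10 ['76.5(3)', '80.2(3)', '81.8(5)', '81.8(2)', '-']
10 ['74.5(3)', '78.3(4)', '81.8(4)', '79.1(2)', '-']
30 ['76.6(3)', '77.6(5)', '81.3(4)', '80.8(3)', '-']
50 ['80.0(3)', '81.2(4)', '81.3(5)', '81.0(1)', '-']
70 ['81.2(2)', '82.5(2)', '80.9(4)', '-', '-']
90 ['82.4(3)', '81.1(3)', '81.3(1)', '-', '-']
110 ['83.8(1)', '81.0(3)', '77.4(3)', '-', '-']
130 ['79.0(2)', '81.8(4)', '-', '81.8(1)', '-']
150 ['81.3(5)', '82.8(3)', '83.1(2)', '81.0(1)', '81.6(8)']
170 ['76.2(2)', '77.0(4)', '76.9(3)', '86.2(1)', '84.2(1)']
```

Run:
```python
from m6 import *
o=get_obs(); tcp=o["tcp_pos"]
a=dict(np.load("side13.npz")); b=dict(np.load("side19.npz")); s=dict(np.load("side16.npz"))
im=[cv2.resize(np.clip(x["img"][150:178,260:300,::-1].astype(float)*2.2,0,255).astype(np.uint8),None,fx=10,fy=10,interpolation=cv2.INTER_CUBIC) for x in(a,b)]
cv2.imwrite("pics/cmp5.png",np.vstack(im))
# expected pin tip pixel positions
for y in(-14,12):
  for z in(84,75): print(y,z,proj(b,[O+E_@np.array([.0235,y/1000,z/1000])]))
```

```text
-14 84 [[289.23 167.48]]
-14 75 [[289.35 170.99]]
12 84 [[292.11 162.02]]
12 75 [[292.21 165.49]]
```

View pics/cmp5.png

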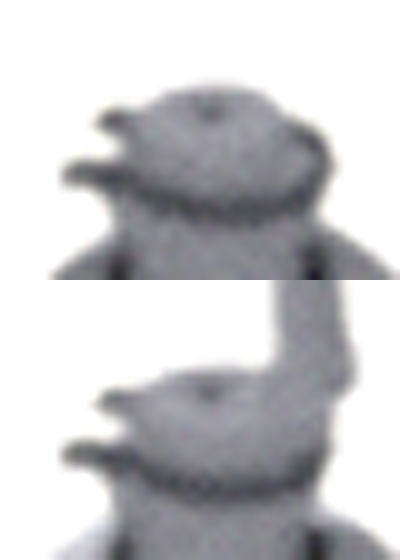

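Run:
```python
from m6 import *
b=dict(np.load("side15.npz"))
crop(b,275,140,315,180,14,"pics/s15z.png",1.8)
for y in(-16.5,16):
  for a in(-106,-110,-114,-118,-120): print(y,a,proj(b,[O+E_@np.array([.038,y/1000,.2198+a/1000])]))
c=cloud(b)
L=(c-O)@E_*1000
for v in range(152,166):
    for u in range(290,302):
        pass
print((L[152:166,290:302,2]).astype(int)); print(L[152:166,290:302,1].astype(int))
```

```text
-16.5 -106 [[294.99 156.74]]
-16.5 -110 [[295.03 158.37]]
-16.5 -114 [[295.07 159.99]]
-16.5 -118 [[295.11 161.61]]
-16.5 -120 [[295.13 162.41]]
16 -106 [[298.48 150.12]]
16 -110 [[298.51 151.71]]
16 -114 [[298.54 153.31]]
16 -118 [[298.57 154.89]]
16 -120 [[298.59 155.68]]
[[ -1   0 124 125 125 125 127 125 109 110   0  -3]
 [  0  -1 122 122 124 123 125 122 120 107  -1  -2]
 [  0   1 121 121 121 121 120 122 119 103   0  -1]
 [  0  -1 118 118 119 120 120 120 117  -1   0   0]
 [  0   1 116 117 117 117 115 117 114   0  -1   0]
 [  0  -1 113 114 115 114 114 115  -1  -1  -2  -1]
 [ -1  -1   0  -1 110 110   1   0   0  -1  -1  -3]
 [  0   0  -1   0   0 107  -1   0  -1   0  -2   1]
 [  0   0   0  -2   0 104   1   0  -2  -1   0   0]
 [ -1   0  -3   0  -2 103  -1  -1   0   0  -1   0]
 [ 79  79  -1  -1   0   0   0  -2   0   1   0  -2]
 [ 80  79  80  -1   0   0   0  -2   0  -1  -1   0]
 [ 76  79  80  -3   0   0  -1  -1  -2  -1   0   0]
 [ 75  81  79  79  -1  -1   0  -2  -1  -1  -1   0]]
[[219 219 -15 -18 -16 -16 -20 -15  14  13 222 230]
 [213 214 -16 -16 -19 -17 -20 -14 -10  14 221 222]
 [207 203 -19 -18 -18 -17 -16 -20 -12  16 212 214]
 [200 202 -18 -18 -19 -21 -19 -19 -13 208 207 206]
 [195 192 -20 -20 -19 -20 -16 -19 -12 201 203 201]
 [188 191 -17 -19 -20 -19 -17 -19 196 196 199 198]
 [184 186 183 188 -15 -15 183 186 188 190 191 195]
 [176 176 180 177 179 -15 183 182 184 184 187 181]
 [171 172 174 177 175 -14 173 176 180 180 176 178]
 [169 167 173 168 172 -17 172 172 172 172 174 171]
 [ 19  19 164 164 163 163 165 168 166 163 167 170]
 [ 12  14  13 159 157 157 156 162 159 163 163 160]
 [ 15  10   9 156 152 154 156 156 159 156 156 155]
 [ 12   2   5   6 148 150 148 152 151 152 153 152]]
```

View pics/s15z.png

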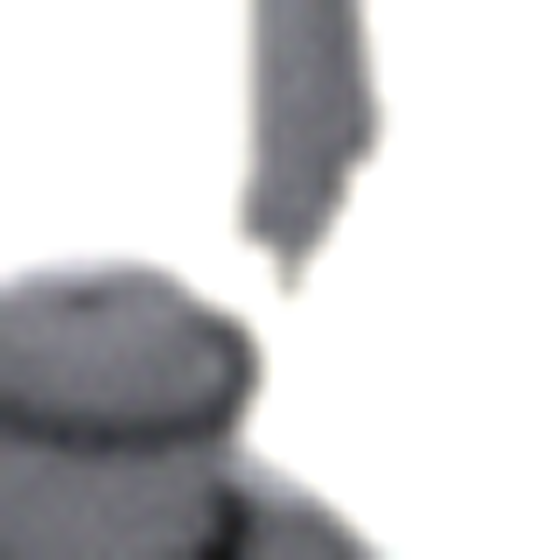

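Run:
```python
from m6 import *
for n in("side16.npz","side19.npz"):
    b=dict(np.load(n)); c=cloud(b); L=(c-O)@E_*1000
    print(n); print("cols 284-299, rows 158-173; z"); print(L[158:173,284:299,2].astype(int)); print("x");print(L[158:173,284:299,0].astype(int)); print("y");print(L[158:173,284:299,1].astype(int))
```

```text
side16.npz
cols 284-299, rows 158-173; z
[[ 90  90   0  -3   0   0 107 109 110 109 109 109  96  96  96]
 [ 91  89  90  90   0   0 105 107 107 106 107 103  94  95  96]
 [ 89  90  91  90  89 530 105 104 105 104 105 103  91  92  92]
 [ 89  90  90  91  90  81 101 101 102 103 103 102  89  90  89]
 [ 90  89  91  90  89  79  98 100  99 100 101  97  85  -1  -1]
 [ 89  90  88  90  88  79  96  96  97  97  97  96  93  -1  -1]
 [ 91  90  90  88  86  94  93  95  96  95  96  96  92  -1  -1]
 [ 88  87  86  86  83  75  92  92  92  93  94  93  89   0   0]
 [ 86  84  83  82  80  74  90  91  90  90  91  91   0  -2   0]
 [ 83  83  80  79  74  76  81  86  88  89  88  90   0   0   0]
 [ 81 530  77  75  74  79  79  79  81  82   0  -1   0  -1   1]
 [ 79  80  75  80  79  79  80  77  78  80   0  -1  -1   0   1]
 [ 79  80  79  79  77  78  75  71   0  77  -1   0  -1   0   0]
 [ 79  78  77  76  75  72  72 530  -1  -1  -1   0  -1  -1  -2]
 [ 75  75  74  72  73  70  69  67  46  44  -1   0   0   0   0]]
x
[[  3   5 -39 -37 -33 -31  25  28  31  33  35  37  33  35  37]
 [  5   6   9  11 -32 -29  25  29  31  32  35  3
[... 4190 characters left out ...]
1 170]
 [ -4  -5 -16 -16 -17 -18 -16 -17  -9   9 166 167 162 161 168]
 [ -8  -6 -17 -17 -13 -16 -17 -16 -13  13 156 158 160 160 162]
 [-12 -14 -18 -14 -16 -19 -20 -17 -11  11 151 153 152 156 154]
 [-11 -12 -18 -19 -16 -15 -17 -15 -13   6 149 146 148 149 152]
 [-12 -10 -17 -18 -14 -18 -19 -18 -13   4 143 142 145 143 142]
 [-14 -11  -9  -2   1 -13 -13 -21  -3   0 137 136 137 135 139]
 [-16  -8  -8  -1  -2 -13 -12  -7  -6 131 135 132 134 132 132]
 [-16 -13  -6 -12 -12 -15 -13  -9  -5 126 127 124 126 129 128]
 [-20 -19 -19 -19 -17 -18 -13  -5 123 122 122 122 120 122 126]
 [-21 -21 -18 -18 -15 -10 -10  -3 114 116 115 118 120 120 119]
 [-21 -23 -15 -14 -14 -11  -8  -1  31  34 110 112 110 113 115]]
```

The heights explain it: the foot underside is at about 87 mm, so the pin tips were only just reaching the ring's top and probably riding over it. I'll back off 5 mm, lower 3.5 mm so the pins definitely overlap the ring, and push again.

```bash
python3 -m jog '[[0,-3,0,0,0,0,0.6],[0,-3,0,0,0,0,0.6],[2,0,0.1,0,0,0,0.6],[1.5,0,0.08,0,0,0,0.6],[0,0,0,0,0,0,0.6]]'; python3 -m jog '[[0,1,0,0,0,0,0.6],[0,1,0,0,0,0,0.6],[0,0,0,0,0,0,0.6],[0,0,0,0,0,0,0.6],[0,0,0,0,0,0,0.6]]'
python3 - <<'E'
from m6 import *
o=get_obs(); tcp=o["tcp_pos"]; print((tcp-O)@E_*1000,o["contact_force"])
d=get_image("side"); print(lug(d)[5:9]); np.savez("side20.npz",**d)
c=cloud(d); L=(c-O)@E_*1000
print(L[160:173,284:299,2].astype(int)); print(L[160:173,284:299,0].astype(int))
E
```

```text
clock: 35.83
tcp_pos: [0.5733, 0.2058, 0.19]
tool_rot: [[-0.016, -0.955, 0.295], [-0.05, 0.295, 0.954], [-0.999, 0.001, -0.053]]
contact_force: [-0.0, -0.0, -2.1]
opening: 0.0565
clock: 36.45
tcp_pos: [0.5716, 0.2064, 0.1903]
tool_rot: [[-0.015, -0.955, 0.295], [-0.05, 0.295, 0.954], [-0.999, -0.0, -0.052]]
contact_force: [-0.1, 0.2, -0.6]
opening: 0.0567
[ 26.62  -0.4  190.31] [-0.1   0.19 -0.62]
[(165, np.float64(270.43)), (166, np.float64(266.26)), (167, np.float64(265.79)), (168, np.float64(266.29))]
[[ 90  90  90  90 104 103 104 104 105 103  91  91  91  89   0]
 [ 89  90  91  91 100 101 101 102 102 101  90  89  89  85  -1]
 [ 91  91  90  90  99  98  97  99  98  98  84  87  87  83  -1]
 [ 89  89  91  90  96  96  96  98  98  97  82  84  84  -2   0]
 [ 90  90  88  88  95  94  94  93  95  94  91   0  -1   0   0]
 [ 87  86  86  84  92  91  91  91  92  93  90  76  -1   0   0]
 [ 86  85  83  81  88  89  89  90  91  91  87   0   0   0  -1]
 [ 86  83  82  79  87  88  86  87  87  88  84  -1  -1  -1   0]
 [ 82  79  78  76  84  83  85  85  86  85   0   0  -2  -2   0]
 [ 79  79  74  79  81  
[... 154 characters left out ...]
-2   0  -1]
 [ 76  77  74  74  71  70  70  67  44  45   0   0  -2   0  -1]]
[[ 6  8 10 12 22 24 26 28 31 32 29 31 33 34 -4]
 [ 7  9 12 14 21 24 26 28 30 32 29 31 33 34 -3]
 [ 9 11 13 15 21 23 25 28 30 32 28 31 33 34 -1]
 [ 9 11 14 16 21 24 26 28 31 32 28 31 33 -3  0]
 [11 13 14 16 22 24 26 28 31 32 33 -6 -4 -1  1]
 [10 12 14 16 21 23 25 28 30 33 34 29 -3  0  2]
 [11 13 14 15 21 24 26 28 31 33 33 -4 -1  1  3]
 [12 13 15 15 22 24 25 28 30 33 33 -3  0  1  4]
 [11 12 14 15 21 23 26 28 31 33 -4 -1  0  2  6]
 [11 14 13 18 21 22 25 27 28 -5 -3  0  1  4  7]
 [12 14 17 19 21 22 24 27 28 -4 -2  1  3  6  8]
 [13 16 17 19 21 22 23 27 29 -2  0  1  4  7  9]
 [13 16 17 19 19 21 23 24 16 19  1  4  5  9 10]]
```

The pin is now clearly beside the ring (z 75–78 at x ≈ 28). Pushing.

```bash
python3 -m jog '[[0,1,0,0,0,0,0.6],[0,0,0,0,0,0,0.6],[0,1,0,0,0,0,0.6],[0,0,0,0,0,0,0.6],[0,0,0,0,0,0,0.6]]'
python3 - <<'E'
from m6 import *
o=get_obs(); tcp=o["tcp_pos"]; print((tcp-O)@E_*1000,o["contact_force"])
d=get_image("side"); print(lug(d)[5:9])
E
python3 -m jog '[[0,1,0,0,0,0,0.6],[0,0,0,0,0,0,0.6],[0,0,0,0,0,0,0.6],[0,0,0,0,0,0,0.6],[0,0,0,0,0,0,0.6]]'
python3 - <<'E'
from m6 import *
o=get_obs(); tcp=o["tcp_pos"]; print((tcp-O)@E_*1000,o["contact_force"])
d=get_image("side"); print(lug(d)[5:9]);np.savez("side21.npz",**d)
c=cloud(d); L=(c-O)@E_*1000
print(L[160:173,282:297,2].astype(int)); print(L[160:173,282:297,0].astype(int))
for a in range(-108,0,12):
    k=(abs(L[...,2]-tcp[2]*1000-a)<3)&(abs(L[...,0]-26)<14)&(abs(L[...,1])<32)&(L[...,2]>86); q=L[k]
    if len(q): print(a,len(q),"x",np.percentile(q[:,0],[3,97]))
E
```

```text
clock: 37.12
tcp_pos: [0.5697, 0.207, 0.1903]
tool_rot: [[-0.015, -0.955, 0.295], [-0.05, 0.295, 0.954], [-0.999, -0.0, -0.052]]
contact_force: [0.6, -0.2, -1.1]
opening: 0.0567
[ 24.61  -0.4  190.33] [ 0.64 -0.17 -1.08]
[(165, np.float64(270.41)), (166, np.float64(266.22)), (167, np.float64(265.74)), (168, np.float64(266.33))]
clock: 37.8
tcp_pos: [0.5688, 0.2073, 0.1903]
tool_rot: [[-0.015, -0.955, 0.295], [-0.05, 0.295, 0.954], [-0.999, -0.0, -0.052]]
contact_force: [0.3, 0.2, -1.8]
opening: 0.0564
[ 23.64  -0.38 190.32] [ 0.26  0.19 -1.78]
[(165, np.float64(270.43)), (166, np.float64(266.25)), (167, np.float64(265.77)), (168, np.float64(266.29))]
[[ 91  91  90  90  90 102 102 102 104 103 102  90  93  91  88]
 [ 89  90  91  91  90 101 101 100 101 101  99  87  89  89  84]
 [ 90  90  89  89  89 100  98  97  99  99  97  85  87  87  -2]
 [ 90  90  91  89  90  96  96  97  97  96  94  82   0  83   0]
 [ 91  90  90  89  90  93  94  93  95  93  93  90  -2  -2  -1]
 [ 89  91  89  88  91  89  92  92  91  93  93  88  -1   0   0]
 [ 86  86  85  83  89  88  89  90  90  90  89  86   0   0   0]

[... 682 characters left out ...]
10  -7  -4]
 [  7  10  12  13  17  18  22  24  26  28  31  31  -8  -5  -2]
 [  7   9  11  12  17  19  21  24  26  28  30  31  -6  -3  -1]
 [  7   9  11  13  17  19  21  24  25  28  31  27  -6  -2   0]
 [  7   9  11  12  15  19  21  24  26  29  30  -6  -4  -1   1]
 [  6   9  11  14  14  18  20  23  25  25  27  -5  -2   0   2]
 [  8  10  12  14  17  19  21  23  25  24  -7  -4  -1   1   3]
 [  9  11  13  15  18  19  21  22  24  24  -5  -2   0   1   4]
 [  8  11  13  15  17  18  20  21  23  24  17  19   1   3   6]]
-96 27 x [18.96 31.24]
-84 17 x [20.57 30.22]
-72 22 x [19.48 30.07]
-60 20 x [18.89 29.39]
-48 21 x [17.66 30.55]
-36 23 x [17.21 30.85]
-24 20 x [19.11 28.4 ]
-12 21 x [17.76 28.11]
```

```bash
python3 -m jog '[[0,1,0,0,0,0,0.6],[0,0,0,0,0,0,0.6],[0,0,0,0,0,0,0.6],[0,0,0,0,0,0,0.6],[0,0,0,0,0,0,0.6]]'; python3 -m jog '[[0,1,0,0,0,0,0.6],[0,0,0,0,0,0,0.6],[0,0,0,0,0,0,0.6],[0,0,0,0,0,0,0.6],[0,0,0,0,0,0,0.6]]'
cat > m7.py <<'E'
from m6 import *
def rep(n):
    o=get_obs(); tcp=o["tcp_pos"]; print((tcp-O)@E_*1000,o["contact_force"],o["ft_torque"])
    d=get_image("side"); print(lug(d)[5:9]);np.savez(n,**d)
    c=cloud(d); L=(c-O)@E_*1000
    for a in range(-100,0,16):
        k=(abs(L[...,2]-tcp[2]*1000-a)<4)&(abs(L[...,0]-25)<15)&(abs(L[...,1])<32)&(L[...,2]>86); q=L[k]
        if len(q): print(a,len(q),"x",np.percentile(q[:,0],[4,96]),np.percentile(q[:,0],[4,96]).mean())
    return d,L
E
python3 - <<'E'
from m7 import *
rep("side22.npz")
E
```

```text
clock: 38.48
tcp_pos: [0.5678, 0.2076, 0.1903]
tool_rot: [[-0.015, -0.955, 0.295], [-0.05, 0.295, 0.954], [-0.999, -0.0, -0.052]]
contact_force: [-0.5, 0.4, -1.5]
opening: 0.0564
clock: 39.1
tcp_pos: [0.5668, 0.2079, 0.1903]
tool_rot: [[-0.015, -0.955, 0.295], [-0.05, 0.295, 0.954], [-0.999, 0.0, -0.052]]
contact_force: [0.3, -0.6, -1.3]
opening: 0.0564
[ 21.63  -0.43 190.28] [ 0.25 -0.6  -1.25] [ 0.   -0.06 -0.04]
[(165, np.float64(270.03)), (166, np.float64(266.19)), (167, np.float64(265.75)), (168, np.float64(266.25))]
-100 47 x [11.13 31.17] 21.152634297727545
-84 26 x [19.33 29.41] 24.37226568119365
-68 27 x [16.84 28.38] 22.611369309146994
-52 28 x [16.73 28.35] 22.53836901766229
-36 31 x [14.74 29.64] 22.192286013189985
-20 32 x [16.93 26.31] 21.618487031698912
-4 29 x [15.55 29.15] 22.35345950031046
```

The pliers do touch, but they just swing about the pinch axis; the light grip can't push the ring. The right fix is the designed one: re-enter the lug holes, open the ring slightly so it's free of the groove, pull back, and close while following with little press. The ring hasn't moved, so I'll go back to the TCP pose the pins left from.

```bash
python3 -m jog '[[0,-2,0,0,0,0,0.6],[-10,-1,-0.5,0,0,0,0.6],[-15,0,-0.8,0,0,0,0.6],[-15,0,-0.8,0,0,0,0.6],[-4,6,-0.2,0,0,0,0.6]]'; python3 -m jog '[[0,14,0.5,0,0,0,0.6],[0,16,0.5,0,0,0,0.6],[0,12,0.2,0,0,0,0.6],[0,3.7,0,0,0,0,0.63],[0,0,0,0,0,0,0.63]]'
python3 - <<'E'
from m6 import *
o=get_obs(); tcp=o["tcp_pos"]; print(tcp*1000,(tcp-np.array([.5206,.2235,0]))@o["tool_rot"]*1000,o["contact_force"],o["opening"])
d=get_image("side"); np.savez("side23.npz",**d)
crop(d,240,110,310,180,8,"pics/side23.png",1.6)
d13=dict(np.load("side13.npz"))
for n,x,t in(("13",d13,np.array([.5206,.2235,.2413])),("now",d,tcp)):
    c=cloud(x); L=(c-t)@E_*1000
    print(n)
    for a in(-116,-113,-104,-96,-84,-68,-52,-36,-20):
        k=(abs(L[...,2]-a)<(2 if a<-105 else 4))&(abs(L[...,0])<14)&(abs(L[...,1])<32); q=L[k]
        if len(q): print(a,len(q),"x",np.percentile(q[:,0],[4,96]),np.percentile(q[:,0],[4,96]).mean(),"y",q[:,1].min(),q[:,1].max())
E
```

```text
clock: 39.78
tcp_pos: [0.5649, 0.209, 0.2367]
tool_rot: [[-0.012, -0.955, 0.295], [-0.049, 0.296, 0.954], [-0.999, -0.003, -0.051]]
contact_force: [-0.6, -0.1, -2.1]
opening: 0.0565
clock: 40.4
tcp_pos: [0.5204, 0.2235, 0.2343]
tool_rot: [[-0.015, -0.955, 0.295], [-0.05, 0.295, 0.954], [-0.999, -0.0, -0.052]]
contact_force: [0.3, 0.6, -1.7]
opening: 0.0594
[520.44 223.54 234.29] [-233.97    0.13  -12.29] [ 0.27  0.56 -1.68] 0.059401731087580734
13
-116 4 x [-0.36  1.52] 0.5829248791536406 y -15.342741656436532 16.438634476372748
-113 5 x [-0.21  2.46] 1.1216627491347482 y -16.390793758285856 16.060665840058764
-104 35 x [-5.15  7.72] 1.2894016820323269 y -21.14713102824209 21.891210722547147
-96 39 x [-5.16  7.17] 1.0063992854403065 y -19.463143454908387 18.71795238464775
-84 36 x [-4.69  6.49] 0.9027298856143267 y -18.214256617239368 15.268345409560366
-68 34 x [-4.66  6.1 ] 0.721168164248625 y -15.601135591010639 11.52502071074434
-52 29 x [-5.18  6.98] 0.9028681005032975 y -11.898249913773494 2.909163886097395
-36 34 x [-6.23  7.14] 0.45543717888924373 y -10.879401721250856 7.1254465463136984
-20 33 x [-4.49  4.5 ] 0.00440008030195127 y -16.049607719314487 11.379395790731607
now
-116 3 x [0.14 3.05] 1.5953232734021572 y -10.533382920382982 10.147361190904803
-113 5 x [0.59 3.08] 1.8361078629254126 y -14.445978612796393 11.289418051534172
-104 27 x [-4.65  8.34] 1.8450272439561592 y -17.26589643778174 10.560824727031363
-96 36 x [-3.93  8.23] 2.149181348960813 y -17.41236586521647 15.317131158582141
-84 31 x [-3.33  6.97] 1.8219375164646756 y -16.9326339484164 12.702983460968102
-68 30 x [-3.7  6.7] 1.5003104719924982 y -15.29976979698549 9.688846636509727
-52 31 x [-5.18  6.46] 0.638926580649462 y -11.818811288347854 4.580128897779204
-36 32 x [-6.61  7.73] 0.5598358894654143 y -11.444329783687362 4.45207757874023
-20 34 x [-4.99  4.33] -0.3309320089035497 y -17.73905981543928 11.448440649864468
```

View pics/side23.png

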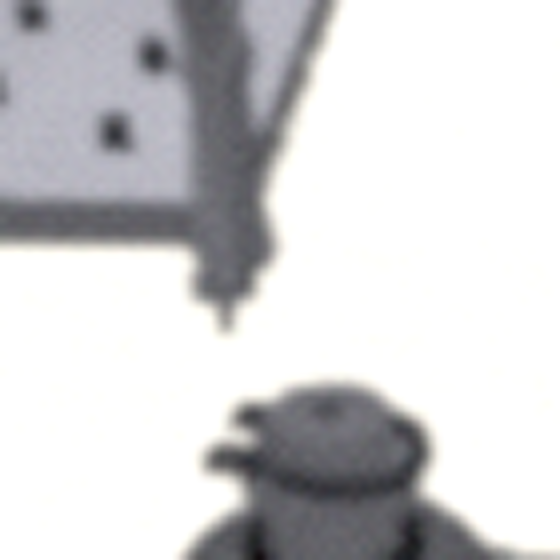

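```bash
python3 -m jog '[[0,0.5,-0.4,0,0,0,0.635],[10,0,0.5,0,0,0,0.635],[12,0,0.6,0,0,0,0.635],[9,0,0.5,0,0,0,0.635],[0,0,0,0,0,0,0.635]]'
python3 - <<'E'
from m6 import *
o=get_obs(); print(o["tcp_pos"]*1000)
d=get_image("side"); np.savez("side24.npz",**d)
crop(d,250,135,300,180,12,"pics/side24.png",1.8)
print(lug(d)[5:9])
E
```

```text
clock: 41.08
tcp_pos: [0.5193, 0.223, 0.2017]
tool_rot: [[-0.018, -0.955, 0.295], [-0.051, 0.295, 0.954], [-0.999, 0.002, -0.054]]
contact_force: [0.2, -0.1, -1.2]
opening: 0.0598
[519.28 222.98 201.74]
[(165, np.float64(266.99)), (166, np.float64(266.1)), (167, np.float64(265.73)), (168, np.float64(266.24))]
```

View pics/side24.png

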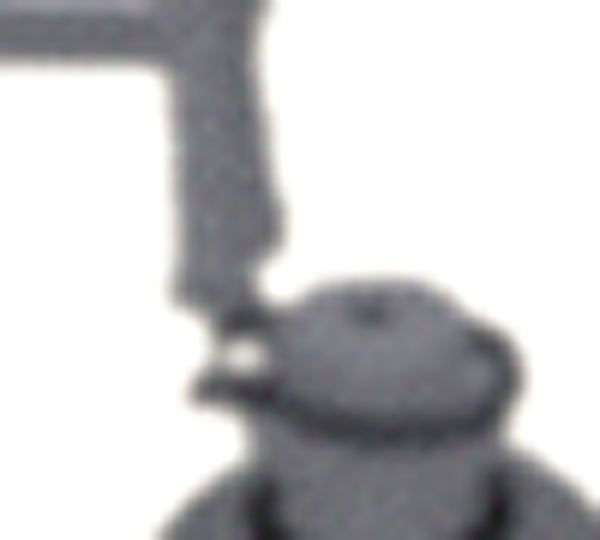

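```bash
python3 -m jog '[[2,0,0.1,0,0,0,0.635],[2,0,0.1,0,0,0,0.635],[2,0,0.1,0,0,0,0.635],[0,0,0,0,0,0,0.635],[0,0,0,0,0,0,0.635]]'
python3 - <<'E'
from m6 import *
o=get_obs(); print(o["tcp_pos"]*1000)
d=get_image("side"); np.savez("side25.npz",**d)
crop(d,250,135,300,180,12,"pics/side25.png",1.8)
print(lug(d)[5:9])
E
```

```text
clock: 41.75
tcp_pos: [0.5201, 0.2232, 0.1974]
tool_rot: [[-0.015, -0.955, 0.295], [-0.05, 0.295, 0.954], [-0.999, -0.0, -0.052]]
contact_force: [-0.6, 0.4, -1.6]
opening: 0.0596
[520.09 223.18 197.35]
[(165, np.float64(266.83)), (166, np.float64(266.07)), (167, np.float64(265.72)), (168, np.float64(266.23))]
```

View pics/side25.png

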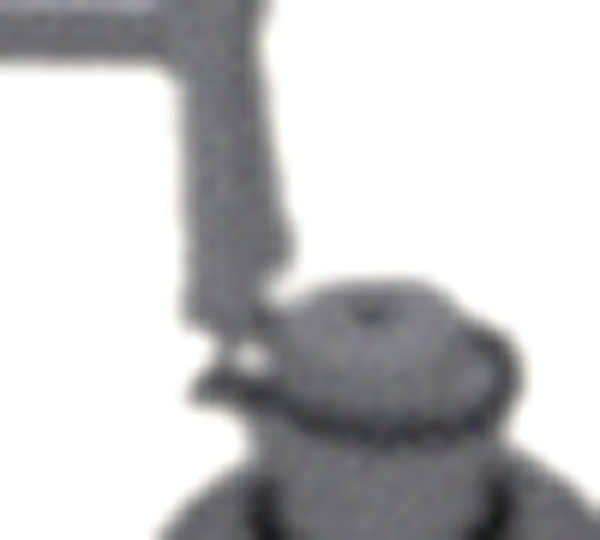

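The near pin (crop (232,350)) is right over the lug, and its tip is at ring height with no force. Continuing down.

```bash
python3 -m jog '[[1.5,0,0.08,0,0,0,0.635],[1.5,0,0.08,0,0,0,0.635],[0,0,0,0,0,0,0.635],[0,0,0,0,0,0,0.635],[0,0,0,0,0,0,0.635]]'; python3 -m jog '[[1.5,0,0.08,0,0,0,0.635],[1.5,0,0.08,0,0,0,0.635],[0,0,0,0,0,0,0.635],[0,0,0,0,0,0,0.635],[0,0,0,0,0,0,0.635]]'
python3 - <<'E'
from m6 import *
o=get_obs(); print(o["tcp_pos"]*1000)
d=get_image("side"); np.savez("side26.npz",**d)
crop(d,250,135,300,180,12,"pics/side26.png",1.8)
print(lug(d)[5:9])
E
```

```text
clock: 42.42
tcp_pos: [0.52, 0.2231, 0.1942]
tool_rot: [[-0.016, -0.955, 0.295], [-0.05, 0.295, 0.954], [-0.999, 0.0, -0.052]]
contact_force: [-0.2, -0.5, -2.1]
opening: 0.0598
clock: 43.05
tcp_pos: [0.5202, 0.2232, 0.1914]
tool_rot: [[-0.015, -0.955, 0.295], [-0.05, 0.295, 0.954], [-0.999, -0.0, -0.052]]
contact_force: [-0.1, 0.2, 1.3]
opening: 0.0596
[520.17 223.2  191.44]
[(165, np.float64(265.95)), (166, np.float64(265.84)), (167, np.float64(265.62)), (168, np.float64(265.74))]
```

View pics/side26.png

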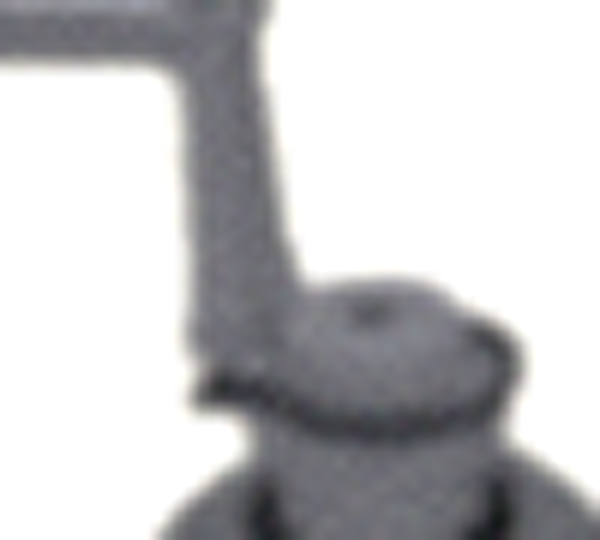

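```bash
python3 -m jog '[[-0.3,0,0,0,0,0,0.6],[-0.5,0,0,0,0,0,0.57],[-0.5,0,0,0,0,0,0.54],[-0.4,0,0,0,0,0,0.51],[0,0,0,0,0,0,0.51]]'; python3 -m jog '[[0,0,0,0,0,0,0.5],[0,0,0,0,0,0,0.5],[0,0,0,0,0,0,0.5],[0,0,0,0,0,0,0.5],[0,0,0,0,0,0,0.5]]'
python3 - <<'E'
from m6 import *
o=get_obs(); print(o["tcp_pos"]*1000)
d=get_image("side"); np.savez("side27.npz",**d)
crop(d,250,135,300,180,12,"pics/side27.png",1.8); bow(d,.079)
E
```

```text
clock: 43.72
tcp_pos: [0.52, 0.2233, 0.1929]
tool_rot: [[-0.016, -0.955, 0.295], [-0.05, 0.295, 0.954], [-0.999, 0.0, -0.052]]
contact_force: [0.2, -0.6, -1.2]
opening: 0.0481
clock: 44.35
tcp_pos: [0.5201, 0.2233, 0.1929]
tool_rot: [[-0.015, -0.955, 0.295], [-0.05, 0.295, 0.954], [-0.999, 0.0, -0.052]]
contact_force: [-0.0, -0.2, -2.1]
opening: 0.047
[520.07 223.27 192.95]
[[163.   292.52  23.16  16.56]
 [164.   292.9   25.19  12.13]
 [165.   293.12  26.82   7.65]
 [166.   293.05  27.81   3.08]
 [167.   292.73  28.25  -1.57]
 [168.   292.37  28.6   -6.21]
 [169.   292.06  29.02 -10.78]
 [170.   291.89  29.78 -15.25]]
```

View pics/side27.png

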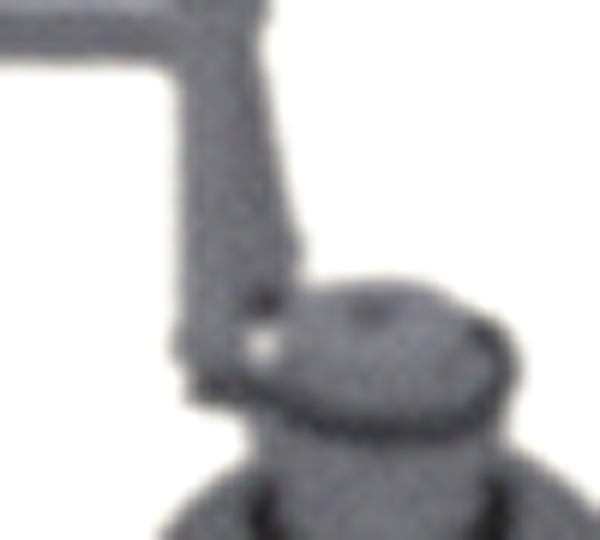

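The pins are engaged and the ring has opened slightly; the bow already moved 1.1 mm back. Now I'll pull back with no press.

```bash
python3 -m jog '[[0,0.6,0,0,0,0,0.5],[0,0.7,0,0,0,0,0.5],[0,0.7,0,0,0,0,0.5],[0,0,0,0,0,0,0.5],[0,0,0,0,0,0,0.5]]'
python3 - <<'E'
from m6 import *
o=get_obs(); print(o["tcp_pos"]*1000,o["contact_force"])
d=get_image("side"); np.savez("side28.npz",**d); bow(d,.079)
E
```

```text
clock: 45.02
tcp_pos: [0.5182, 0.2238, 0.193]
tool_rot: [[-0.015, -0.955, 0.295], [-0.05, 0.295, 0.954], [-0.999, -0.0, -0.052]]
contact_force: [0.1, -0.5, -1.0]
opening: 0.0469
[518.21 223.84 193.01] [ 0.1  -0.5  -0.99]
[[163.   292.46  23.03  16.53]
 [164.   292.8   24.95  12.08]
 [165.   292.95  26.45   7.57]
 [166.   292.82  27.3    2.97]
 [167.   292.5   27.74  -1.68]
 [168.   292.17  28.15  -6.3 ]
 [169.   291.93  28.76 -10.84]
 [170.   291.84  29.67 -15.28]]
```

```bash
python3 -m jog '[[-0.4,0,0,0,0,0,0.47],[0,0.7,0,0,0,0,0.46],[0,0.7,0,0,0,0,0.46],[0,0.6,0,0,0,0,0.46],[0,0,0,0,0,0,0.46]]'
python3 - <<'E'
from m6 import *
o=get_obs(); print(o["tcp_pos"]*1000,o["contact_force"])
d=get_image("side"); np.savez("side29.npz",**d); bow(d,.079)
crop(d,250,135,300,180,12,"pics/side29.png",1.8)
E
```

```text
clock: 45.7
tcp_pos: [0.5162, 0.2245, 0.1934]
tool_rot: [[-0.015, -0.955, 0.295], [-0.05, 0.295, 0.954], [-0.999, -0.0, -0.052]]
contact_force: [-0.4, -0.5, -1.2]
opening: 0.0436
[516.24 224.49 193.38] [-0.37 -0.51 -1.16]
[[163.   292.32  22.71  16.46]
 [164.   292.42  24.11  11.89]
 [165.   292.41  25.24   7.31]
 [166.   292.31  26.17   2.72]
 [167.   292.13  26.93  -1.86]
 [168.   291.94  27.63  -6.41]
 [169.   291.81  28.49 -10.9 ]
 [170.   291.81  29.6  -15.29]]
```

View pics/side29.png

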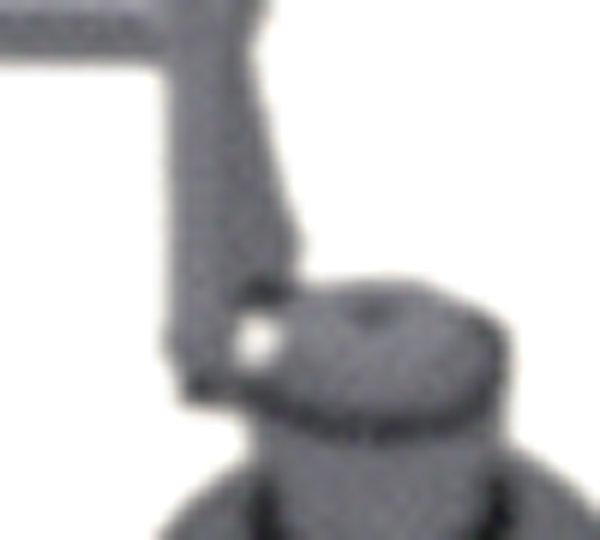

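The bow now sits about 1 mm to −x of centre. Closing with the pliers held nearly still should bring it forward about 1.5 mm, close to centre. I'll close gently.

```bash
python3 -m jog '[[0.5,0,0.03,0,0,0,0.5],[0,0,0,0,0,0,0.5],[0.5,0.2,0.03,0,0,0,0.54],[0,0,0,0,0,0,0.54],[0,0,0,0,0,0,0.54]]'
python3 - <<'E'
from m6 import *
o=get_obs(); print(o["tcp_pos"]*1000,o["contact_force"])
d=get_image("side"); np.savez("side30.npz",**d); bow(d,.079)
E
```

```text
clock: 46.38
tcp_pos: [0.516, 0.2245, 0.1923]
tool_rot: [[-0.016, -0.955, 0.295], [-0.05, 0.295, 0.954], [-0.999, 0.0, -0.052]]
contact_force: [0.2, 0.3, -1.7]
opening: 0.0508
[516.03 224.54 192.33] [ 0.17  0.32 -1.71]
[[163.   291.59  21.08  16.11]
 [164.   291.94  23.03  11.66]
 [165.   292.17  24.71   7.2 ]
 [166.   292.2   25.94   2.67]
 [167.   292.11  26.87  -1.87]
 [168.   291.94  27.64  -6.41]
 [169.   291.83  28.54 -10.89]
 [170.   291.83  29.65 -15.28]]
```

```bash
python3 -m jog '[[0.4,0.2,0.03,0,0,0,0.58],[0,0,0,0,0,0,0.58],[0.5,0.2,0.03,0,0,0,0.61],[0.2,0,0,0,0,0,0.635],[0,0,0,0,0,0,0.635]]'
python3 - <<'E'
from m6 import *
o=get_obs(); print(o["tcp_pos"]*1000,o["contact_force"])
d=get_image("side"); np.savez("side31.npz",**d); bow(d,.079)
c=cloud(d); L=(c-O)@E_*1000; r=np.hypot(L[...,0],L[...,1])
k=(c[...,2]>.0785)&(c[...,2]<.086)&(r<42)&(abs(L[...,1]+1)<9)&(L[...,0]>19.5); print("bow x depth",np.percentile(L[k][:,0],[0,10,50,90,100]))
crop(d,250,135,300,180,12,"pics/side31.png",1.8)
E
```

```text
clock: 47.05
tcp_pos: [0.5157, 0.2247, 0.1913]
tool_rot: [[-0.015, -0.955, 0.295], [-0.05, 0.295, 0.954], [-0.999, -0.0, -0.052]]
contact_force: [0.5, -0.3, -1.6]
opening: 0.0595
[515.71 224.72 191.28] [ 0.52 -0.33 -1.56]
[[163.   291.07  19.9   15.86]
 [164.   291.52  22.1   11.46]
 [165.   291.82  23.93   7.03]
 [166.   292.06  25.62   2.6 ]
 [167.   292.12  26.91  -1.86]
 [168.   292.02  27.82  -6.38]
 [169.   291.9   28.69 -10.85]
 [170.   291.84  29.68 -15.27]]
bow x depth [19.51 20.07 21.5  23.61 24.75]
```

View pics/side31.png

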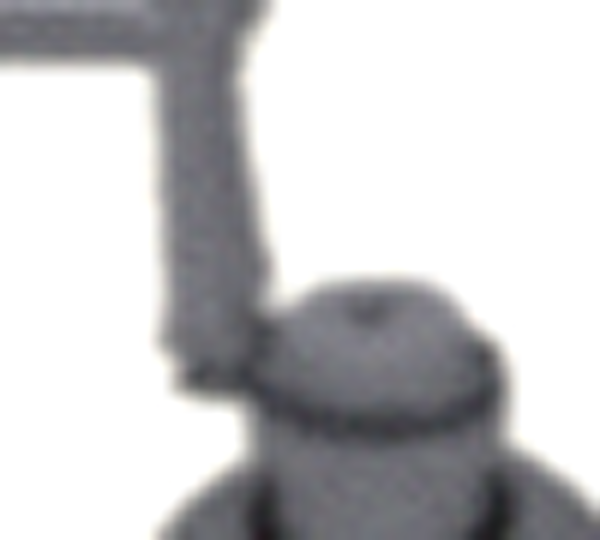

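Bow extent by depth is now 24.75 mm, so the ring is nearly centred. I'll settle it down a touch, then lift off in steps.

```bash
python3 -m jog '[[0.8,0,0.04,0,0,0,0.635],[0.4,-0.5,0.02,0,0,0,0.64],[0,0,0,0,0,0,0.64],[0,0,0,0,0,0,0.635],[0,0,0,0,0,0,0.63]]'; python3 -m jog '[[-1.5,0,-0.08,0,0,0,0.63],[-1.5,0,-0.08,0,0,0,0.63],[-1.5,0,-0.08,0,0,0,0.63],[-2,0,-0.1,0,0,0,0.63],[-2,0,-0.1,0,0,0,0.63]]';  python3 - <<'E'
from m6 import *
o=get_obs(); print(o["tcp_pos"]*1000,o["contact_force"])
d=get_image("side"); np.savez("side32.npz",**d); bow(d,.079)
crop(d,250,125,300,180,11,"pics/side32.png",1.8)
E
```

```text
clock: 47.72
tcp_pos: [0.5162, 0.2245, 0.1901]
tool_rot: [[-0.015, -0.955, 0.295], [-0.05, 0.295, 0.954], [-0.999, 0.0, -0.052]]
contact_force: [0.4, -0.6, -1.6]
opening: 0.0592
clock: 48.35
tcp_pos: [0.5162, 0.2245, 0.1987]
tool_rot: [[-0.015, -0.955, 0.295], [-0.05, 0.295, 0.954], [-0.999, -0.0, -0.052]]
contact_force: [0.0, 0.3, -1.4]
opening: 0.0594
[516.18 224.51 198.75] [ 0.03  0.26 -1.44]
[[163.   291.1   19.97  15.87]
 [164.   291.52  22.09  11.46]
 [165.   291.79  23.87   7.01]
 [166.   292.02  25.53   2.59]
 [167.   292.08  26.82  -1.88]
 [168.   291.99  27.76  -6.39]
 [169.   291.89  28.66 -10.86]
 [170.   291.83  29.65 -15.28]]
```

View pics/side32.png

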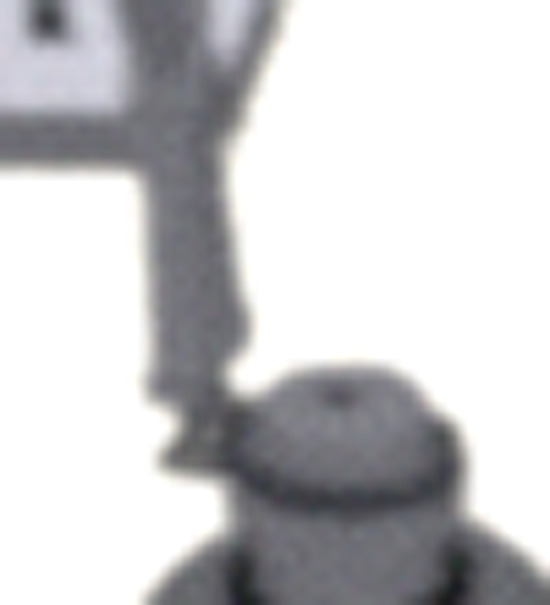

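```bash
python3 -m jog '[[-2,0,-0.1,0,0,0,0.63],[-4,0,-0.2,0,0,0,0.63],[-6,0,-0.3,0,0,0,0.62],[-10,0,-0.5,0,0,0,0.6],[-12,0,-0.6,0,0,0,0.57]]'; python3 -m jog '[[-15,0,-0.6,0,0,0,0.55],[-15,0,-0.6,0,0,0,0.55],[-20,0,0,0,-1.5,0,0.55],[-15,0,-15,0,-1.5,0,0.55],[0,-5,-35,0,0,0,0.55]]'; python3 -m jog '[[0,-20,-48,0,0,0,0.55],[0,-20,-50,0,0,0,0.55],[0,-20,-50,0,0,0,0.55],[0,-20,-45,0,0,0,0.55],[0,-5,-10,0,0,0,0.55]]'
python3 - <<'E'
from m6 import *
o=get_obs(); print(o["tcp_pos"]*1000,o["contact_force"],o["opening"])
d=get_image("side"); np.savez("side33.npz",**d); crop(d,230,110,330,200,6,"pics/side33.png",1.5)
t=get_image("top"); np.savez("top33.npz",**t); crop(t,205,190,275,260,8,"pics/top33.png",2.2)
for n,x,Oo in(("side",d,O+E_@np.array([0,-.0012,0])),("top",t,np.array([0.5470,0.2163,0]))):
    c=cloud(x); L=(c-Oo)@E_*1000; r=np.hypot(L[...,0],L[...,1]); th=np.degrees(np.arctan2(L[...,1],L[...,0]))
    print(n)
    for a in range(-180,180,20):
        s=[]
        for r0,r1 in((20,22.5),(22.5,25),(25,27.5),(27.5,30),(30,33),(33,37)):
            k=(abs(th-a-10)<10)&(r>=r0)&(r<r1)&(c[...,2]>.068)&(c[...,2]<.09); s.append(f"{np.median(L[k][:,2]):.1f}({k.sum()})" if k.sum() else "-")
        print(a+10,s)
    k=(c[...,2]>.0785)&(c[...,2]<.088)&(r>20)&(r<42); q=L[k]; print("x range",np.sort(q[:,0])[[0,1,2,3,-4,-3,-2,-1]])
E
```

```text
clock: 49.02
tcp_pos: [0.5163, 0.2246, 0.2335]
tool_rot: [[-0.015, -0.955, 0.295], [-0.05, 0.295, 0.954], [-0.999, -0.0, -0.052]]
contact_force: [-0.3, 0.3, -1.7]
opening: 0.0538
clock: 49.65
tcp_pos: [0.5074, 0.1771, 0.301]
tool_rot: [[0.005, -0.956, 0.294], [0.001, 0.294, 0.956], [-1.0, -0.004, 0.003]]
contact_force: [1.0, -0.2, -2.1]
opening: 0.0521
clock: 50.28
tcp_pos: [0.5282, -0.0445, 0.299]
tool_rot: [[0.001, -0.954, 0.299], [-0.0, 0.299, 0.954], [-1.0, -0.001, 0.0]]
contact_force: [-0.2, 0.0, -1.4]
opening: 0.0519
[528.17 -44.5  299.04] [-0.23  0.02 -1.36] 0.05187940372964752
side
-170 ['-', '-', '-', '-', '-', '-']
-150 ['-', '-', '-', '-', '-', '-']
-130 ['-', '-', '-', '-', '-', '-']
-110 ['-', '-', '-', '-', '-', '-']
-90 ['78.5(2)', '73.1(3)', '68.9(1)', '73.7(1)', '-', '-']
-70 ['79.7(5)', '73.5(13)', '74.4(5)', '-', '-', '-']
-50 ['80.3(4)', '74.2(10)', '74.8(6)', '-', '-', '-']
-30 ['73.5(2)', '75.7(13)', '73.0(2)', '-', '-', '-']
-10 ['78.9(3)', '74.3(8)', '73.8(2)', '-', '-', '-']
10 ['81.1(1)', '79.4(2)', '77.8(1)', '-', '-', '-']
30 ['80.0(1)', '80.1(1)', '68.2(1
[... 725 characters left out ...]
 '75.2(4)', '-', '-', '-']
-30 ['81.0(5)', '79.2(3)', '78.0(4)', '-', '-', '-']
-10 ['83.0(2)', '79.3(4)', '77.6(1)', '-', '-', '-']
10 ['75.4(3)', '82.5(5)', '79.9(3)', '-', '-', '-']
30 ['76.2(3)', '79.1(4)', '78.9(1)', '-', '-', '-']
50 ['80.6(3)', '81.9(4)', '82.6(1)', '-', '-', '-']
70 ['80.4(2)', '79.8(2)', '79.1(1)', '-', '-', '-']
90 ['81.2(1)', '81.2(5)', '-', '-', '-', '-']
110 ['83.2(2)', '79.0(1)', '75.6(4)', '-', '-', '-']
130 ['80.2(2)', '81.6(3)', '76.7(1)', '-', '-', '-']
150 ['81.2(5)', '80.5(3)', '80.8(4)', '83.6(1)', '82.9(2)', '83.2(3)']
170 ['77.4(1)', '77.7(4)', '75.7(4)', '81.0(1)', '83.1(1)', '82.8(4)']
x range [-36.04 -35.65 -35.49 -35.28  24.13  24.67  24.83  25.52]
```

View pics/side33.png

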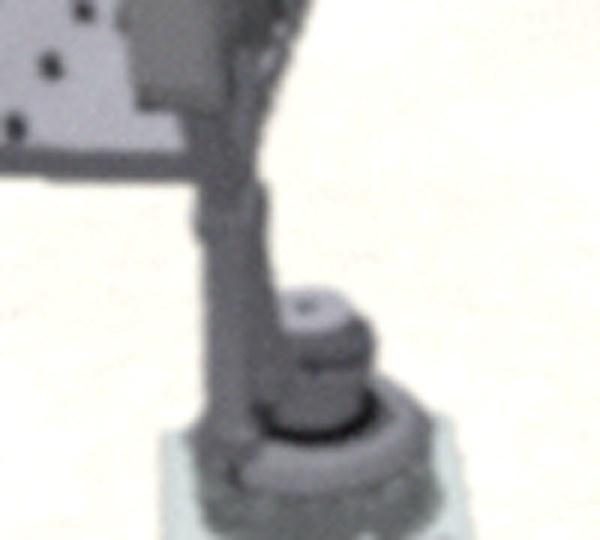

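View pics/top33.png

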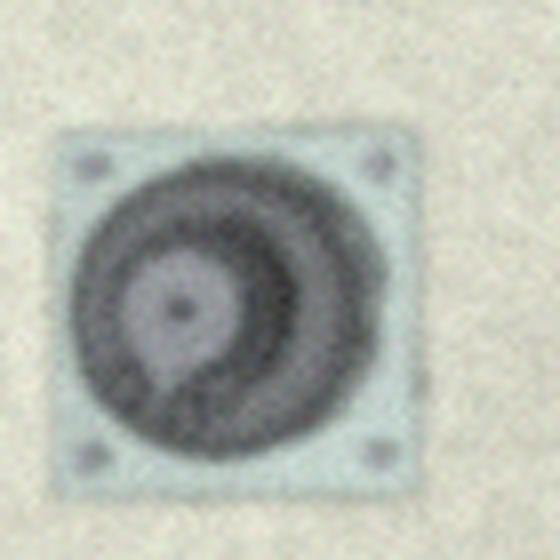

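The ring is now centred and level: the top-view depth spans x from −35.7 (lugs) to +25.0 (bow), with z 80–82 all round, and the picture shows a dark ring concentric with the spindle. Next, the pliers go to the caddy.

```bash
python3 -m jog '[[0,-18,-48,0,0,0,0.55],[0,-18,-50,0,0,0,0.55],[0,-18,-46,0,0,0,0.55],[0,-12,-31,0,0,0,0.55],[0,-5.5,-13.7,0,0,0,0.55]]'; python3 -m jog '[[20,0,0,0,0,0,0.55],[30,0,0,0,0,0,0.55],[25,0,0,0,0,0,0.55],[0,0,0,0,0,0,0.55],[0,0,0,0,0,0,0.55]]'
python3 - <<'E'
from m6 import *
o=get_obs(); tcp=o["tcp_pos"]; print(tcp*1000,o["contact_force"],o["opening"])
d=get_image("side"); np.savez("side34.npz",**d); crop(d,230,220,370,400,3,"pics/side34.png",1.5)
ex=np.array([.982,-.19,0]); ey=np.array([.19,.982,0]); C=np.array([.5606,-.2484,0])
c=cloud(d); T=np.c_[ex,ey,[0,0,1]]; L=(c-C)@T*1000
for a in(-114,-104,-96,-84,-68,-52,-36,-20):
    k=(abs(L[...,2]-tcp[2]*1000-a)<4)&(np.hypot(*( (c-tcp)[...,:2].transpose(2,0,1)))<.03); q=L[k]
    if len(q): print(a,len(q),"x",np.percentile(q[:,0],[4,96]),"y",q[:,1].min(),q[:,1].max())
E
```

```text
clock: 51.0
tcp_pos: [0.5409, -0.2433, 0.2982]
tool_rot: [[0.0, -0.955, 0.295], [0.001, 0.295, 0.955], [-1.0, -0.0, 0.001]]
contact_force: [-0.8, 0.9, -0.8]
opening: 0.052
clock: 51.62
tcp_pos: [0.541, -0.2425, 0.2236]
tool_rot: [[0.001, -0.956, 0.294], [-0.0, 0.294, 0.956], [-1.0, -0.001, -0.0]]
contact_force: [-0.6, -0.1, -1.8]
opening: 0.052
[ 540.98 -242.46  223.61] [-0.57 -0.07 -1.78] 0.052001237021384254
-114 15 x [-26.34 -19.83] y -5.662172769527904 27.319054536401552
-104 71 x [-32.24 -14.87] y -10.482234888537604 30.412647642489745
-96 82 x [-30.67 -15.15] y -9.555916328802686 29.371274387053447
-84 71 x [-30.42 -15.8 ] y -7.98493002139207 23.51548997103043
-68 71 x [-29.95 -16.09] y -6.557915232711696 19.58224260121063
-52 62 x [-29.67 -16.54] y -4.298987179784588 7.578775851294086
-36 68 x [-29.42 -15.16] y -5.904574346422351 11.508560250451698
-20 54 x [-27.84 -16.43] y -12.783088330312491 14.919729299119751
```

View pics/side34.png

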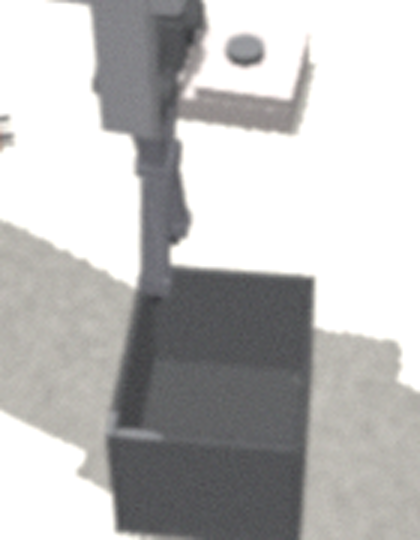

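```bash
python3 -m jog '[[0,-7,-7.3,0,0,0,0.55],[15,0,0,0,0,0,0.55],[25,0,0,0,0,0,0.55],[25,0,0,0,0,0,0.55],[15,0,0,0,0,0,0.55]]'; python3 -m jog '[[10,0,0,0,0,0,0.55],[5,0,0,0,0,0,0.55],[2,0,0,0,0,0,0.55],[0,0,0,0,0,0,0.55],[0,0,0,0,0,0,0.55]]'
```

```text
clock: 52.3
tcp_pos: [0.5442, -0.252, 0.1406]
tool_rot: [[-0.002, -0.955, 0.296], [0.002, 0.296, 0.955], [-1.0, 0.003, 0.001]]
contact_force: [0.2, 0.5, -1.4]
opening: 0.0519
clock: 52.92
tcp_pos: [0.5454, -0.2526, 0.1266]
tool_rot: [[0.001, -0.955, 0.295], [-0.001, 0.295, 0.955], [-1.0, -0.001, -0.0]]
contact_force: [-0.0, -0.4, -1.1]
opening: 0.0519
```

```bash
python3 -m jog '[[1.5,0,0,0,0,0,0.55],[1.5,0,0,0,0,0,0.55],[0,0,0,0,0,0,0.55],[0,0,0,0,0,0,0.55],[0,0,0,0,0,0,0.55]]'; python3 -m jog '[[1,0,0,0,0,0,0.55],[1,0,0,0,0,0,0.55],[0,0,0,0,0,0,0.55],[0,0,0,0,0,0,0.55],[0,0,0,0,0,0,0.55]]'; python3 -m jog '[[1,0,0,0,0,0,0.55],[0,0,0,0,0,0,0.55],[0,0,0,0,0,0,0.55],[0,0,0,0,0,0,0.55],[0,0,0,0,0,0,0.55]]'
```

```text
clock: 53.55
tcp_pos: [0.5451, -0.2524, 0.1231]
tool_rot: [[0.0, -0.955, 0.295], [-0.0, 0.295, 0.955], [-1.0, -0.0, -0.0]]
contact_force: [0.4, 0.4, -0.8]
opening: 0.0517
clock: 54.18
tcp_pos: [0.5454, -0.2526, 0.1215]
tool_rot: [[0.001, -0.955, 0.295], [-0.0, 0.295, 0.955], [-1.0, -0.001, -0.0]]
contact_force: [-0.8, -0.6, 2.5]
opening: 0.0521
clock: 54.8
tcp_pos: [0.5459, -0.2529, 0.1212]
tool_rot: [[0.002, -0.955, 0.295], [-0.001, 0.295, 0.955], [-1.0, -0.002, -0.001]]
contact_force: [-0.5, 0.0, 5.9]
opening: 0.052
```

Tips are on the floor. Now I'll lean the shaft toward the caddy's −x wall before releasing.

```bash
python3 -m jog '[[-0.8,4,0,0,0,0,0.55],[0,5,0,0,0,0,0.55],[0.3,5,0,0,0,0,0.55],[0.5,4,0,0,0,0,0.55],[0,0,0,0,0,0,0.55]]'
python3 - <<'E'
from m6 import *
o=get_obs(); print(o["tcp_pos"]*1000,o["contact_force"],o["opening"])
d=get_image("side"); np.savez("side35.npz",**d); crop(d,230,220,370,400,3,"pics/side35.png",1.5)
E
```

```text
clock: 55.42
tcp_pos: [0.5276, -0.247, 0.12]
tool_rot: [[-0.0, -0.955, 0.296], [0.0, 0.296, 0.955], [-1.0, 0.0, -0.0]]
contact_force: [0.9, -0.6, 4.8]
opening: 0.0516
[ 527.57 -247.02  120.  ] [ 0.87 -0.57  4.81] 0.05156563189014445
```

View pics/side35.png

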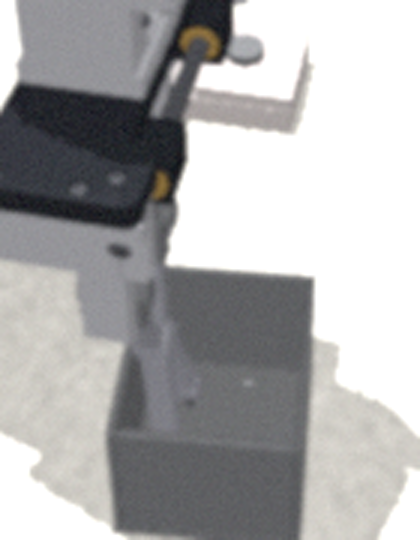

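The pliers are in the caddy, leaning toward its left (−x) wall. Releasing.

```bash
python3 -m jog '[[0,0,0,0,0,0,0.6],[0,0,0,0,0,0,0.65],[0,0,0,0,0,0,0.7],[0,0,0,0,0,0,0.85],[0,0,0,0,0,0,1]]'; python3 -m jog '[[0,0,0,0,0,0,1],[0,0,0,0,0,0,1],[0,0,0,0,0,0,1],[-3,0,0,0,0,0,1],[-6,0,0,0,0,0,1]]'
python3 - <<'E'
from m6 import *
o=get_obs(); print(o["tcp_pos"]*1000,o["contact_force"],o["opening"])
d=get_image("side"); np.savez("side36.npz",**d); crop(d,230,220,370,400,3,"pics/side36.png",1.5)
E
```

```text
clock: 56.1
tcp_pos: [0.5279, -0.247, 0.1199]
tool_rot: [[-0.0, -0.955, 0.295], [0.0, 0.295, 0.955], [-1.0, 0.0, 0.0]]
contact_force: [0.6, -1.2, -0.1]
opening: 0.0823
clock: 56.72
tcp_pos: [0.5278, -0.247, 0.1291]
tool_rot: [[-0.0, -0.955, 0.295], [0.0, 0.295, 0.955], [-1.0, 0.0, 0.0]]
contact_force: [0.3, 0.0, 0.1]
opening: 0.0939
[ 527.78 -247.01  129.14] [0.31 0.02 0.12] 0.0939341971768625
```

View pics/side36.png

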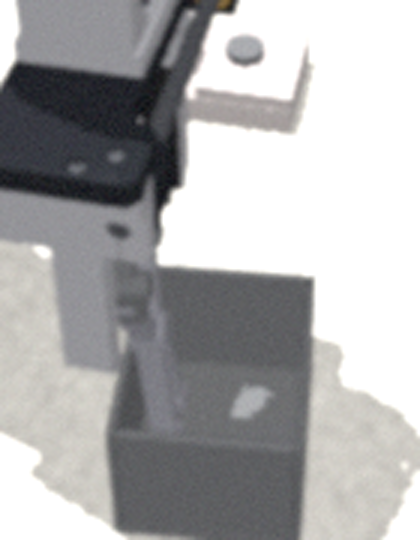

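Released, and the pliers lean on the wall. Retreating straight up.

```bash
python3 -m jog '[[-10,0,0,0,0,0,1],[-15,0,0,0,0,0,1],[-20,0,0,0,0,0,1],[-25,0,0,0,0,0,1],[-30,0,0,0,0,0,1]]'; python3 -m jog '[[-30,0,0,0,0,0,1],[0,40,0,0,0,0,1],[0,50,0,0,0,0,1],[0,30,0,0,0,0,1],[0,0,0,0,0,0,1]]'
python3 - <<'E'
from m6 import *
o=get_obs(); print(o["tcp_pos"]*1000,o["contact_force"],o["opening"])
d=get_image("side"); np.savez("side37.npz",**d); crop(d,220,140,440,400,2.3,"pics/side37.png",1.4) if 0 else cv2.imwrite("pics/side37.png",cv2.resize(d["img"][130:400,210:450,::-1],None,fx=2.2,fy=2.2))
t=get_image("top"); np.savez("top37.npz",**t); cv2.imwrite("pics/top37.png",cv2.resize(np.clip(t["img"][100:300,190:470,::-1].astype(float)*2,0,255).astype(np.uint8),None,fx=2.7,fy=2.7))
for n,x,Oo in(("side",d,O+E_@np.array([0,-.0012,0])),("top",t,np.array([0.5470,0.2163,0]))):
    c=cloud(x); L=(c-Oo)@E_*1000; r=np.hypot(L[...,0],L[...,1]); k=(c[...,2]>.0785)&(c[...,2]<.088)&(r>20)&(r<42); q=L[k]; print(n,"ring x range",np.sort(q[:,0])[[0,1,2,3,-4,-3,-2,-1]])
    C=np.array([.5606,-.2484,0]) if n=="side" else np.array([.562,-.2453,0]); T=np.c_[[.982,-.19,0],[.19,.982,0],[0,0,1]]; M=(c-C)@T*1000
    k=(M[...,2]>75)&(abs(M[...,0])<70)&(abs(M[...,1])<70); print("above rim n",k.sum(),M[k].mean(0) if k.sum() else "",M[k].max(0) if k.sum() else "",M[k].min(0) if k.sum() else "")
E
```

```text
clock: 57.4
tcp_pos: [0.5279, -0.2471, 0.231]
tool_rot: [[0.0, -0.955, 0.295], [-0.0, 0.295, 0.955], [-1.0, -0.001, -0.0]]
contact_force: [-0.2, 1.3, -0.5]
opening: 0.094
clock: 58.02
tcp_pos: [0.4128, -0.2116, 0.2605]
tool_rot: [[0.002, -0.955, 0.296], [-0.002, 0.296, 0.955], [-1.0, -0.003, -0.001]]
contact_force: [0.3, 0.0, -0.6]
opening: 0.0942
[ 412.75 -211.56  260.54] [ 0.25  0.05 -0.56] 0.09423085879044502
side ring x range [-37.11 -36.01 -35.76 -35.59  22.77  23.57  23.95  25.62]
above rim n 1254 [-35.07  -2.65 130.78] [-22.11  32.12 158.9 ] [-52.84 -30.89  75.03]
top ring x range [-35.84 -35.84 -35.65 -35.04  24.72  25.52  25.54  26.23]
above rim n 282 [-34.4    0.91 132.97] [ 41.31  48.22 161.59] [-53.15 -43.57  75.  ]
```

View pics/side37.png

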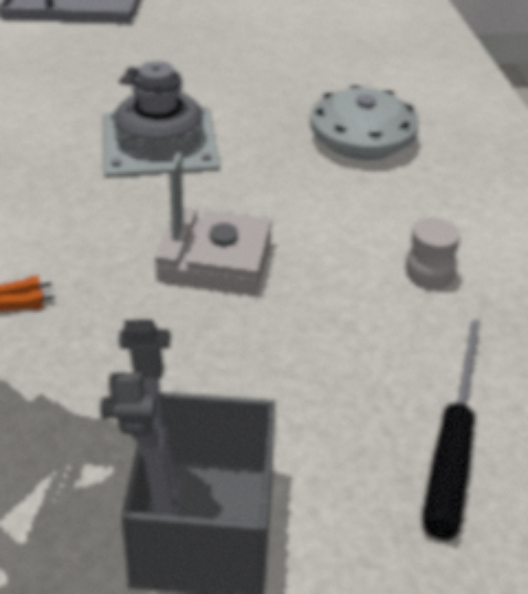

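View pics/top37.png

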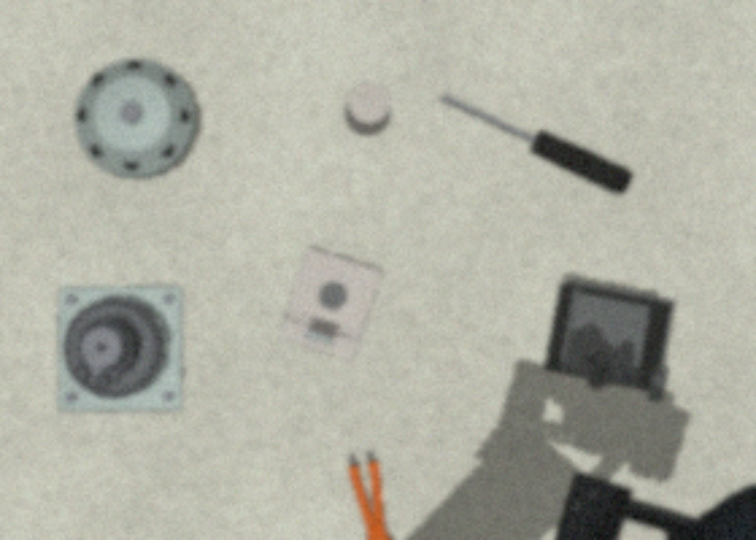

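The ring is centred and level, the pliers stand in the caddy leaning on its wall, and the rotor, jar and screwdriver are in place. The orange decoy now lies on the table. I'll let the arm settle and hand in.

```bash
python3 -m jog '[[0,0,0,0,0,0,1],[0,0,0,0,0,0,1],[0,0,0,0,0,0,1],[0,0,0,0,0,0,1],[0,0,0,0,0,0,1]]'
python3 - <<'E'
from workcell import hand_in
print(hand_in())
E
```

```text
clock: 58.75
tcp_pos: [0.4133, -0.2117, 0.2589]
tool_rot: [[-0.0, -0.955, 0.295], [0.0, 0.295, 0.955], [-1.0, 0.0, 0.0]]
contact_force: [0.7, -0.4, 0.7]
opening: 0.0937
the job is handed in; nothing more can be done
None
```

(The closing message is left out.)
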